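Charge the tumbler barrel and the tub from the dial-cap jars

ROBOT

A 6-joint arm with a two-finger parallel gripper is mounted at the origin on the work surface. World frame = base frame: x ahead of the robot, y to its left, z up, the work surface at z = 0. Lengths are in mm, angles in rad, forces in N, time in s.
With the tool pointing down it reaches from about 275 to 875 mm from the base axis. Payload 12.5 kg.
Tool frame: the origin (TCP) lies midway between the tips of the shut fingers; the grasp point (between the pads) lies 19 mm behind it; z points along the fingers, y is the direction in which the jaws open and shut (so a half turn about z gives the same grasp; the last joint's range is limited). The gripper opens to 85 mm and grips with 20 to 120 N. Pads are 22 mm wide; open, the fingers measure 114 mm over their backs; the gripper's body (76 mm by 85 mm) begins 54 mm behind the grasp point. The pads swing forward as they close: fully open they stand 13 mm farther back than shut.
Start: joints at [-1.29, 0.351, 1.652, -0, 1.139, -0.085], TCP at [196.751, -513.589, 231.29] pointing down, gripper open.
Joint ranges: [-2.75, 2.75], [-0.79, 2.1], [0.01, 2.65], [-1.57, 4.71], [0.07, 3.14], [-2.87, 2.87]. Speed limits (rad/s): [2.22, 2.22, 2.79, 3.14, 3.14, 3.14].

INTERFACE

Orientations are given as a unit quaternion [x, y, z, w].
In Python, from bench import r, eyes, job_done gives the robot as it stands. The module is installed in compiled form; this text tells all that it offers.
- The arm moves only by the tool carry_out, never from a script. Its argument "moves" is text: rows parted by semicolons, each of 7 numbers parted by spaces: the closure, from 0 (fully open) to 1 (shut), then the shift along the tool's x, y, z in m, then the turn, a rotation vector about the tool's x, y, z in degrees. In form: jaw dx dy dz ax ay az; .... A call has 1 to 10 rows; each row is the pose to reach, as a shift and turn from the pose commanded when the call began, along the tool's axes at that moment; what a row does not reach only later rows make up. A row lasts 1/12 s, in which the tool goes at most 41.7 mm and 7.16 degrees, less where a joint would pass 70% of its speed; a pose out of reach is approached as far as the arm can. A call with a gripper value outside its range is refused whole. The fingers move at their own pace and stop on an object; the grip force is fixed at half the most. Time passes only in rows, so rows that repeat a pose let the fingers close. It gives the time, the measured TCP pose, the force and the opening at its end, in the units of the state.
- r.get_obs(): the state, without advancing time (a new reading comes with each control period).
- eyes.capture(name): name is "scene" or "top"; returns a dict with "color" (384x512x3 uint8, red, green, blue), "range_z" (384x512 float32, mm along the optical axis (not along the pixel's ray), 0 where there is no reading), "fov_y" (degrees; the focal length in pixels is half the picture's height over the tangent of half this angle, whatever the lens; pixels are square), "cx", "cy" (the principal point, pixels), "world_from_camera" (4x4, takes a point from camera to world coordinates). Camera axes: x right, y down, z forward; pixel columns grow to the right and rows downward; lengths in mm; the calibration is good to about 2 mm. A picture is of the moment at which its call begins.
- job_done(): hands the job in, once; it reports no verdict.
The state is a dict: "time": time; "qpos": joint angles; "dq": joint speeds; "tau": joint torques, N m; "ee_pos": TCP position; "tcp_rot": TCP orientation; "force": force on the tool from outside, world axes, zero at the start; "wrist_torque": the same for the moment, N m; "finger_gap": opening from 0.0 (shut) to 1.0 (fully open).
Only numpy, scipy, OpenCV 4.12 (cv2) and the standard library are available. Lean on these libraries where they do the work, as an engineer would, in place of code of your own. Each camera call takes 0.05 s, during which the arm holds its last target.

TASK

Empty both jars for the polishing run: all the steel balls into the black tumbler barrel and all the green ceramic balls into the blue tub, spilling none; look which jar holds which. The caps were left at any setting, so before tipping a jar see that its cap stands at the smallest hole that its balls will pass: the 19 mm one for the 15 mm steel balls, the 26 mm one for the 22 mm ceramic balls. Afterwards lay each jar back in the rack and turn its cap to closed; leave the slabs, pliers and mandrel where they are.

Things in the scene. Friction and masses are not known exactly. Their poses are not given: they have to be found in the camera images.
- steel_dial (a joint): steel jar's cap angle: 0 closed (white-marked bar end at the yellow mark on the jar's lowest edge); grows counter-clockwise as one faces the cap; +1.31: 19 mm hole over the outlet, -1.31: 26 mm hole. Limits 1.5, drag 0.03 N m, stays put. The outlet is 114 mm from the foot, 20 mm off the axis towards the lowest edge; balls run out with the cap end 25 deg below level, that edge downwards.
- ceramic_dial (a joint): ceramic jar's cap angle: 0 closed (white-marked bar end at the yellow mark on the jar's lowest edge); grows counter-clockwise as one faces the cap; +1.31: 19 mm hole over the outlet, -1.31: 26 mm hole. Limits 1.5, drag 0.03 N m, stays put. The outlet is 114 mm from the foot, 20 mm off the axis towards the lowest edge; balls run out with the cap end 25 deg below level, that edge downwards.
- steel_jar_mid (a point): mid-point, on the axis 55 mm from the foot, of the clear hexagonal jar (orange dial cap) of steel balls: 60 mm across flats, 110 mm long to the dial, 134 with the bar, 0.35 kg. It lies in a rack bay, cap end 45 deg up. z runs from foot to cap; y is square to it, upward as it lies (one edge, at -y, lies lowest); x is across the two upright flats, by which it can be gripped.
- ceramic_jar_mid (a point): mid-point, on the axis 55 mm from the foot, of the clear hexagonal jar (orange dial cap) of ceramic balls: 60 mm across flats, 110 mm long to the dial, 134 with the bar, 0.35 kg. It lies in a rack bay, cap end 45 deg up. z runs from foot to cap; y is square to it, upward as it lies (one edge, at -y, lies lowest); x is across the two upright flats, by which it can be gripped.
- steel_dial_grip (a point): centre of the black finger bar on the steel jar's cap, on the jar's axis, 69 mm beyond its mid-point. Bar 10 mm thick, 46 mm long, 20 mm proud of the orange disc (69 mm dia.). Turns with the dial: z out of the cap along the axis, y along the bar, x across it; at dial 0 these axes are parallel to the jar's.
- ceramic_dial_grip (a point): centre of the black finger bar on the ceramic jar's cap, on the jar's axis, 69 mm beyond its mid-point. Bar 10 mm thick, 46 mm long, 20 mm proud of the orange disc (69 mm dia.). Turns with the dial: z out of the cap along the axis, y along the bar, x across it; at dial 0 these axes are parallel to the jar's.
- bay_near (a point): where a jar's mid-point lies when it rests in the rack bay nearer to the robot: an open V trough, 45 deg up towards the rack's -y, with a foot stop. Bays are 130 mm apart along the rack's x; axes are the rack's, z up. Either jar may lie in either bay. The trough holds the jar's two lower faces up to 25 mm either side; its upright flats stand free, 17 mm below to 17 mm above the axis.
- bay_far (a point): where a jar's mid-point lies when it rests in the rack bay farther from the robot: an open V trough, 45 deg up towards the rack's -y, with a foot stop. Bays are 130 mm apart along the rack's x; axes are the rack's, z up. Either jar may lie in either bay. The trough holds the jar's two lower faces up to 25 mm either side; its upright flats stand free, 17 mm below to 17 mm above the axis.
- steel1: bright steel polishing ball, 15 mm dia., 14 g, origin at its centre; two to four of them lie loose in the steel jar. Two abreast can bridge the outlet: rocking the tipped jar 20 deg to and fro about its own axis frees them
- steel2: bright steel polishing ball, 15 mm dia., 14 g, origin at its centre; two to four of them lie loose in the steel jar. Two abreast can bridge the outlet: rocking the tipped jar 20 deg to and fro about its own axis frees them
- steel3: bright steel polishing ball, 15 mm dia., 14 g, origin at its centre; two to four of them lie loose in the steel jar. Two abreast can bridge the outlet: rocking the tipped jar 20 deg to and fro about its own axis frees them
- steel4: bright steel polishing ball, 15 mm dia., 14 g, origin at its centre; two to four of them lie loose in the steel jar. Two abreast can bridge the outlet: rocking the tipped jar 20 deg to and fro about its own axis frees them
- ceramic1: green ceramic polishing ball, 22 mm dia., 17 g, origin at its centre; two or three of them lie loose in the ceramic jar. Two abreast can bridge the outlet: rocking the tipped jar 20 deg to and fro about its own axis frees them
- ceramic2: green ceramic polishing ball, 22 mm dia., 17 g, origin at its centre; two or three of them lie loose in the ceramic jar. Two abreast can bridge the outlet: rocking the tipped jar 20 deg to and fro about its own axis frees them
- ceramic3: green ceramic polishing ball, 22 mm dia., 17 g, origin at its centre; two or three of them lie loose in the ceramic jar. Two abreast can bridge the outlet: rocking the tipped jar 20 deg to and fro about its own axis frees them
- barrel: black rubber tumbler barrel, open, loose on the bench, upright, 0.7 kg; origin at the centre of its underside. Rim 85 mm above the bench, inner width there 104 mm, outer 118 mm; inner floor 6 mm up
- tub: blue plastic tub, open, loose on the bench, upright, 0.4 kg; origin at the centre of its underside. Rim 60 mm above the bench, inner width there 106 mm, outer 116 mm; inner floor 5 mm up
- slabs: two stacked white soldering slabs, 110 x 160 x 27 mm; to be left alone
- pliers: blue-handled pliers, 140 mm long, 11 mm high; to be left alone
- mandrel: tapered steel ring mandrel with a wooden grip, 200 mm long, 24 mm high, lying; to be left alone
Things that resemble listed ones, but are neither listed nor needed, are in the scene too. What is shaped like the part that bears ceramic_dial but purple or turquoise is not meant.

How it is judged:
By the outcome, as a careful person would: the job done as asked, in the order asked, and still so for the second after the job is handed in, with the robot touching nothing.
Of steel2, steel3, steel4 only 1 to 3 are there at a start; the rules pass over those that are not, and their reading is None.
Of ceramic1, ceramic2, ceramic3 only 2 to 3 are there at a start; the rules pass over those that are not, and their reading is None.
At some moment in a run one of barrel, tub may be knocked a few centimetres aside while the robot is not near it.
It also fails if it takes over 210 s, if anything falls off the work surface, if the arm or the gripper's body presses on something with over 40 N, if the wrist force passes 120 N, or if a joint passes its speed limit or range.

## Working session

There is one attempt and no reset: what is moved stays moved. The work goes in short steps, Python scripts to look and compute and a tool call to move; the robot and the scene stay as the last step left them, time stands still between calls to the robot, and variables do not carry over. Pictures are saved under pics/ and viewed, and the job is handed in when it is done.

Besides the shell and the picture viewer there is one more tool, called after "Emit:" as name(argument=value, ...) on one line, values as JSON. carry_out: Moves the arm, as the interface text tells. Its arguments: {"type":"object","properties":{"moves":{"type":"string"}},"required":["moves"]}

```bash
ls; mkdir -p pics; python3 - <<'E'
from bench import r,eyes
import cv2,numpy as np
print(r.get_obs())
for n in("scene","top"):
    c=eyes.capture(n); print(n,c["fov_y"],c["cx"],c["cy"],np.round(c["world_from_camera"],3).tolist())
    cv2.imwrite(f"pics/{n}0.png",cv2.resize(c["color"][:,:,::-1],None,fx=1.5,fy=1.5,interpolation=cv2.INTER_CUBIC)); np.savez(f"{n}0.npz",**c)
E
```

```text
pics
{'time': 0.0, 'qpos': array([-1.28959153e+00,  3.51239261e-01,  1.65248053e+00, -3.56649726e-06,
        1.13911671e+00, -8.46024480e-02]), 'dq': array([ 6.96378348e-06, -1.71312785e-03, -6.86932324e-04,  5.66594209e-04,
        7.93069254e-04,  2.20699554e-03]), 'tau': array([ 1.35387927e-03, -5.06102049e+01, -2.91406131e+01, -2.25107851e-05,
        4.50033200e-03, -1.21063087e-05]), 'ee_pos': array([ 196.65762593, -513.25147943,  230.73532158]), 'tcp_rot': array([ 9.83319386e-01,  1.81886225e-01, -6.26487402e-05, -6.18761769e-04]), 'force': array([ 0.20571411, -0.01947349,  0.0176189 ]), 'wrist_torque': array([-0.05256855,  0.06864574, -0.05711187]), 'finger_gap': 0.9964462842162503}
scene 52.831204328688116 246.91900139392456 194.54890108210657 [[-0.906, 0.34, -0.252, 830.349], [0.423, 0.732, -0.534, 605.298], [0.003, -0.59, -0.807, 953.758], [0.0, 0.0, 0.0, 1.0]]
top 44.627673131301734 259.4381832961316 188.15059926299406 [[0.012, -0.99, 0.144, 321.577], [-1.0, -0.012, -0.003, 76.641], [0.005, -0.144, -0.99, 1600.548], [0.0, 0.0, 0.0, 1.0]]
```

View pics/scene0.png

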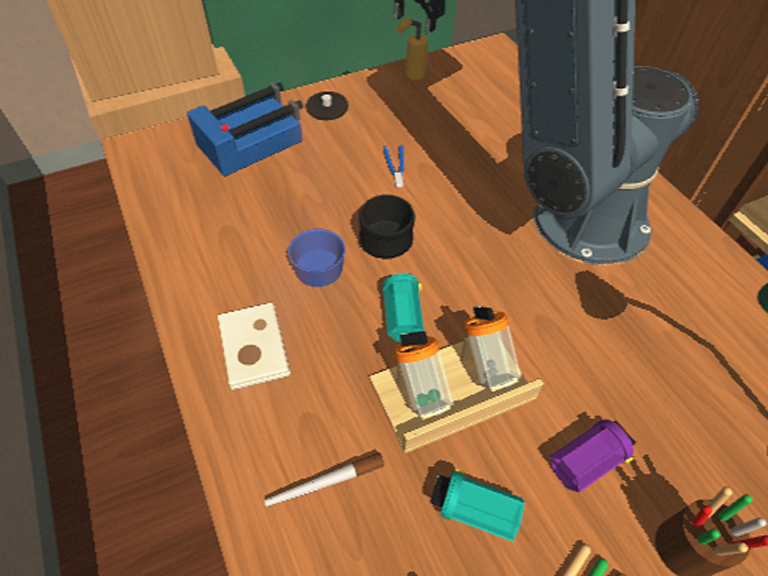

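View pics/top0.png

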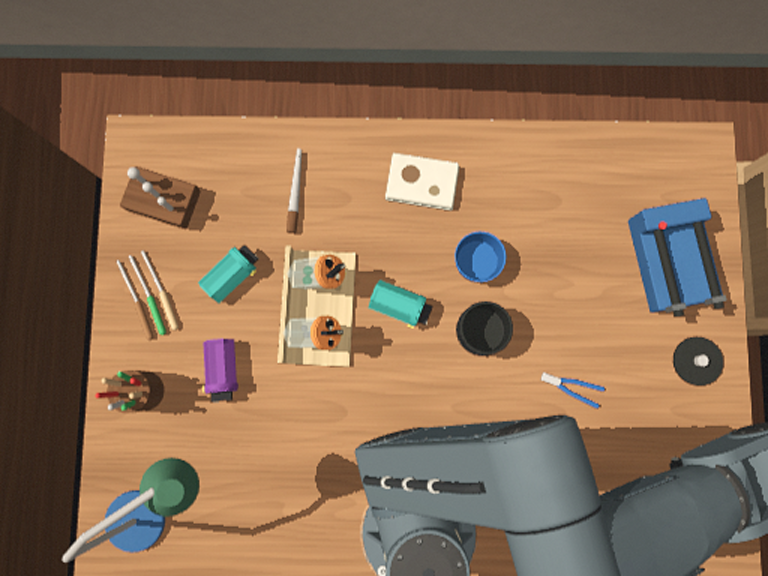

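```bash
cat > h.py <<'E'
import numpy as np,cv2
from scipy.spatial.transform import Rotation as R
def f(c): return 384/2/np.tan(np.radians(float(c["fov_y"]))/2)
def ray(c,u,v):
    M=np.array(c["world_from_camera"]);d=np.array([(u-c["cx"])/f(c),(v-c["cy"])/f(c),1.0])
    return M[:3,3],M[:3,:3]@d
def onz(c,u,v,z):
    o,d=ray(c,u,v);return o+d*(z-o[2])/d[2]
def cloud(c):
    v,u=np.mgrid[:384,:512];z=c["range_z"];F=f(c)
    P=np.stack([(u-c["cx"])/F*z,(v-c["cy"])/F*z,z],-1);M=np.array(c["world_from_camera"])
    return P@M[:3,:3].T+M[:3,3]
def proj(c,p):
    M=np.linalg.inv(np.array(c["world_from_camera"]));q=M[:3,:3]@np.array(p)+M[:3,3]
    return q[0]/q[2]*f(c)+c["cx"],q[1]/q[2]*f(c)+c["cy"]
E
python3 - <<'E'
import numpy as np,cv2
from h import *
s=np.load("scene0.npz");t=np.load("top0.npz")
a=s["color"][195:305,240:370,::-1];b=t["color"][155:250,180:345,::-1]
cv2.imwrite("pics/s0z.png",cv2.resize(a,None,fx=5,fy=5,interpolation=cv2.INTER_CUBIC))
cv2.imwrite("pics/t0z.png",cv2.resize(b,None,fx=4.8,fy=4.8,interpolation=cv2.INTER_CUBIC))
for n,c in(("s",s),("t",t)):
    P=cloud(c);hsv=cv2.cvtColor(c["color"],cv2.COLOR_RGB2HSV)
    z=P[...,2]
    print(n,"bench z",np.median(z[150:250,130:330]) )
    for nm,lo,hi in(("orange",(8,200,150),(18,255,255)),("blue",(100,100,60),(125,255,255))):
        m=cv2.inRange(hsv,lo,hi);k,l,st,ce=cv2.connectedComponentsWithStats(m)
        for i in range(1,k):
            if st[i,4]>25:
                q=P[l==i];print(nm,st[i],ce[i].round(1),np.median(q,0).round(1),q.min(0).round(0),q.max(0).round(0))
E
```

```text
s bench z 0.42052572917714315
orange [311 210  28  14 205] [324.2 217.5] [440.5 222.  155.1] [316. 149.  -1.] [830. 605. 954.]
orange [264 227  29  15 218] [278.  234.8] [565.7 217.7 155.5] [466. 134.   0.] [830. 605. 954.]
blue [ 125   64   76   53 2177] [161.8  89.6] [ 634.2 -521.3   57.9] [ 492. -658.   -5.] [830. 605. 954.]
blue [266  97   3  18  46] [267.1 105.3] [ 297.4 -354.7    8.9] [ 269. -403.   -0.] [ 323. -313.   13.]
blue [256  98   8  19  44] [258.9 107.2] [ 330.7 -356.8    9.1] [ 314. -404.    4.] [ 341. -309.   13.]
blue [192 153  38  38 723] [210.9 169.4] [ 601.6 -156.1   18.1] [ 551. -188.   -2.] [830. 605. 954.]
blue [505 170   7  10  43] [508.9 173.7] [-770.8   85.9 -448.1] [-805.   70. -455.] [830. 605. 954.]
t bench z 2.4534515684496228
blue [ 419  132   55   76 2600] [447.5 168.2] [ 622.5 -560.    60.6] [ 322. -640.    2.] [ 736.   77. 1601.]
blue [303 155  34  33 894] [319.8 170.9] [ 615.1 -136.5    8.3] [ 322. -191.   -5.] [ 662.   77. 1601.]
blue [374 252  29   8  70] [387.8 255.4] [ 330.3 -364.8    9.1] [ 317. -413.    1.] [ 340. -318.   18.]
blue [373 256  26  16  70] [385.3 264. ] [ 300.3 -354.3   10.3] [ 277. -398.    2.] [ 326.   77. 1601.]
blue [ 70 327  23  18 137] [ 81.1 333.9] [ 65.8 647.8  19.3] [ 32. 612.  10.] [ 86. 681.  26.]
blue [ 70 336  40  32 693] [ 92. 353.] [  3.7 605.3  19.4] [-40.  77.   8.] [ 322.  679. 1601.]
```

View pics/s0z.png

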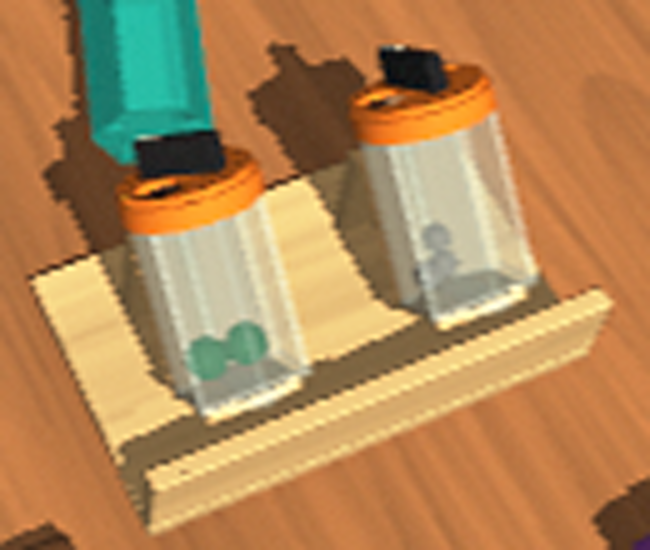

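View pics/t0z.png

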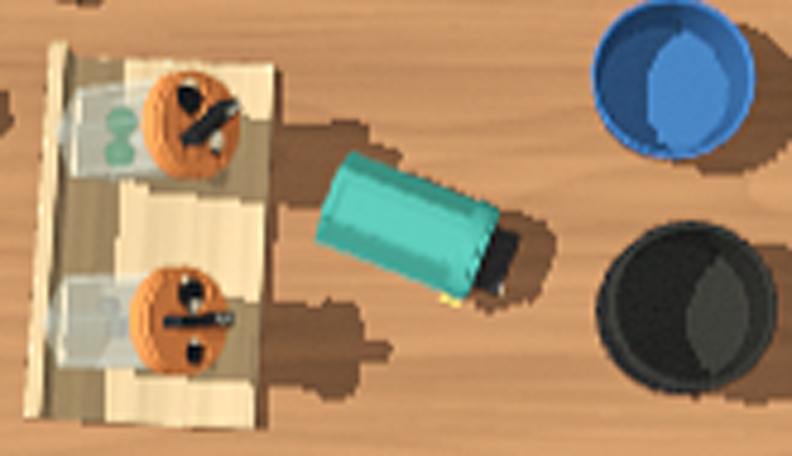

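```bash
cat > m0.py <<'E'
import numpy as np,cv2
from h import *
def orange(c,roi):
    P=cloud(c);hsv=cv2.cvtColor(c["color"],cv2.COLOR_RGB2HSV)
    m=(hsv[...,0]>=5)&(hsv[...,0]<=17)&(hsv[...,1]>195)&(hsv[...,2]>110)&(c["range_z"]>0)
    mm=np.zeros_like(m);mm[roi]=1
    m=(m&mm&(P[...,2]>60)).astype(np.uint8)
    k,l,st,ce=cv2.connectedComponentsWithStats(m)
    return [P[l==i] for i in range(1,k) if st[i,4]>60],[st[i] for i in range(1,k) if st[i,4]>60]
if __name__=="__main__":
  for n,roi in(("scene",np.s_[195:305,240:370]),("top",np.s_[155:250,180:260])):
    c=np.load(n+"0.npz")
    for q,st in zip(*orange(c,roi)):
        # facing cap: robust plane with normal near (0,-.7,.7)
        g=np.array([0,-.7071,.7071]);d=q@g
        top=q[d>np.percentile(d,97)-5] if n=="scene" else q
        ce=top.mean(0);
        for _ in range(5):
            u,s,v=np.linalg.svd(top-top.mean(0),full_matrices=0);nn=v[2]*np.sign(v[2]@g)
            e=(top-top.mean(0))@nn; top=top[abs(e)<3]
        x,y=top@np.array([1,0,0]),top@np.array([0,.7071,.7071])
        print(n,st,len(top),"n",nn.round(3),"mean",top.mean(0).round(1),"x",x.min().round(1),x.max().round(1),"y",y.min().round(1),y.max().round(1),"d",(top@g).mean().round(1), "allx",q[:,0].min(),q[:,0].max())
E
python3 m0.py
```

```text
scene [310 208  29  16 261] 132 n [-0.003 -0.699  0.715] mean [432.4 206.9 148.6] x 391.3 461.9 y 209.2 276.0 d -41.2 allx 391.29027240692966 463.8711137978453
scene [263 224  30  18 259] 132 n [ 0.002 -0.684  0.729] mean [561.6 204.2 150.6] x 522.4 591.2 y 208.2 270.9 d -37.9 allx 522.3972310667875 592.3703474697979
```

```bash
python3 - <<'E'
import numpy as np,cv2
from h import *
t=np.load("top0.npz");s=np.load("scene0.npz")
hsv=cv2.cvtColor(t["color"],cv2.COLOR_RGB2HSV)
print(hsv[178,217],hsv[215,212],hsv[220,220],hsv[185,225])
P=cloud(t)
m=(hsv[...,0]>=5)&(hsv[...,0]<=16)&(hsv[...,1]>185)&(hsv[...,2]>110)
mm=np.zeros_like(m);mm[155:250,180:260]=1;m=(m&mm&(P[...,2]>90)).astype(np.uint8)
k,l,st,ce=cv2.connectedComponentsWithStats(m)
for i in range(1,k):
    if st[i,4]>30:
        q=P[l==i];cs=cv2.findContours((l==i).astype(np.uint8),0,1)[0]
        e=cv2.fitEllipse(cv2.convexHull(np.vstack(cs)))
        print(st[i],e,q.mean(0).round(1),q.min(0).round(1),q.max(0).round(1))
# foot stop top: find rack wood by height profile along y at few x
for x0 in(375,400,425,450,475,500,525,550,575,600,625):
    sel=(abs(P[...,0]-x0)<4)&(P[...,1]>100)&(P[...,1]<330)&(P[...,2]>6)
    q=P[sel];q=q[np.argsort(q[:,1])]
    if len(q): print(x0,q[::max(1,len(q)//14),1:].round(0).astype(int).tolist())
E
```

```text
[ 12 180 166] [ 13 172 214] [ 18  50 102] [ 21  59 176]
375 [[118, 7], [168, 16], [175, 12], [185, 10], [195, 15], [209, 11], [219, 12], [229, 10], [240, 9], [249, 12], [259, 17], [269, 16], [283, 12], [294, 9], [301, 29], [303, 61], [313, 61]]
400 [[159, 9], [179, 12], [188, 33], [198, 148], [208, 150], [220, 151], [231, 135], [238, 127], [248, 118], [257, 6], [267, 95], [278, 79], [289, 75], [301, 12], [310, 65]]
425 [[119, 6], [166, 19], [171, 144], [176, 14], [180, 151], [191, 170], [204, 164], [216, 159], [230, 152], [243, 144], [253, 133], [265, 114], [280, 96], [291, 86], [308, 61]]
450 [[156, 15], [167, 11], [179, 125], [188, 130], [197, 138], [203, 138], [211, 159], [220, 157], [232, 134], [243, 123], [257, 110], [267, 106], [278, 97], [291, 74], [303, 59]]
475 [[116, 13], [167, 9], [180, 16], [194, 14], [208, 12], [228, 12], [239, 12], [245, 13], [253, 8], [262, 13], [273, 12], [282, 21], [290, 7], [298, 24], [306, 62]]
500 [[102, 59], [112, 51], [157, 13], [167, 15], [178, 13], [188, 12], [198, 12], [212, 16], [226, 8], [236, 8], [253, 13], [266, 13], [283, 16], [297, 10],
[... 222 characters left out ...]
9, 12], [185, 160], [198, 159], [210, 158], [222, 162], [233, 149], [246, 120], [259, 121], [269, 111], [282, 87], [299, 61]]
575 [[104, 8], [159, 16], [169, 9], [181, 137], [188, 135], [197, 140], [203, 146], [211, 156], [221, 157], [232, 133], [247, 119], [257, 113], [271, 100], [283, 84], [299, 65]]
600 [[128, 7], [152, 12], [156, 6], [163, 13], [166, 13], [169, 14], [173, 10], [180, 14], [283, 14], [292, 47], [293, 40], [294, 11], [297, 63], [300, 61], [304, 63]]
625 [[111, 6], [201, 10], [201, 9], [205, 7], [215, 11], [222, 6], [247, 7], [250, 10], [267, 6], [274, 11], [277, 12], [281, 10], [284, 13], [288, 8], [291, 13], [293, 46], [295, 61], [295, 56], [297, 66], [301, 64], [305, 57]]
```

```bash
python3 - <<'E'
import numpy as np,cv2
from h import *
def onplane(c,u,v,p0,n):
    o,d=ray(c,u,v);return o+d*((p0-o)@n)/(d@n)
s=np.load("scene0.npz");t=np.load("top0.npz")
n=np.array([0,-.7071,.7071])
for nm,c,rois in(("top",t,[np.s_[208:236,203:232],np.s_[165:195,203:232]]),("scene",s,[np.s_[204:226,308:342],np.s_[220:244,260:296]])):
  for roi,p0 in zip(rois,[np.array([426.6,200.7,142.4]),np.array([556.8,196.2,142.6])]):
    hsv=cv2.cvtColor(c["color"],cv2.COLOR_RGB2HSV)
    m=np.zeros((384,512),np.uint8);m[roi]=((hsv[...,0]>=4)&(hsv[...,0]<=17)&(hsv[...,1]>140)&(hsv[...,2]>90))[roi]
    k,l,st,ce=cv2.connectedComponentsWithStats(m);i=1+np.argmax(st[1:,4])
    v,u=np.nonzero(l==i)
    Q=np.array([onplane(c,a,b,p0,n) for a,b in zip(u,v)])
    y=Q@np.array([0,.7071,.7071])
    print(nm,st[i],"x",Q[:,0].min().round(1),Q[:,0].max().round(1),"s",y.min().round(1),y.max().round(1),"mid",((Q[:,0].min()+Q[:,0].max())/2).round(1),((y.min()+y.max())/2).round(1), "p0 s",(p0[1]+p0[2])*.7071)
    # bar: dark pixels inside disc
    dk=np.zeros((384,512),np.uint8);dk[roi]=(c["color"].max(2)<45)[roi]
    k,l,st,ce=cv2.connectedComponentsWithStats(dk)
    print([ (st[j].tolist(),ce[j].round(1).tolist()) for j in range(1,k) if st[j,4]>4])
# foot stop line from top cloud
P=cloud(t);sel=(P[...,0]>365)&(P[...,0]<640)&(P[...,1]>280)&(P[...,1]<330)&(P[...,2]>50)&(P[...,2]<72)
q=P[sel];print(len(q),np.polyfit(q[:,0],q[:,1],1),q[:,2].mean())
P=cloud(s);sel=(P[...,0]>365)&(P[...,0]<640)&(P[...,1]>280)&(P[...,1]<330)&(P[...,2]>52)&(P[...,2]<72)
q=P[sel];print(len(q),np.polyfit(q[:,0],q[:,1],1),q[:,2].mean(),q[:,0].min(),q[:,0].max())
E
```

```text
top [207 211  21  22 298] x 393.3 460.6 s 203.5 285.1 mid 427.0 244.3 p0 s 242.60601
[([218, 214, 4, 4, 12], [219.5, 215.2]), ([218, 221, 7, 2, 13], [220.8, 221.5]), ([219, 227, 3, 3, 9], [220.0, 228.0])]
top [210 170  20  22 268] x 520.7 590.9 s 201.4 280.5 mid 555.8 241.0 p0 s 239.56547999999995
[([217, 173, 5, 6, 18], [218.8, 175.2]), ([220, 176, 8, 8, 26], [223.4, 179.8])]
scene [308 204  34  22 483] x 367.5 492.8 s 121.5 357.0 mid 430.2 239.3 p0 s 242.60601
[([316, 205, 13, 8, 85], [322.1, 208.5])]
scene [260 220  36  24 452] x 496.8 617.4 s 148.8 315.9 mid 557.1 232.3 p0 s 239.56547999999995
[([267, 221, 18, 10, 122], [275.6, 225.4])]
306 [-3.47327702e-02  3.19760853e+02] 61.01905449599036
578 [-3.73236440e-02  3.23610847e+02] 60.672257745542694 366.12433490148294 625.4099388688809
```

```bash
python3 - <<'E'
import numpy as np,cv2
from h import *
t=np.load("top0.npz");s=np.load("scene0.npz")
cv2.imwrite("pics/tz2.png",np.vstack([cv2.resize(t["color"][206:236,200:240,::-1],None,fx=14,fy=9,interpolation=cv2.INTER_CUBIC),cv2.resize(t["color"][165:195,200:240,::-1],None,fx=14,fy=9,interpolation=cv2.INTER_CUBIC)]))
cv2.imwrite("pics/sz2.png",np.hstack([cv2.resize(s["color"][216:246,258:300,::-1],None,fx=9,fy=9,interpolation=cv2.INTER_CUBIC),cv2.resize(s["color"][200:230,304:346,::-1],None,fx=9,fy=9,interpolation=cv2.INTER_CUBIC)]))
def ang(c,a,b,face):
    yaw=-.036;n=np.array([yaw*.7071,-.7071,.7071]);X=np.array([1,yaw,0]);Y=np.cross(n,X)
    p0=np.array(face)+20*n
    Q=[]
    for u,v in(a,b):
        o,d=ray(c,u,v);q=o+d*((p0-o)@n)/(d@n);Q.append([(q-p0)@X,(q-p0)@Y])
    Q=np.array(Q);d=Q[1]-Q[0]
    # mark end at -Y: angle ccw from -Y
    print(Q.round(1).tolist(),"len",np.hypot(*d).round(1),"ang",np.degrees(np.arctan2(d[0],-d[1])).round(1))
ang(t,(214.4,222.1),(228.75,221.25),[427,201,142.4])
ang(t,(218.75,184.2),(229.6,176.5),[556.5,196.7,142.6])
E
```

```text
[[-4.8, 28.9], [2.7, -29.0]] len 58.3 ang 7.5
[[-16.5, 20.3], [14.3, -22.3]] len 52.5 ang 35.9
```

View pics/tz2.png

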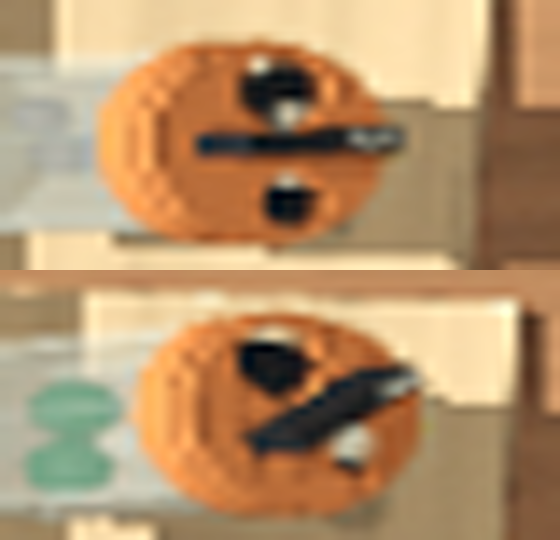

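View pics/sz2.png

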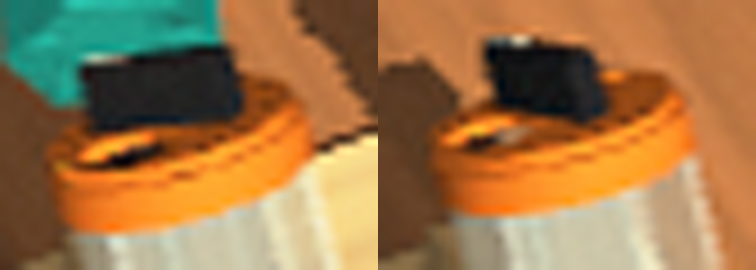

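```bash
cat > go.py <<'E'
import numpy as np
from bench import r
from h import R
def rel(pos,Rt):
    o=r.get_obs();T=R.from_quat(o["tcp_rot"])
    d=T.inv().apply(np.array(pos)-o["ee_pos"])/1000
    a=(T.inv()*Rt).as_rotvec(degrees=True)
    print("rel",d.round(4),"rot",a.round(1),"|d|",np.linalg.norm(d).round(3),"|a|",np.linalg.norm(a).round(1))
def st():
    o=r.get_obs();T=R.from_quat(o["tcp_rot"]).as_matrix()
    print("t",round(o["time"],2),"q",o["qpos"].round(3),"p",o["ee_pos"].round(1),"x",T[:,0].round(3),"y",T[:,1].round(3),"z",T[:,2].round(3),"F",o["force"].round(1),"gap",round(o["finger_gap"],3))
def frame(y,z):
    z=np.array(z,float);z/=np.linalg.norm(z);y=np.array(y,float);y-=z*(y@z);y/=np.linalg.norm(y)
    return R.from_matrix(np.stack([np.cross(y,z),y,z],1))
E
python3 - <<'E'
from go import *
st()
o=r.get_obs();q=o["qpos"]
M=R.from_euler("ZYZYZ",[q[0],q[1]+q[2],q[3],q[4],q[5]])
print((M.inv()*R.from_quat(o["tcp_rot"])).as_rotvec(degrees=True))
yaw=-.036
n=np.array([yaw*.7071,-.7071,.7071])
for s in(1,-1):
    rel([427,60,300],frame([s,s*yaw,0],-n))
E
```

```text
t 0.1 q [-1.29   0.351  1.652 -0.     1.139 -0.085] p [ 196.6 -513.3  230.8] x [0.934 0.358 0.   ] y [ 0.358 -0.934 -0.001] z [-0.     0.001 -1.   ] F [-0.7  0.1  0.7] gap 0.993Traceback (most recent call last):
  File "<stdin>", line 4, in <module>
  File "scipy/spatial/transform/_rotation.pyx", line 1413, in scipy.spatial.transform._rotation.Rotation.from_euler
ValueError: Expected axis specification to be a non-empty string of upto 3 characters, got ZYZYZ
```

```bash
cat >> go.py <<'E'
def Rm(q):
    E=R.from_euler
    return E("z",q[0])*E("y",q[1]+q[2])*E("z",q[3])*E("y",q[4])*E("z",q[5])
E
python3 - <<'E'
from go import *
o=r.get_obs();q=o["qpos"]
C=Rm(q).inv()*R.from_quat(o["tcp_rot"]);print(C.as_rotvec(degrees=True))
yaw=-.036
n=np.array([yaw*.7071,-.7071,.7071])
for s in(1,-1):
    T=frame([s,s*yaw,0],-n)
    rel([427,60,300],T)
    for j1,p in((-.05,2.0),(.05,1.7)):
        W=(R.from_euler("z",j1)*R.from_euler("y",p)).inv()*T*C.inv()
        print(s,W.as_euler("ZYZ").round(2))
E
```

```text
[-2.08650568e-14  8.44538014e-15  9.00000000e+01]
rel [ 0.4202 -0.4531 -0.0687] rot [ 26.2  39.6 -63.4] |d| 0.622 |a| 79.2
1 [ 0.83  1.28 -0.32]
1 [ 0.79  1.42 -0.03]
rel [ 0.4202 -0.4531 -0.0687] rot [ 44.  -29.1 106.3] |d| 0.622 |a| 118.7
-1 [0.83 1.28 2.82]
-1 [0.79 1.42 3.11]
```

Emit:
carry_out(moves="0 0.420 -0.453 -0.069 26.2 39.6 -63.4;0 0.420 -0.453 -0.069 26.2 39.6 -63.4;0 0.420 -0.453 -0.069 26.2 39.6 -63.4;0 0.420 -0.453 -0.069 26.2 39.6 -63.4;0 0.420 -0.453 -0.069 26.2 39.6 -63.4;0 0.420 -0.453 -0.069 26.2 39.6 -63.4;0 0.420 -0.453 -0.069 26.2 39.6 -63.4;0 0.420 -0.453 -0.069 26.2 39.6 -63.4;0 0.420 -0.453 -0.069 26.2 39.6 -63.4;0 0.420 -0.453 -0.069 26.2 39.6 -63.4")

```text
time: 0.93
ee_pos: [351.3, -127.6, 277.9]
tcp_rot: [0.71, 0.609, 0.254, -0.244]
force: [0.8, 0.4, -0.1]
finger_gap: 1.0
```

```bash
cat > P.py <<'E'
from go import *
yaw=-.036
ax=np.array([1,yaw,0])/np.hypot(1,yaw); ry=np.array([-yaw,1,0])/np.hypot(1,yaw); up=np.array([0,0,1.])
n=(-ry+up)/2**.5; jy=(ry+up)/2**.5
S=np.array([427,201.2,142.6]);C=np.array([556.5,196.8,142.8])  # disc face centres
def dial(face,a,h):  # tcp h mm out of face, bar angle a deg
    Rt=R.from_rotvec(np.radians(a)*n)*frame(ax,-n)
    rel(face+h*n,Rt)
E
python3 - <<'E'
from P import *
st()
rel([427,60,300],frame(ax,-n)); dial(S,5,75); dial(S,5,3)
E
```

```text
t 0.93 q [-0.836  0.193  1.918  0.508  1.566 -0.828] p [ 351.3 -127.6  277.9] x [0.129 0.742 0.658] y [ 0.99  -0.138 -0.038] z [ 0.062  0.656 -0.752] F [ 0.8  0.4 -0.1] gap 1.0
rel [0.1634 0.0482 0.1112] rot [ 2.4  3.7 -5.8] |d| 0.203 |a| 7.3
rel [0.1599 0.0382 0.2475] rot [  2.3   3.8 -10.8] |d| 0.297 |a| 11.6
rel [0.1644 0.0349 0.3192] rot [  2.3   3.8 -10.8] |d| 0.361 |a| 11.6
```

Emit:
carry_out(moves="0 0.160 0.038 0.2475 2.3 3.8 -10.8;0 0.160 0.038 0.2475 2.3 3.8 -10.8;0 0.160 0.038 0.2475 2.3 3.8 -10.8;0 0.160 0.038 0.2475 2.3 3.8 -10.8;0 0.160 0.038 0.2475 2.3 3.8 -10.8;0 0.160 0.038 0.2475 2.3 3.8 -10.8;0 0.160 0.038 0.2475 2.3 3.8 -10.8;0 0.160 0.038 0.2475 2.3 3.8 -10.8;0 0.160 0.038 0.2475 2.3 3.8 -10.8;0 0.160 0.038 0.2475 2.3 3.8 -10.8")

```text
time: 1.77
ee_pos: [425.4, 145.8, 194.3]
tcp_rot: [0.638, 0.669, 0.285, -0.253]
force: [-0.4, 0.1, 0.7]
finger_gap: 1.0
```

```bash
python3 - <<'E'
from P import *
import cv2
from bench import eyes
st(); dial(S,5,75); dial(S,5,3)
for nm in("scene","top"):
    c=eyes.capture(nm);a=c["color"][150:300,230:400,::-1] if nm=="scene" else c["color"][140:250,170:335,::-1]
    cv2.imwrite(f"pics/{nm}1.png",cv2.resize(a,None,fx=4,fy=4,interpolation=cv2.INTER_CUBIC)[:600])
E
```

```text
t 1.77 q [-0.208  0.297  2.074  0.874  1.132 -0.794] p [425.4 145.8 194.3] x [-0.058  0.709  0.702] y [0.998 0.024 0.059] z [ 0.025  0.705 -0.709] F [-0.4  0.1  0.7] gap 1.0
rel [ 0.0026 -0.0002  0.0007] rot [-0.   0.2 -0.2] |d| 0.003 |a| 0.3
rel [ 0.0028 -0.0002  0.0727] rot [-0.   0.2 -0.2] |d| 0.073 |a| 0.3
```

View pics/scene1.png

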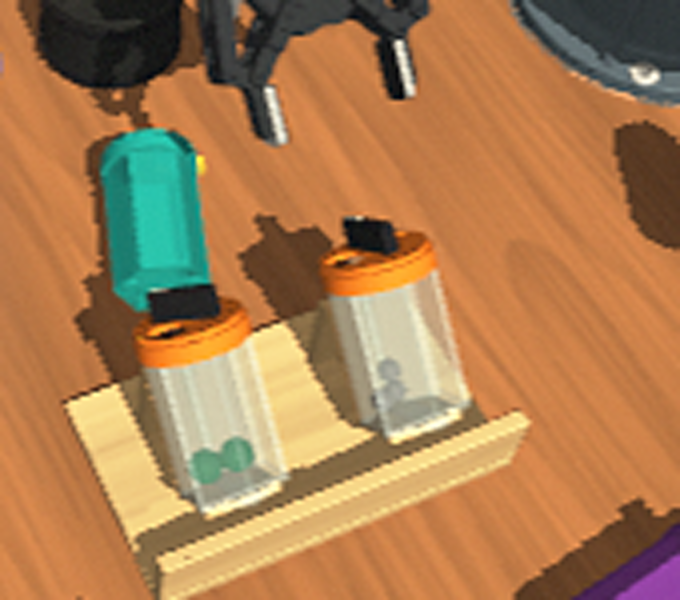

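View pics/top1.png

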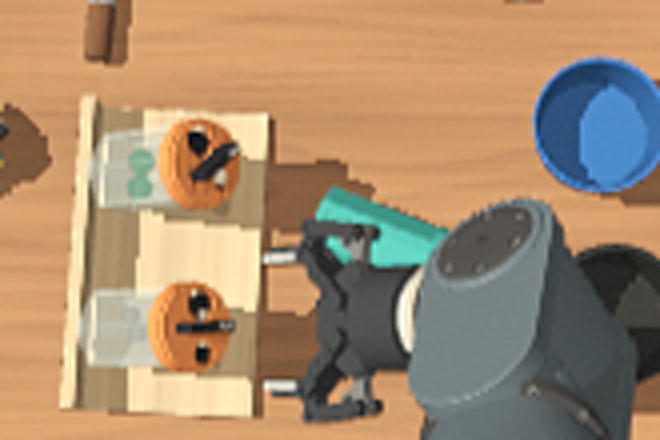

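Emit:
carry_out(moves="0 0.0027 0 0.0200 0 0.2 -0.2;0 0.0027 0 0.0400 0 0.2 -0.2;0 0.0027 0 0.0550 0 0.2 -0.2;0 0.0027 0 0.0650 0 0.2 -0.2;0 0.0027 0 0.0717 0 0.2 -0.2;0 0.0027 0 0.0717 0 0.2 -0.2;0.5 0.0027 0 0.0717 0 0.2 -0.2;0.7 0.0027 0 0.0717 0 0.2 -0.2;0.8 0.0027 0 0.0717 0 0.2 -0.2")

```text
time: 2.62
ee_pos: [427.7, 198.0, 145.9]
tcp_rot: [0.637, 0.669, 0.287, -0.253]
force: [0.6, 0.5, 0.8]
finger_gap: 0.602
```

```bash
cat > look.py <<'E'
import cv2,sys
from P import *
from bench import eyes
st()
tag=sys.argv[1]
for nm in("scene","top"):
    if len(sys.argv)>2 and nm not in sys.argv[2:]: continue
    c=eyes.capture(nm);a=c["color"][150:300,230:400,::-1] if nm=="scene" else c["color"][140:250,170:335,::-1]
    np.savez(f"{nm}_{tag}.npz",**c)
    cv2.imwrite(f"pics/{nm}{tag}.png",cv2.resize(a,None,fx=4,fy=4,interpolation=cv2.INTER_CUBIC)[:600])
E
python3 look.py 2; python3 -c "
from P import *
dial(S,5,4)"
```

```text
t 2.62 q [-0.085  0.397  2.102  1.004  0.993 -0.864] p [427.7 198.  145.9] x [-0.061  0.707  0.705] y [0.998 0.025 0.062] z [ 0.027  0.707 -0.707] F [0.6 0.5 0.8] gap 0.602
rel [-0.     -0.0008  0.0004] rot [ 0.1 -0.  -0. ] |d| 0.001 |a| 0.1
```

View pics/scene2.png

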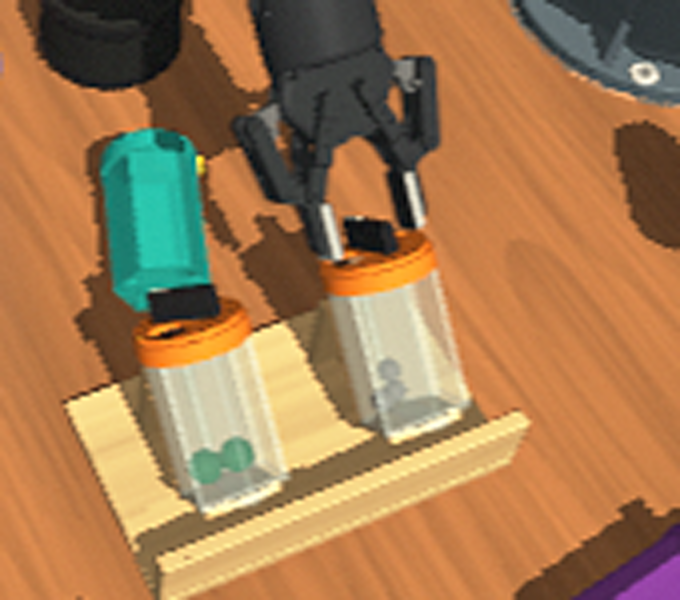

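View pics/top2.png

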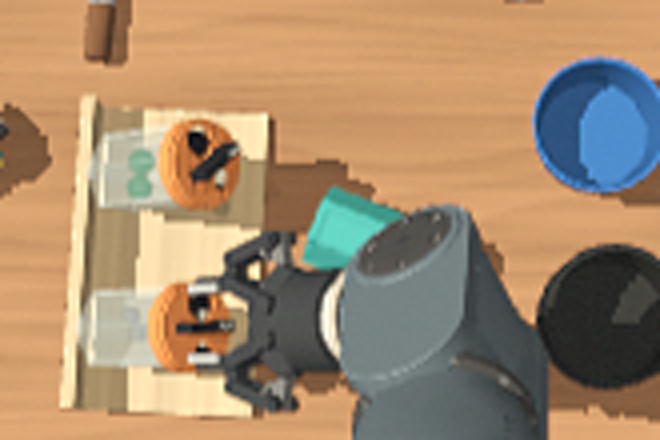

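Emit:
carry_out(moves="0.9 0 -0.001 0 0 0 0;1 0 -0.001 0 0 0 0;1 0 -0.001 0 0 0 0;1 0 -0.001 0 0 0 0;1 0 -0.001 0 0 0 0;1 0 -0.001 0 0 0 0")

```text
time: 3.22
ee_pos: [426.1, 198.4, 145.6]
tcp_rot: [0.636, 0.67, 0.287, -0.254]
force: [-3.6, -3.8, 4.9]
finger_gap: 0.099
```

```bash
python3 look.py 3
```

```text
t 3.22 q [-0.085  0.397  2.105  1.004  0.993 -0.865] p [426.1 198.4 145.6] x [-0.062  0.706  0.705] y [0.998 0.026 0.061] z [ 0.025  0.707 -0.706] F [-3.6 -3.8  4.9] gap 0.099
```

View pics/scene3.png

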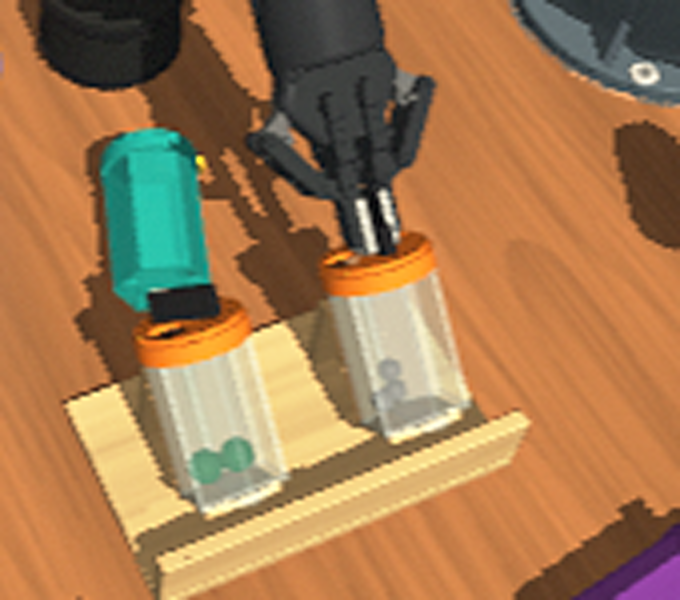

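Emit:
carry_out(moves="1 0 -0.0005 -0.0005 0 0 -5;1 0 -0.0005 -0.0005 0 0 -12;1 0 -0.0005 -0.0005 0 0 -19;1 0 -0.0005 -0.0005 0 0 -26;1 0 -0.0005 -0.0005 0 0 -33;1 0 -0.0005 -0.0005 0 0 -40;1 0 -0.0005 -0.0005 0 0 -47;1 0 -0.0005 -0.0005 0 0 -54;1 0 -0.0005 -0.0005 0 0 -60;1 0 -0.0005 -0.0005 0 0 -65")

```text
time: 4.15
ee_pos: [424.8, 197.7, 145.1]
tcp_rot: [0.174, 0.907, 0.378, -0.06]
force: [-4.9, -7.1, 1.4]
finger_gap: 0.104
```

```bash
cat >> P.py <<'E'
def ang():
    T=R.from_quat(r.get_obs()["tcp_rot"]).as_matrix();y=T[:,1]
    print("tool angle about n",np.degrees(np.arctan2(y@jy,y@ax)).round(2),"axis err",np.degrees(np.arccos(min(1,-T[:,2]@n))).round(2))
E
python3 look.py 4;python3 -c "
from P import *
ang()"
```

```text
t 4.15 q [-0.086  0.396  2.107  1.002  0.993 -2.005] p [424.8 197.7 145.1] x [-0.932  0.271  0.24 ] y [0.361 0.654 0.665] z [ 0.023  0.706 -0.708] F [-4.9 -7.1  1.4] gap 0.104
tool angle about n 70.19 axis err 0.12
```

View pics/scene4.png

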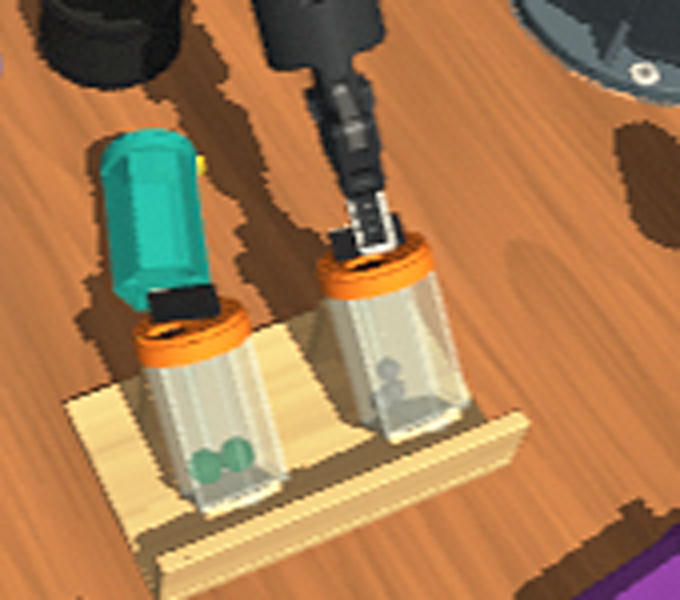

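Emit:
carry_out(moves="1 0 0 0 0 0 -3;1 0 0 0 0 0 -4.9;1 0 0 0 0 0 -4.9;1 0 0 0 0 0 -4.9;1 0 0 0 0 0 -4.9")

```text
time: 4.67
ee_pos: [424.8, 197.7, 145.1]
tcp_rot: [0.138, 0.914, 0.38, -0.044]
force: [-5.0, -7.5, 0.2]
finger_gap: 0.099
```

```bash
python3 -c "
from P import *
st();ang()"
```

```text
t 4.67 q [-0.086  0.396  2.107  1.001  0.993 -2.086] p [424.8 197.7 145.1] x [-0.958  0.218  0.186] y [0.285 0.674 0.682] z [ 0.023  0.706 -0.708] F [-5.  -7.5  0.2] gap 0.099
tool angle about n 74.88 axis err 0.12
```

Emit:
carry_out(moves="0.8 0 0 0 0 0 0;0.5 0 0 0 0 0 0;0.2 0 0 0 0 0 0;0 0 0 0 0 0 0;0 0 0 -0.010 0 0 0;0 0 0 -0.040 0 0 0;0 0 0 -0.070 0 0 0;0 0 0 -0.090 0 0 0;0 0 0 -0.100 0 0 0;0 0 0 -0.100 0 0 0")

```text
time: 5.5
ee_pos: [424.1, 126.1, 217.7]
tcp_rot: [0.138, 0.913, 0.38, -0.042]
force: [-0.2, -0.1, -0.2]
finger_gap: 0.995
```

```bash
python3 look.py 5
```

```text
t 5.5 q [-0.256  0.254  2.057  0.836  1.197 -1.995] p [424.1 126.1 217.7] x [-0.958  0.221  0.182] y [0.285 0.672 0.683] z [ 0.029  0.706 -0.707] F [-0.2 -0.1 -0.2] gap 0.995
```

View pics/scene5.png

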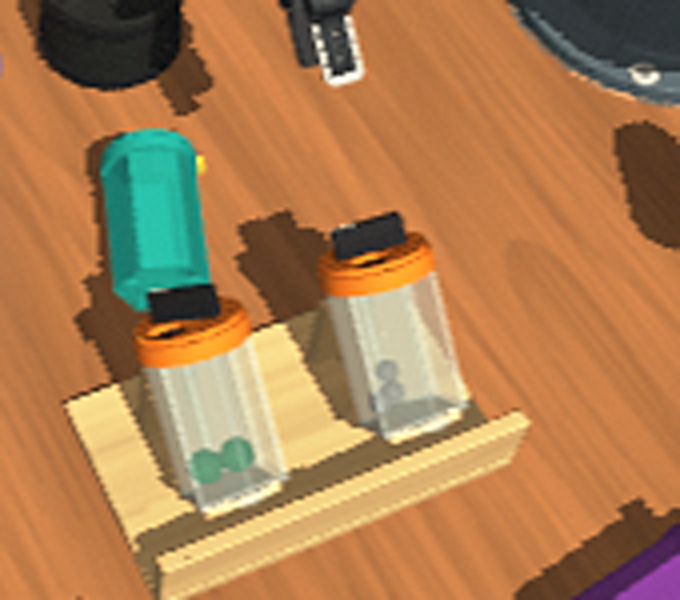

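View pics/top5.png

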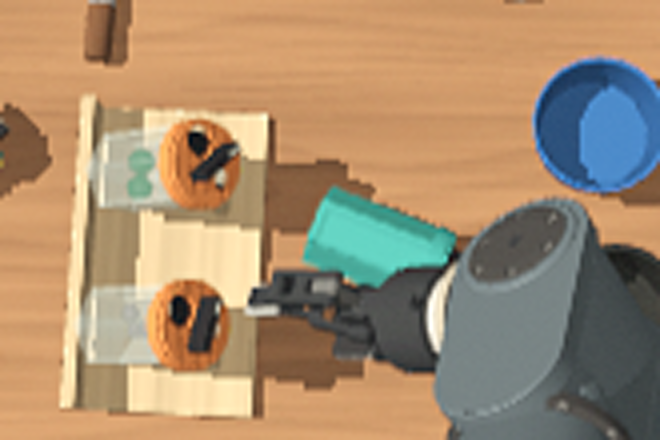

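```bash
cat > bar.py <<'E'
import sys
from P import *
import cv2
from h import ray
def bar(c,face,dark=60):
    p0=face+20*n;img=c["color"];V,U=[],[]
    pts=[];
    for v in range(384):
        pass
    vv,uu=np.nonzero((img.max(2)<dark))
    M=np.array(c["world_from_camera"])
    for u,v in zip(uu,vv):
        o,d=ray(c,u,v);q=o+d*((p0-o)@n)/(d@n)-p0
        a,b=q@ax,q@jy
        if a*a+b*b<40**2: pts.append((a,b,u,v))
    pts=np.array(pts)
    m=np.zeros((384,512),np.uint8);m[pts[:,3].astype(int),pts[:,2].astype(int)]=1
    k,l,st_,ce=cv2.connectedComponentsWithStats(m,connectivity=8)
    for i in range(1,k):
        s=l[pts[:,3].astype(int),pts[:,2].astype(int)]==i
        if s.sum()<15: continue
        q=pts[s,:2];u_,S_,vt=np.linalg.svd(q-q.mean(0),full_matrices=0);d=vt[0]
        if d[1]>0:d=-d
        print("n",s.sum(),"c",q.mean(0).round(1),"ang",np.degrees(np.arctan2(d[0],-d[1])).round(1),"sd",(S_/np.sqrt(s.sum())).round(1))
for a in sys.argv[1:]:
    c=np.load(a)
    for nm,fc in(("steel",S),("cer",C)):
        for dk in (45,70): print(a,nm,dk);bar(c,fc,dk)
E
python3 bar.py top0.npz top_5.npz
```

```text
top0.npz steel 45
top0.npz steel 70
n 16 c [16.7 11.6] ang 25.9 sd [5.5 3. ]
n 24 c [-0.9  8.9] ang 7.1 sd [13.2  1.9]
top0.npz cer 45
n 18 c [11.4 22. ] ang -39.8 sd [4.5 4.1]
n 26 c [0.1 2.4] ang 42.4 sd [9.6 3.2]
top0.npz cer 70
n 22 c [11.7 21.9] ang -5.1 sd [5.2 4.3]
n 43 c [-1.5  4.3] ang 40.5 sd [12.9  3.6]
top_5.npz steel 45
n 21 c [10.2 30. ] ang -80.3 sd [5.1 3.9]
top_5.npz steel 70
n 24 c [10.7 29.4] ang -86.4 sd [5.4 4.1]
n 63 c [0.1 4.5] ang 76.5 sd [11.8  5.5]
top_5.npz cer 45
n 18 c [11.4 22. ] ang -39.8 sd [4.5 4.1]
top_5.npz cer 70
n 21 c [11.5 22.3] ang -19.0 sd [5.1 4.1]
n 42 c [-1.6  4.6] ang 41.4 sd [12.8  3.5]
```

```bash
python3 -c "
from P import *
C2=C+[-1.5,0,0]
dial(C2,39,90);dial(C2,39,4)"
```

```text
rel [-0.1246  0.0343  0.0142] rot [ 0.   0.  35.8] |d| 0.13 |a| 35.8
rel [-0.1246  0.0343  0.1002] rot [ 0.   0.  35.8] |d| 0.164 |a| 35.8
```

Emit:
carry_out(moves="0 -0.020 0.0057 0.0143 0 0 6;0 -0.0412 0.0114 0.0143 0 0 12;0 -0.0623 0.0171 0.0143 0 0 18;0 -0.083 0.0228 0.0143 0 0 24;0 -0.1038 0.0285 0.0143 0 0 30;0 -0.1246 0.0343 0.0143 0 0 35.8;0 -0.1246 0.0343 0.0143 0 0 35.8;0 -0.1246 0.0343 0.0143 0 0 35.8")

```text
time: 6.27
ee_pos: [552.4, 134.2, 205.2]
tcp_rot: [0.411, 0.827, 0.348, -0.159]
force: [-0.4, 0.3, -0.1]
finger_gap: 0.996
```

```bash
python3 look.py 6; python3 -c "
from P import *
C2=C+[-1.5,0,0]
dial(C2,39,90);dial(C2,39,4)"
```

```text
t 6.27 q [-0.182  0.479  1.747  0.842  1.217 -1.261] p [552.4 134.2 205.2] x [-0.611  0.57   0.55 ] y [0.792 0.419 0.445] z [ 0.023  0.707 -0.706] F [-0.4  0.3 -0.1] gap 0.996
rel [-0.0007  0.0009 -0.001 ] rot [-0.1 -0.1  0.1] |d| 0.001 |a| 0.2
rel [-0.0008  0.0009  0.085 ] rot [-0.1 -0.1  0.1] |d| 0.085 |a| 0.2
```

View pics/top6.png

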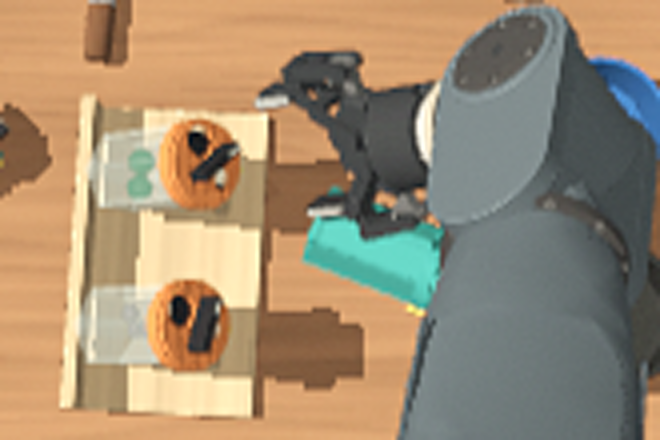

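Emit:
carry_out(moves="0 -0.0008 0.0009 0.0200 0 0 0;0 -0.0008 0.0009 0.0400 0 0 0;0 -0.0008 0.0009 0.0600 0 0 0;0 -0.0008 0.0009 0.0750 0 0 0;0 -0.0008 0.0009 0.0850 0 0 0;0.4 -0.0008 0.0009 0.0850 0 0 0;0.7 -0.0008 0.0009 0.0850 0 0 0;1 -0.0008 0.0009 0.0850 0 0 0;1 -0.0008 0.0009 0.0850 0 0 0;1 -0.0008 0.0009 0.0850 0 0 0")

```text
time: 7.2
ee_pos: [556.5, 192.7, 147.1]
tcp_rot: [0.412, 0.827, 0.349, -0.158]
force: [-0.1, -0.2, -0.8]
finger_gap: 0.299
```

Emit:
carry_out(moves="1 0 0 0 0 0 0;1 0 0 0 0 0 0;1 0 0 0 0 0 0")

```text
time: 7.45
ee_pos: [556.1, 192.7, 146.8]
tcp_rot: [0.412, 0.827, 0.349, -0.158]
force: [-2.6, -5.9, 4.0]
finger_gap: 0.101
```

```bash
python3 look.py 7; python3 -c "
from P import *
ang();C2=C+[-1.5,0,0]
dial(C2,39,4)"
```

```text
t 7.45 q [-0.075  0.569  1.775  0.932  1.076 -1.306] p [556.1 192.7 146.8] x [-0.61   0.571  0.549] y [0.792 0.417 0.446] z [ 0.026  0.707 -0.707] F [-2.6 -5.9  4. ] gap 0.101
tool angle about n 39.09 axis err 0.02
rel [ 0.0008 -0.0009  0.0017] rot [ 0.  -0.   0.1] |d| 0.002 |a| 0.1
```

View pics/scene7.png

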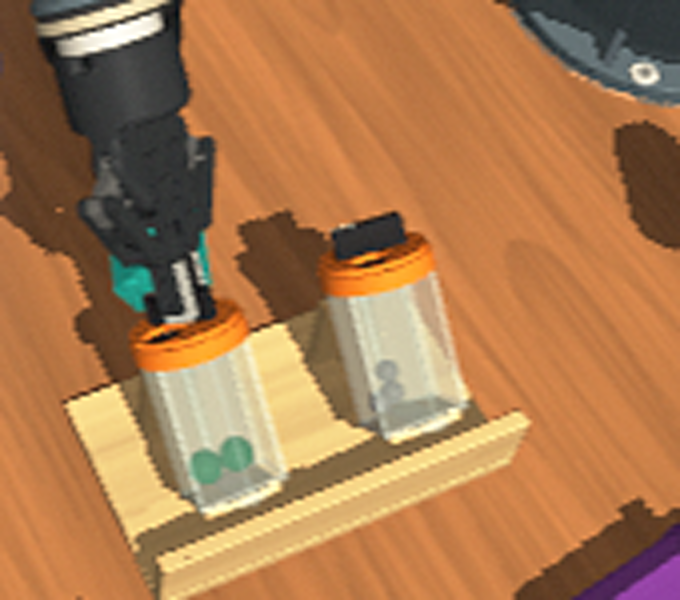

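Emit:
carry_out(moves="1 0 0 0 0 0 5;1 0 0 0 0 0 12;1 0 0 0 0 0 19;1 0 0 0 0 0 26;1 0 0 0 0 0 33;1 0 0 0 0 0 40;1 0 0 0 0 0 47;1 0 0 0 0 0 54;1 0 0 0 0 0 60;1 0 0 0 0 0 60")

```text
time: 8.38
ee_pos: [556.8, 192.5, 146.5]
tcp_rot: [0.772, 0.508, 0.222, -0.311]
force: [2.2, -4.9, -0.7]
finger_gap: 0.099
```

Emit:
carry_out(moves="1 0 0 0 0 0 5;1 0 0 0 0 0 12;1 0 0 0 0 0 19;1 0 0 0 0 0 26;1 0 0 0 0 0 33;1 0 0 0 0 0 40;1 0 0 0 0 0 47;1 0 0 0 0 0 54;1 0 0 0 0 0 54;1 0 0 0 0 0 54")

```text
time: 9.22
ee_pos: [557.1, 192.1, 146.6]
tcp_rot: [0.918, 0.106, 0.059, -0.378]
force: [1.8, -8.5, 0.5]
finger_gap: 0.099
```

```bash
python3 look.py 8; python3 -c "
from P import *
ang()"
```

```text
t 9.22 q [-0.075  0.57   1.775  0.932  1.074  0.681] p [557.1 192.1 146.6] x [0.971 0.15  0.188] y [ 0.239 -0.693 -0.681] z [ 0.028  0.706 -0.708] F [ 1.8 -8.5  0.5] gap 0.099
tool angle about n -74.67 axis err 0.17
```

View pics/scene8.png

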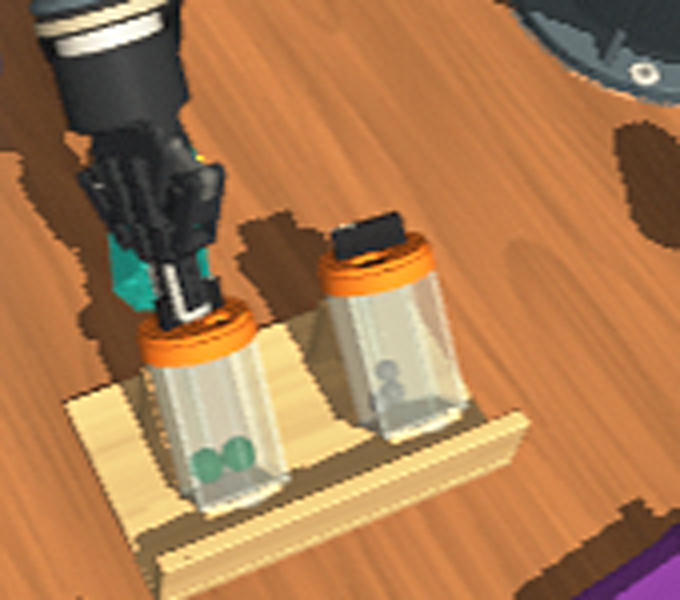

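Emit:
carry_out(moves="0.8 0 0 0 0 0 0;0.5 0 0 0 0 0 0;0.2 0 0 0 0 0 0;0 0 0 0 0 0 0;0 0 0 -0.010 0 0 0;0 0 0 -0.040 0 0 0;0 0 0 -0.070 0 0 0;0 0 0 -0.100 0 0 0;0 0 0 -0.120 0 0 0;0 0 0 -0.130 0 0 0")

```text
time: 10.15
ee_pos: [553.4, 99.3, 240.8]
tcp_rot: [0.918, 0.105, 0.059, -0.378]
force: [-0.4, 0.0, -0.2]
finger_gap: 1.001
```

```bash
python3 look.py 9; python3 bar.py top_9.npz
```

```text
t 10.15 q [-0.244  0.436  1.71   0.801  1.302  0.753] p [553.4  99.3 240.8] x [0.971 0.148 0.187] y [ 0.237 -0.692 -0.682] z [ 0.029  0.706 -0.707] F [-0.4  0.  -0.2] gap 1.001
top_9.npz steel 45
n 21 c [10.2 30. ] ang -80.3 sd [5.1 3.9]
top_9.npz steel 70
n 24 c [10.7 29.4] ang -86.4 sd [5.4 4.1]
n 61 c [-0.3  4.5] ang 77.3 sd [11.6  5.4]
top_9.npz cer 45
top_9.npz cer 70
n 58 c [1.  3.8] ang -81.5 sd [11.5  5.9]
```

View pics/scene9.png

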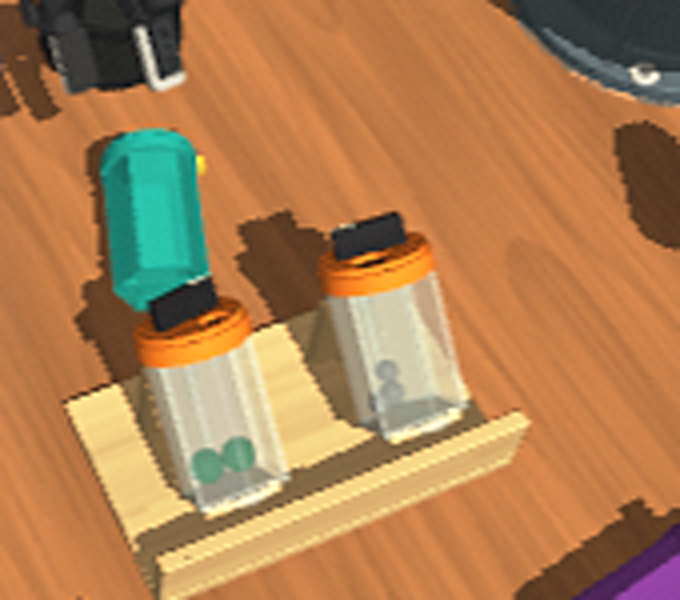

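View pics/top9.png

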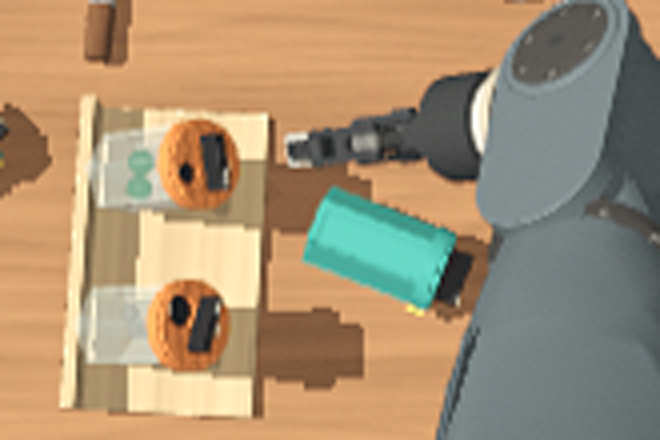

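```bash
cat > kin.py <<'E'
import numpy as np
from h import R
from scipy.optimize import least_squares
from go import Rm
D=[([-1.29,0.351,1.652,0,1.139,-0.085],[196.6,-513.3,230.8]),([-0.836,0.193,1.918,0.508,1.566,-0.828],[351.3,-127.6,277.9]),
([-0.208,0.297,2.074,0.874,1.132,-0.794],[425.4,145.8,194.3]),([-0.085,0.397,2.102,1.004,0.993,-0.864],[427.7,198,145.9]),
([-0.256,0.254,2.057,0.836,1.197,-1.995],[424.1,126.1,217.7]),([-0.182,0.479,1.747,0.842,1.217,-1.261],[552.4,134.2,205.2]),
([-0.075,0.569,1.775,0.932,1.076,-1.306],[556.1,192.7,146.8]),([-0.244,0.436,1.71,0.801,1.302,0.753],[553.4,99.3,240.8])]
E=R.from_euler;C0=E("z",90,degrees=True)
def fk(k,q):
    h,a,L1,L2,e,d6=k
    p=np.array([a,0,h])+E("y",q[1]).apply([0,0,L1])+E("y",q[1]+q[2]).apply([e,0,L2])
    p=E("z",q[0]).apply(p);Rt=Rm(q)*C0
    return p+d6*Rt.apply([0,0,1]),Rt
sol=least_squares(lambda k:np.concatenate([fk(k,q)[0]-p for q,p in D]),[180,0,500,500,0,250])
K=sol.x
LO=np.array([-2.75,-.79,.01,-1.57,.07,-2.87]);HI=np.array([2.75,2.1,2.65,4.71,3.14,2.87])
def ik(pos,Rt,q0):
    best=None
    for s in range(6):
        x0=np.clip(np.array(q0)+np.random.default_rng(s).normal(0,.3*(s>0),6),LO,HI)
        z=least_squares(lambda q:np.concatenate([(fk(K,q)[0]-pos)/100,(Rt.inv()*fk(K,q)[1]).as_rotvec()]),x0,bounds=(LO,HI))
        if best is None or z.cost<best.cost:best=z
        if best.cost<1e-6:break
    return best.x,best.cost
if __name__=="__main__":
    print(K.round(1),np.abs(sol.fun).max())
E
python3 kin.py
```

```text
[361.8  -8.7 443.2 471.7  29.6 331.3] 41.53600823486073
```

```bash
python3 - <<'E'
from go import *
o=r.get_obs();q=o["qpos"];print((Rm(q).inv()*R.from_quat(o["tcp_rot"])).as_rotvec(degrees=True))
import itertools
T=R.from_quat(o["tcp_rot"]);E=R.from_euler
q0=[-1.29,0.351,1.652,0,1.139,-0.085]
for s in itertools.product([1,-1],repeat=2):
  for ax in ["zyzyz","zyxyz"]:
    pass
for s4 in(1,-1):
  for mode in range(3):
    def f(q):
        base=E("z",q[0])*E("y",q[1]+q[2])
        if mode==0: return base*E("z",s4*q[3])*E("y",q[4])*E("z",q[5])
        if mode==1: return base*E("y",q[4])*E("x",s4*q[3])*E("z",q[5])
        if mode==2: return E("z",q[0])*E("y",q[1]+q[2])*E("y",q[3])*E("x",s4*q[4])*E("z",q[5])
    print(s4,mode,(f(q).inv()*T).as_rotvec(degrees=True))
E
```

```text
[1.41308321e-14 2.82616643e-14 9.00000000e+01]
1 0 [1.41308321e-14 2.82616643e-14 9.00000000e+01]
1 1 [  2.47107989 101.17645491  80.62905892]
1 2 [ 40.27326237 121.88729472  54.93668121]
-1 0 [ -3.41346035 102.49953378  92.86876242]
-1 1 [ -5.28013413  -1.89122245 100.97506727]
-1 2 [ 10.2545344  -38.10361383 121.39443436]
```

```bash
python3 - <<'E'
s=open("kin.py").read()
s=s.replace("h,a,L1,L2,e,d6=k","h,a,L1,L2,e,d6,b,g=k").replace("[a,0,h]","[a,b,h]").replace("return p+d6*Rt.apply([0,0,1]),Rt","return p+d6*Rt.apply([0,0,1])+(E('z',q[0])*E('y',q[1]+q[2])*E('z',q[3])*E('y',q[4])).apply([g,0,0]),Rt").replace("[180,0,500,500,0,250]","[180,0,500,500,0,250,0,0]")
s=s.replace("print(K","print((sol.fun.reshape(-1,3)).round(1));print(K")
open("kin.py","w").write(s)
E
python3 kin.py
```

```text
[[-0.1 -0.1  0.2]
 [ 0.1  0.1 -0. ]
 [ 0.1 -0.1 -0.1]
 [ 0.1  0.3  0. ]
 [-0.2  0.2  0. ]
 [-0.3 -0.  -0.2]
 [ 0.1 -0.1  0.2]
 [ 0.1 -0.3 -0.1]]
[2.588e+02 2.000e-01 4.867e+02 4.384e+02 4.050e+01 2.645e+02 4.660e+01
 8.000e-01] 0.3004799432942491
```

```bash
cat > cont.py <<'E'
import numpy as np,cv2,sys
from h import *
def cont(c):
    hsv=cv2.cvtColor(c["color"],cv2.COLOR_RGB2HSV)
    out={}
    for nm,m,z,roi in(("tub",cv2.inRange(hsv,(100,100,60),(125,255,255)),60,(250,120,400,240)),("barrel",cv2.inRange(hsv,(0,0,0),(179,255,75)),85,(250,150,400,280))):
        w=np.zeros_like(m);w[roi[1]:roi[3],roi[0]:roi[2]]=255
        k,l,st,ce=cv2.connectedComponentsWithStats(m&w);i=1+np.argmax(st[1:,4])
        e=cv2.minEnclosingCircle(np.vstack(cv2.findContours((l==i).astype(np.uint8),0,1)[0]))
        x,y,w,h=st[i,:4]
        p=onz(c,x+(w-1)/2,y+(h-1)/2,z);print(nm,st[i],e[0],"c",p.round(1),"circ",onz(c,*e[0],z).round(1))
        P=cloud(c);q=P[l==i];q=q[abs(q[:,2]-z)<8];print("  rim cloud mid",((q.min(0)+q.max(0))/2).round(1),(q.max(0)-q.min(0)).round(0))
if __name__=="__main__": cont(np.load(sys.argv[1]))
E
python3 cont.py top0.npz
cat > plan.py <<'E'
from P import *
import kin
def Z(th): # jar axis dir, th deg above level
    t=np.radians(th);return -ry*np.cos(t)+up*np.sin(t)
def jarR(th,s,tau,roll=0):
    z=Z(th);y=np.cross(z,ax)   # jar y
    t=np.radians(tau);tz=-y*np.cos(t)+z*np.sin(t)  # tau>0: tool leaned so that z has +jar z
    return R.from_rotvec(np.radians(roll)*z)*frame(s*ax,tz)
def tcp(mid,th,s,tau,roll=0,d=14,g=0):
    Rt=jarR(th,s,tau,roll); return np.array(mid)+Z(th)*g+Rt.apply([0,0,d]),Rt
MS=S-59*n;MC=C-59*n
def outlet(th): z=Z(th);y=np.cross(z,ax);return 59*z-20*y
E
cat > chk.py <<'E'
from plan import *
print(MS.round(1),MC.round(1))
for s in(1,-1):
  for tau in(0,-20,-45,20):
    print("s",s,"tau",tau)
    q0=[0.3,.6,1.8,0 if s>0 else 0,1.,0]
    for nm,mid,th,roll in(("grip",MS,45,0),("lift",MS+[0,0,120],45,0),("over",np.array([500,-70,240]),45,0),("tip",np.array([500,-75,165]),-25,0),("r20",np.array([500,-75,165]),-25,20),("r-20",np.array([500,-75,165]),-25,-20),("gripC",MC,45,0),("tipC",np.array([610,-75,140]),-25,0)):
        q,c=kin.ik(*tcp(mid,th,s,tau,roll),q0)
        print(nm,q.round(2),"%.1e"%c, "m",np.minimum(q-kin.LO,kin.HI-q).min().round(2))
        q0=q
E
python3 chk.py
```

```text
tub [303 155  34  33 894] (319.9146423339844, 170.91812133789062) c [ 605.9 -129.2   60. ] circ [ 606.2 -130.5   60. ]
  rim cloud mid [ 606.8 -129.5   59.7] [111. 112.  15.]
barrel [ 304  201   38   36 1036] (322.6074523925781, 218.7892608642578) c [ 444.8 -134.5   85. ] circ [ 443.9 -134.8   85. ]
  rim cloud mid [ 445.4 -138.5   84.7] [114. 115.  15.]
[428.5 242.9 100.9] [558.  238.5 101.1]
s 1 tau 0
grip [ 0.69  0.74  1.63 -0.57  1.39  1.01] 2.5e-21 m 1.0
lift [ 0.69  0.56  1.59 -0.56  1.58  0.89] 1.7e-18 m 1.01
over [ 0.12  0.39  1.81 -0.83  1.23  0.57] 9.3e-31 m 0.74
tip [-0.44  0.45  1.8   0.45  1.12 -0.65] 1.9e-21 m 0.85
r20 [-0.5   0.34  2.02  0.78  0.8  -0.95] 1.1e-20 m 0.63
r-20 [-0.37  0.59  1.59  0.27  1.45 -0.51] 2.8e-30 m 1.06
gripC [ 0.57  0.87  1.34 -0.62  1.47  0.85] 7.0e-26 m 0.95
tipC [-0.36  0.64  1.53  0.45  1.16 -0.55] 1.8e-30 m 1.09
s 1 tau -20
grip [ 0.6   0.59  1.76 -0.39  1.1   0.87] 1.7e-17 m 0.89
lift [ 0.59  0.42  1.69 -0.36  1.33  0.77] 4.4e-30 m 0.96
over [-0.02  0.3   1.8  -0.49  1.1   0.26] 5.0e-19 m 0.85
tip [-0.56  0.56  1.76  0.68  1.34 -0.86] 3.0
[... 2359 characters left out ...]

r20 [-0.24  0.24  2.05  0.21  0.52 -2.87] 7.9e-01 m 0.0
r-20 [-0.52  0.77  1.5   0.64  1.78 -2.87] 4.6e-01 m 0.0
gripC [ 0.33  0.63  1.61  0.    0.91 -2.78] 2.3e-23 m 0.09
tipC [-0.44  0.84  1.31  0.68  1.6  -2.87] 5.6e-01 m 0.0
s -1 tau 20
grip [ 0.75  0.9   1.52 -0.7   1.68 -2.06] 4.5e-31 m 0.81
lift [ 0.75  0.71  1.52 -0.72  1.82 -2.19] 2.5e-19 m 0.68
over [ 0.21  0.53  1.82 -1.09  1.44 -2.35] 3.1e-30 m 0.48
tip [-0.13  0.36  1.89 -0.26  0.84 -2.87] 6.2e-02 m 0.0
r20 [-0.18  0.26  2.07 -0.22  0.46 -2.87] 2.5e-02 m 0.0
r-20 [-0.1   0.49  1.71 -0.27  1.2  -2.87] 1.2e-01 m 0.0
gripC [ 0.62  1.02  1.23 -0.81  1.74 -2.25] 1.9e-28 m 0.62
tipC [-0.12  0.57  1.61 -0.22  0.91 -2.87] 6.1e-02 m 0.0
```

```bash
python3 - <<'E'
from plan import *
p,Rt=tcp(MS,45,1,-20)
T=Rt.apply([0,0,1]);print("grasp",p.round(1),"tz",T.round(2))
A=p-130*T
st();rel(A+[0,0,60],Rt)
q0=r.get_obs()["qpos"];print(kin.ik(A+[0,0,60],Rt,[.5,.4,1.7,-.4,1.2,.8]))
E
```

```text
grasp [428.3 237.   88.2] tz [-0.02 -0.42 -0.91]
t 10.25 q [-0.242  0.437  1.712  0.802  1.3    0.752] p [553.4 100.3 239.5] x [0.971 0.148 0.186] y [ 0.236 -0.692 -0.682] z [ 0.028  0.707 -0.707] F [-0.6  0.4 -0.9] gap 1.005
rel [-0.0864 -0.1797  0.1132] rot [-45.3 -59.4 -64.9] |d| 0.229 |a| 98.9
(array([ 0.67017259,  0.41967895,  1.52500085, -0.32834783,  1.4950073 ,
        0.78081945]), np.float64(7.879992198239901e-27))
```

Emit:
carry_out(moves="0 0.008 -0.027 -0.028 -3 -4 -4.3;0 0.015 -0.055 -0.057 -6 -8 -8.6;0 0.000 -0.075 -0.040 -9.1 -12 -13;0 -0.015 -0.095 -0.010 -12.2 -16 -17.4;0 -0.030 -0.115 0.015 -15.3 -20 -21.8;0 -0.045 -0.130 0.040 -18.4 -24 -26.2;0 -0.060 -0.145 0.060 -21.5 -28 -30.6;0 -0.070 -0.160 0.080 -24.6 -32.2 -35;0 -0.080 -0.170 0.100 -27.7 -36.4 -39.6;0 -0.0864 -0.1797 0.1132 -30.8 -40.4 -44")

```text
time: 11.08
ee_pos: [427.6, 294.7, 263.6]
tcp_rot: [0.84, 0.534, -0.096, -0.025]
force: [0.9, -0.8, -0.1]
finger_gap: 0.998
```

```bash
cat > gr.py <<'E'
from plan import *
st()
p,Rt=tcp(MS,45,1,-20);T=Rt.apply([0,0,1])
rel(p-130*T+[0,0,60],Rt);rel(p-100*T,Rt);rel(p,Rt)
E
python3 gr.py
```

```text
t 11.08 q [0.495 0.36  1.569 0.037 1.408 0.923] p [427.6 294.7 263.6] x [ 0.411  0.902 -0.133] y [ 0.892 -0.428 -0.145] z [-0.188 -0.059 -0.98 ] F [ 0.9 -0.8 -0.1] gap 0.998
rel [-0.0018  0.0032 -0.0027] rot [-14.6 -18.7 -20.4] |d| 0.005 |a| 31.3
rel [-0.0017  0.0209  0.0836] rot [-14.6 -18.7 -20.4] |d| 0.086 |a| 31.3
rel [-0.0284  0.0507  0.1753] rot [-14.6 -18.7 -20.4] |d| 0.185 |a| 31.3
```

Emit:
carry_out(moves="0 0 0.003 0 -3 -3.8 -4.2;0 0 0.003 0 -6 -7.6 -8.4;0 0 0.003 0 -9 -11.5 -12.6;0 0 0.003 0 -12 -15.3 -16.7;0 0 0.010 0.035 -14.6 -18.7 -20.4;0 -0.0017 0.0209 0.0700 -14.6 -18.7 -20.4;0 -0.0017 0.0209 0.0836 -14.6 -18.7 -20.4;0 -0.0017 0.0209 0.0836 -14.6 -18.7 -20.4")

```text
time: 11.75
ee_pos: [429.1, 277.0, 176.3]
tcp_rot: [0.704, 0.676, -0.158, 0.148]
force: [0.3, -0.4, 0.3]
finger_gap: 0.999
```

```bash
python3 gr.py; python3 look.py 10
```

```text
t 11.75 q [ 0.65   0.502  1.636 -0.341  1.312  0.829] p [429.1 277.  176.3] x [ 0.035  0.905 -0.423] y [ 0.999 -0.041 -0.006] z [-0.022 -0.423 -0.906] F [ 0.3 -0.4  0.3] gap 0.999
rel [-0.0244  0.     -0.0876] rot [-0.4  0.  -0.1] |d| 0.091 |a| 0.4
rel [ 0.001   0.0006 -0.0033] rot [-0.4  0.  -0.1] |d| 0.003 |a| 0.4
rel [0.0011 0.0013 0.0967] rot [-0.4  0.  -0.1] |d| 0.097 |a| 0.4
t 11.75 q [ 0.65   0.502  1.636 -0.341  1.312  0.829] p [429.1 277.  176.3] x [ 0.035  0.905 -0.423] y [ 0.999 -0.041 -0.006] z [-0.022 -0.423 -0.906] F [ 0.3 -0.4  0.3] gap 0.999
```

View pics/scene10.png

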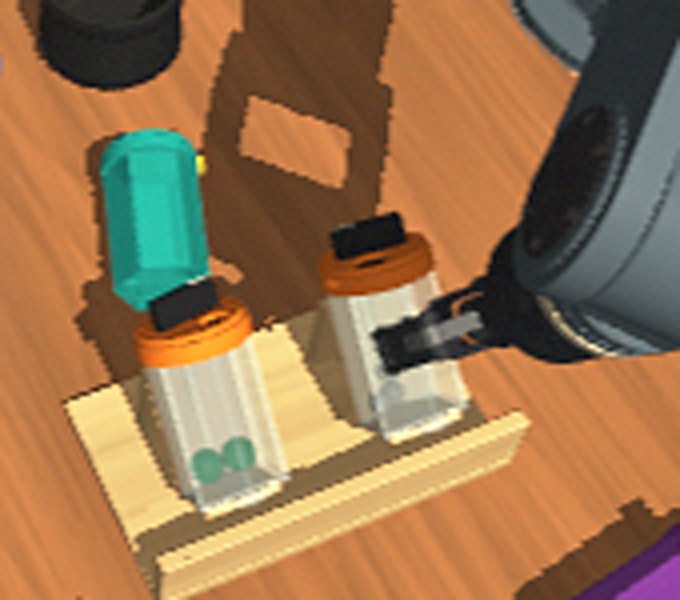

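View pics/top10.png

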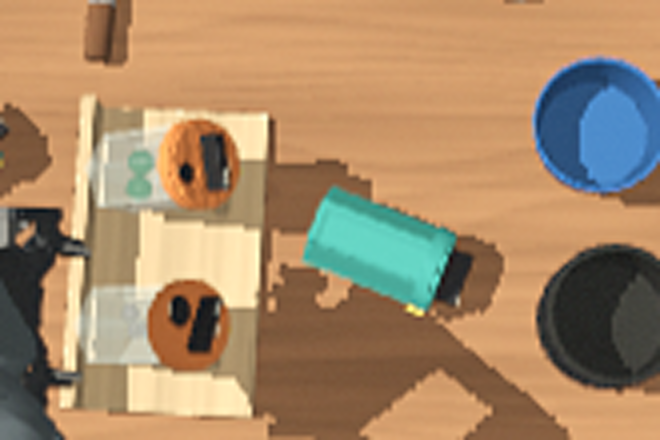

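```bash
python3 - <<'E'
import numpy as np
from h import *
c=np.load("top_10.npz")
for z in (80,95): print(onz(c,198.75,140+286/4-.4,z).round(1),onz(c,198.75,140+364/4-.4,z).round(1))
print("tips",onz(c,170+75/4,140+247/4,185),onz(c,170+75/4,140+378/4,185))
g=cv2.cvtColor(c["color"],cv2.COLOR_RGB2HSV)
for u in(195,200): print(g[205:236,u,1].tolist(), g[205:236,u,2].tolist())
print(g[165:196,202,1].tolist())
E
```

```text
[464.5 268.2  80. ] [401.1 266.3  80. ]
[463.1 266.3  95. ] [400.3 264.4  95. ]
tips [482.77822773 286.22360535 185.        ] [383.55644944 282.91285221 185.        ]
[98, 96, 98, 97, 95, 100, 77, 43, 30, 37, 37, 37, 37, 37, 32, 25, 27, 30, 30, 35, 38, 38, 37, 38, 32, 38, 98, 99, 98, 96, 98] [170, 170, 170, 169, 169, 166, 180, 197, 193, 191, 187, 187, 188, 187, 189, 190, 191, 189, 188, 187, 188, 189, 188, 188, 192, 189, 164, 168, 171, 170, 171]
[99, 98, 97, 98, 99, 101, 64, 38, 36, 34, 36, 34, 30, 24, 25, 25, 27, 30, 30, 30, 39, 37, 38, 33, 24, 24, 79, 101, 97, 98, 101] [163, 164, 163, 162, 163, 159, 180, 200, 184, 189, 190, 186, 181, 179, 182, 192, 192, 189, 188, 187, 189, 188, 188, 193, 206, 202, 162, 161, 163, 162, 161]
[127, 120, 104, 96, 96, 100, 101, 63, 37, 38, 36, 34, 39, 33, 49, 57, 48, 33, 31, 29, 56, 71, 72, 53, 31, 27, 44, 45, 82, 100, 98]
```

Emit:
carry_out(moves="0 0.001 0.0008 0.0250 -0.4 0 0;0 0.001 0.0008 0.0500 -0.4 0 0;0 0.001 0.0008 0.0700 -0.4 0 0;0 0.001 0.0008 0.0880 -0.4 0 0;0 0.001 0.0008 0.0965 -0.4 0 0;0 0.001 0.0008 0.0965 -0.4 0 0;0.2 0.001 0.0008 0.0965 -0.4 0 0;0.4 0.001 0.0008 0.0965 -0.4 0 0;1 0.001 0.0008 0.0965 -0.4 0 0;1 0.001 0.0008 0.0965 -0.4 0 0")

```text
time: 12.68
ee_pos: [429.4, 239.1, 94.0]
tcp_rot: [0.705, 0.676, -0.153, 0.15]
force: [-16.6, 6.7, 14.4]
finger_gap: 0.683
```

Emit:
carry_out(moves="1 0 0 0 0 0 0;1 0 0 0 0 0 0;1 0 0 0 0 0 0")

```text
time: 12.93
ee_pos: [429.3, 239.1, 94.0]
tcp_rot: [0.705, 0.676, -0.153, 0.15]
force: [-15.9, 5.5, 13.8]
finger_gap: 0.684
```

```bash
python3 gr.py; python3 look.py 11
```

```text
t 12.93 q [ 0.597  0.579  1.756 -0.39   1.103  0.869] p [429.3 239.1  94. ] x [ 0.04   0.907 -0.419] y [ 0.999 -0.041  0.005] z [-0.013 -0.419 -0.908] F [-15.9   5.5  13.8] gap 0.684
rel [-0.0241 -0.0004 -0.1783] rot [ 0.1 -0.2 -0.4] |d| 0.18 |a| 0.5
rel [ 0.0009 -0.0007 -0.0938] rot [ 0.1 -0.2 -0.4] |d| 0.094 |a| 0.5
rel [ 0.0005 -0.001   0.0062] rot [ 0.1 -0.2 -0.4] |d| 0.006 |a| 0.5
t 12.93 q [ 0.597  0.579  1.756 -0.39   1.103  0.869] p [429.3 239.1  94. ] x [ 0.04   0.907 -0.419] y [ 0.999 -0.041  0.005] z [-0.013 -0.419 -0.908] F [-15.9   5.5  13.8] gap 0.684
```

View pics/scene11.png

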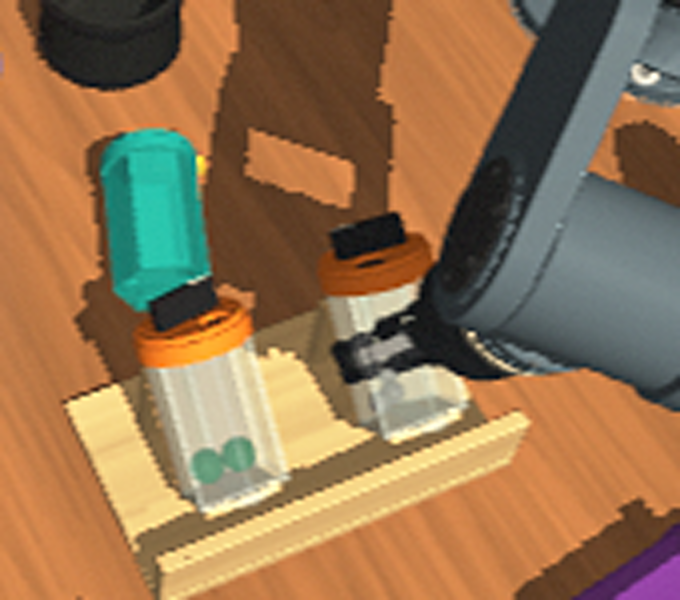

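View pics/top11.png

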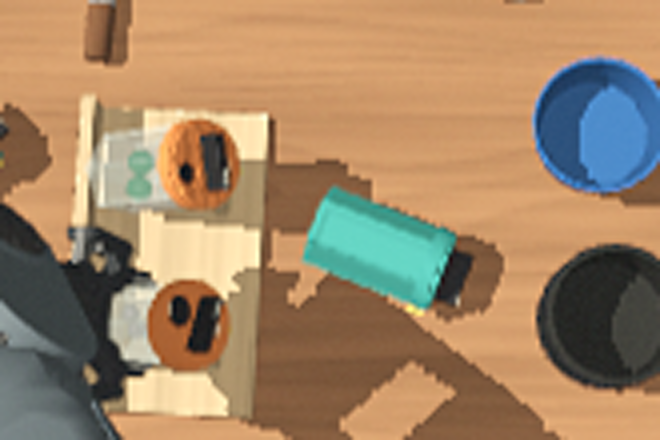

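Emit:
carry_out(moves="1 -0.002 0 -0.004 0 0 0;1 -0.004 0 -0.009 0 0 0;1 -0.007 0 -0.0145 0 0 0;1 -0.0095 0 -0.020 0 0 0;1 -0.0125 0 -0.0265 0 0 0;1 -0.015 0 -0.032 0 0 0;1 -0.0168 0 -0.0363 0 0 0;1 -0.0168 0 -0.0363 0 0 0;1 -0.0168 0 -0.0363 0 0 0")

```text
time: 13.78
ee_pos: [430.8, 238.0, 132.6]
tcp_rot: [0.705, 0.676, -0.152, 0.151]
force: [-1.1, -0.4, -3.8]
finger_gap: 0.69
```

```bash
python3 gr.py; python3 look.py 12
```

```text
t 13.78 q [ 0.594  0.518  1.738 -0.38   1.173  0.836] p [430.8 238.  132.6] x [ 0.04   0.907 -0.419] y [ 0.999 -0.04   0.008] z [-0.01  -0.419 -0.908] F [-1.1 -0.4 -3.8] gap 0.69
rel [-0.0071 -0.0016 -0.1437] rot [ 0.3 -0.2 -0.4] |d| 0.144 |a| 0.6
rel [ 0.0179 -0.0022 -0.0592] rot [ 0.3 -0.2 -0.4] |d| 0.062 |a| 0.6
rel [ 0.0175 -0.0028  0.0408] rot [ 0.3 -0.2 -0.4] |d| 0.044 |a| 0.6
t 13.78 q [ 0.594  0.518  1.738 -0.38   1.173  0.836] p [430.8 238.  132.6] x [ 0.04   0.907 -0.419] y [ 0.999 -0.04   0.008] z [-0.01  -0.419 -0.908] F [-1.1 -0.4 -3.8] gap 0.69
```

View pics/scene12.png

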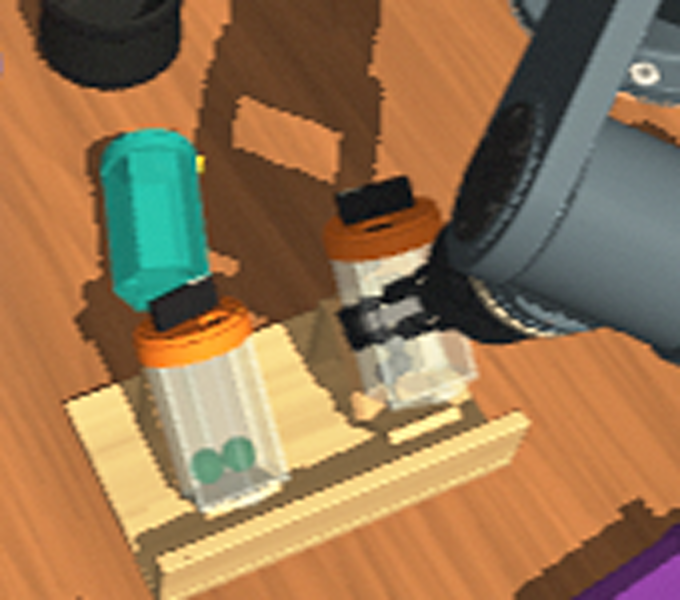

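View pics/top12.png

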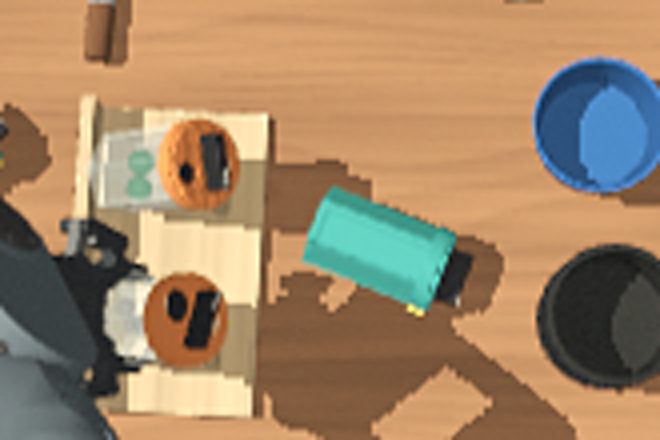

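```bash
cat > tr.py <<'E'
import sys
from plan import *
# args: x y z th roll
a=[float(v) for v in sys.argv[1:]]
D=8 
p,Rt=tcp(a[:3],a[3],1,-20,a[4] if len(a)>4 else 0,d=D)
st();rel(p,Rt)
q,c=kin.ik(p,Rt,r.get_obs()["qpos"]);print(q.round(2),"%.0e"%c)
E
python3 tr.py 445 -60 230 45; python3 cont.py top_12.npz
```

```text
t 13.88 q [ 0.594  0.519  1.739 -0.38   1.173  0.836] p [430.6 237.9 132.2] x [ 0.039  0.907 -0.419] y [ 0.999 -0.04   0.007] z [-0.01  -0.419 -0.908] F [ 0.5  1.1 -3.7] gap 0.688
rel [-0.3107  0.027   0.044 ] rot [ 0.3 -0.2 -0.4] |d| 0.315 |a| 0.5
[ 0.    0.21  1.93 -0.5   1.07  0.3 ] 5e-20
tub [303 155  34  33 892] (319.84710693359375, 170.7686004638672) c [ 605.9 -129.2   60. ] circ [ 606.7 -130.3   60. ]
  rim cloud mid [ 606.2 -129.6   59.3] [111. 111.  14.]
barrel [ 304  201   38   36 1034] (322.6074523925781, 218.7892608642578) c [ 444.8 -134.5   85. ] circ [ 443.9 -134.8   85. ]
  rim cloud mid [ 445.4 -138.5   84.4] [114. 114.  15.]
```

Emit:
carry_out(moves="1 -0.004 0 -0.008 0 0 0;1 -0.010 0 -0.022 0 0 0;1 -0.018 0 -0.038 0 0 0;1 -0.027 0 -0.053 0 0 0;1 -0.040 0.001 -0.064 0 0 0;1 -0.055 0.002 -0.066 0 0 0;1 -0.072 0.004 -0.062 0 0 0;1 -0.090 0.006 -0.056 0 0 -0.1;1 -0.109 0.008 -0.048 0.1 0 -0.2;1 -0.128 0.010 -0.040 0.2 0 -0.3")

```text
time: 14.72
ee_pos: [435.7, 136.7, 222.5]
tcp_rot: [0.703, 0.678, -0.154, 0.15]
force: [0.7, -0.7, -4.2]
finger_gap: 0.685
```

Emit:
carry_out(moves="1 -0.019 0.002 0.008 0 0 0;1 -0.038 0.004 0.016 0 0 0;1 -0.058 0.005 0.024 0 0 0;1 -0.078 0.007 0.032 0 0 0;1 -0.098 0.009 0.040 0 0 0;1 -0.118 0.011 0.048 0 0 0;1 -0.138 0.012 0.056 0 0 0;1 -0.155 0.014 0.064 0 0 0;1 -0.168 0.015 0.071 0 0 0;1 -0.177 0.016 0.076 0 0 0")

```text
time: 15.55
ee_pos: [444.2, -56.4, 227.6]
tcp_rot: [0.704, 0.677, -0.154, 0.149]
force: [0.4, -0.6, -3.1]
finger_gap: 0.691
```

```bash
python3 tr.py 445 -66 230 45; python3 - <<'E'
import cv2,numpy as np
from bench import eyes
for nm in("scene","top"):
    c=eyes.capture(nm);np.savez(f"{nm}_13.npz",**c);cv2.imwrite(f"pics/{nm}13.png",cv2.resize(c["color"][:,:,::-1],None,fx=1.5,fy=1.5,interpolation=cv2.INTER_CUBIC))
E
python3 cont.py top_13.npz
```

```text
t 15.55 q [ 0.018  0.207  1.925 -0.493  1.088  0.306] p [444.2 -56.4 227.6] x [ 0.035  0.907 -0.42 ] y [ 0.999 -0.038  0.001] z [-0.015 -0.419 -0.908] F [ 0.4 -0.6 -3.1] gap 0.691
rel [-0.0097  0.0011  0.0098] rot [ 0.  -0.2 -0.1] |d| 0.014 |a| 0.2
[-0.01  0.21  1.93 -0.5   1.07  0.29] 9e-20
tub [303 155  34  33 892] (319.84710693359375, 170.7686004638672) c [ 605.9 -129.2   60. ] circ [ 606.7 -130.3   60. ]
  rim cloud mid [ 606.7 -129.4   59.9] [112. 111.  15.]
barrel [ 281  178   23  102 1059] (289.5, 228.5) c [411.2 -35.5  85. ] circ [411.1 -27.4  85. ]Traceback (most recent call last):
  File "cont.py", line 13, in <module>
    if __name__=="__main__": cont(np.load(sys.argv[1]))
                             ~~~~^^^^^^^^^^^^^^^^^^^^^^
  File "cont.py", line 12, in cont
    P=cloud(c);q=P[l==i];q=q[abs(q[:,2]-z)<8];print("  rim cloud mid",((q.min(0)+q.max(0))/2).round(1),(q.max(0)-q.min(0)).round(0))
                                                                        ~~~~~^^^
    return umr_minimum(a, axis, None, out, keepdims, initial, where)
ValueError: zero-size array to reduction operation minimum which has no identity
```

View pics/scene13.png

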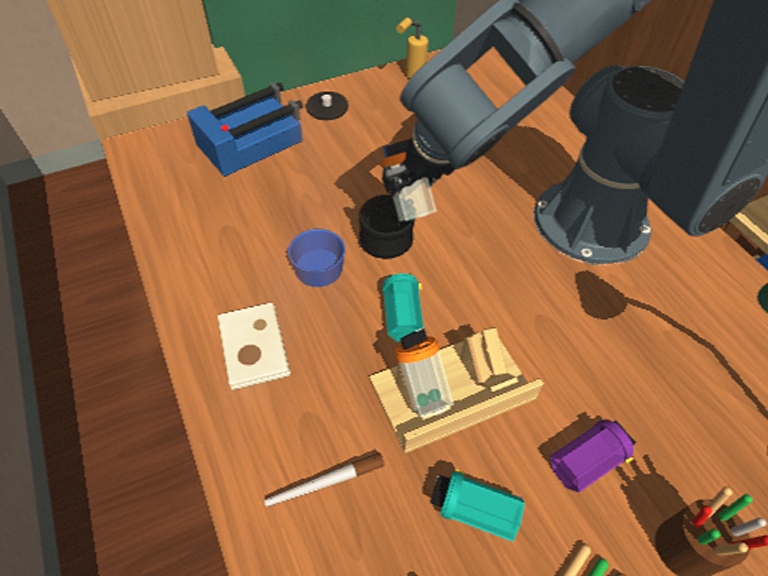

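View pics/top13.png

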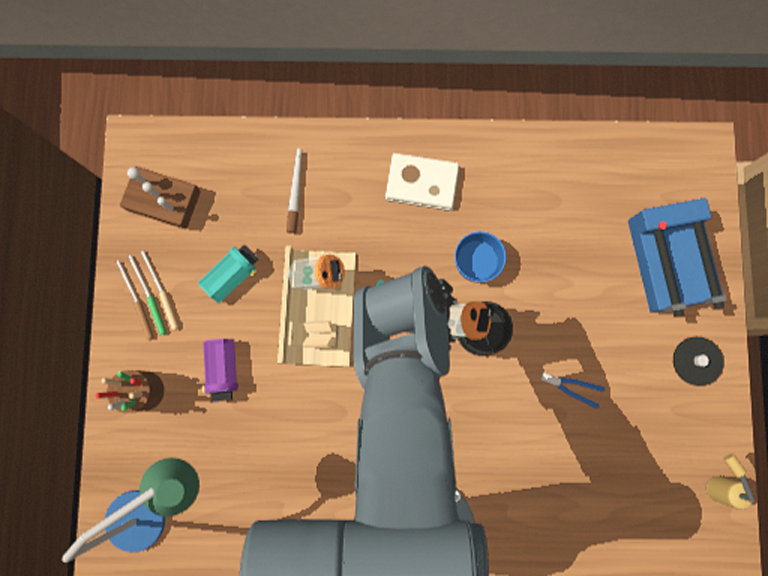

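```bash
cat > wp.py <<'E'
import sys
from plan import *
# args: list of "x,y,z,th,roll"
D=float(sys.argv[1])
o=r.get_obs();T=R.from_quat(o["tcp_rot"]);q0=o["qpos"];st()
for a in sys.argv[2:]:
    a=[float(v) for v in a.split(",")]
    p,Rt=tcp(a[:3],a[3],1,-20,a[4] if len(a)>4 else 0,d=D)
    d=T.inv().apply(p-o["ee_pos"])/1000;w=(T.inv()*Rt).as_rotvec(degrees=True)
    q0,c=kin.ik(p,Rt,q0)
    print(a,"->",*d.round(4),*w.round(1),"q",q0.round(2),"%.0e"%c)
E
X="445,-66"; python3 wp.py 8 $X,225,38.5 $X,218,31.5 $X,211,24.5 $X,204,17.5 $X,197,10.5 $X,190,3.5 $X,182,-3.5 $X,175,-10.5
```

```text
t 15.65 q [ 0.019  0.208  1.925 -0.492  1.088  0.307] p [444.4 -56.  227.5] x [ 0.036  0.907 -0.419] y [ 0.999 -0.039  0.001] z [-0.015 -0.419 -0.908] F [ 0.5  0.4 -3.5] gap 0.687
[445.0, -66.0, 225.0, 38.5] -> -0.0071 0.001 0.0144 0.0 6.3 -0.2 q [-0.07  0.2   1.93 -0.38  1.03  0.17] 3e-24
[445.0, -66.0, 218.0, 31.5] -> -0.0032 0.001 0.0206 0.0 13.3 -0.2 q [-0.14  0.2   1.93 -0.24  1.    0.03] 1e-27
[445.0, -66.0, 211.0, 24.5] -> 0.0007 0.0009 0.0267 0.0 20.3 -0.2 q [-0.21  0.2   1.93 -0.09  0.99 -0.12] 1e-26
[445.0, -66.0, 204.0, 17.5] -> 0.0045 0.0009 0.0326 0.0 27.3 -0.2 q [-0.28  0.22  1.93  0.05  1.   -0.27] 9e-27
[445.0, -66.0, 197.0, 10.5] -> 0.0083 0.0009 0.0385 0.1 34.3 -0.2 q [-0.34  0.24  1.93  0.18  1.03 -0.41] 7e-27
[445.0, -66.0, 190.0, 3.5] -> 0.012 0.0009 0.0443 0.1 41.3 -0.2 q [-0.4   0.27  1.93  0.31  1.07 -0.54] 4e-27
[445.0, -66.0, 182.0, -3.5] -> 0.016 0.0009 0.0508 0.1 48.3 -0.2 q [-0.46  0.32  1.92  0.42  1.11 -0.65] 8e-27
[445.0, -66.0, 175.0, -10.5] -> 0.0196 0.0009 0.0564 0.1 55.3 -0.1 q [-0.52  0.37  1.92  0.51  1.17 -0.76] 4e-27
```

Emit:
carry_out(moves="1 -0.004 0.001 0.007 0 3 0;1 -0.007 0.001 0.0144 0 6.3 -0.2;1 -0.0052 0.001 0.0175 0 10 -0.2;1 -0.0032 0.001 0.0206 0 13.3 -0.2;1 0.0007 0.001 0.0267 0 20.3 -0.2;1 0.0045 0.001 0.0326 0 27.3 -0.2;1 0.0083 0.001 0.0385 0 34.3 -0.2;1 0.0110 0.001 0.0425 0 39 -0.2;1 0.012 0.001 0.0443 0 41.3 -0.2;1 0.012 0.001 0.0443 0 41.3 -0.2")

```text
time: 16.48
ee_pos: [445.3, -62.9, 181.6]
tcp_rot: [0.712, 0.688, 0.104, -0.101]
force: [-0.2, 0.2, -3.3]
finger_gap: 0.686
```

```bash
X="445,-66";python3 wp.py 8 $X,183,-3 $X,178,-8 $X,173,-13 $X,168,-18 $X,163,-22 $X,160,-26;  python3 - <<'E'
import cv2,numpy as np
from bench import eyes
c=eyes.capture("scene");cv2.imwrite("pics/s14.png",cv2.resize(c["color"][80:220,190:370,::-1],None,fx=4,fy=4,interpolation=cv2.INTER_CUBIC))
E
```

```text
t 16.48 q [-0.404  0.276  1.928  0.31   1.066 -0.538] p [445.3 -62.9 181.6] x [0.033 0.958 0.286] y [ 0.999 -0.034 -0.   ] z [ 0.01   0.286 -0.958] F [-0.2  0.2 -3.3] gap 0.686
[445.0, -66.0, 183.0, -3.0] -> -0.0017 -0.0002 0.0057 -0.0 6.4 0.1 q [-0.46  0.31  1.92  0.41  1.11 -0.64] 4e-28
[445.0, -66.0, 178.0, -8.0] -> -0.0025 -0.0002 0.0104 -0.0 11.4 0.1 q [-0.5   0.35  1.92  0.48  1.15 -0.72] 1e-30
[445.0, -66.0, 173.0, -13.0] -> -0.0032 -0.0002 0.0151 -0.1 16.4 0.1 q [-0.53  0.39  1.91  0.54  1.2  -0.79] 1e-29
[445.0, -66.0, 168.0, -18.0] -> -0.004 -0.0002 0.0196 -0.1 21.4 0.1 q [-0.57  0.43  1.9   0.59  1.25 -0.85] 1e-30
[445.0, -66.0, 163.0, -22.0] -> -0.0049 -0.0002 0.0242 -0.1 25.4 0.1 q [-0.59  0.47  1.9   0.64  1.28 -0.9 ] 2e-30
[445.0, -66.0, 160.0, -26.0] -> -0.0053 -0.0002 0.0268 -0.1 29.4 0.1 q [-0.61  0.5   1.89  0.67  1.33 -0.94] 1e-30
```

View pics/s14.png

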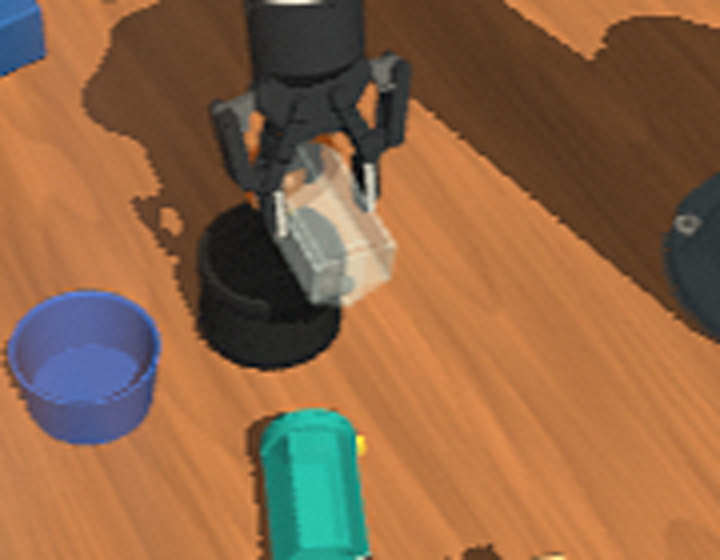

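Emit:
carry_out(moves="1 -0.001 0 0.003 0 3 0;1 -0.0017 0 0.0057 0 6.4 0.1;1 -0.0021 0 0.0080 0 9 0.1;1 -0.0025 0 0.0104 0 11.4 0.1;1 -0.003 0 0.0130 0 14 0.1;1 -0.0032 0 0.0151 0 16.4 0.1;1 -0.004 0 0.0196 0 20 0.1;1 -0.0045 0 0.0220 0 23.4 0.1;1 -0.0049 0 0.0242 0 26.4 0.1;1 -0.0053 0 0.0268 0 29.4 0.1")

```text
time: 17.37
ee_pos: [446.1, -59.3, 155.3]
tcp_rot: [0.662, 0.641, 0.28, -0.271]
force: [1.3, -0.1, -2.8]
finger_gap: 0.684
```

Emit:
carry_out(moves="1 0 0 0 0 0 0;1 0 0 0 0 0 0;1 0 0 0 0 0 0;1 0 0 0 0 0 0;1 0 0 0 0 0 0;1 0 0 0 0 0 0;1 0 0 0 0 0 0;1 0 0 0 0 0 0;1 0 0 0 0 0 0;1 0 0 0 0 0 0")

```text
time: 18.2
ee_pos: [445.9, -59.9, 155.3]
tcp_rot: [0.662, 0.64, 0.281, -0.271]
force: [0.5, 0.2, -3.2]
finger_gap: 0.688
```

```bash
X="445,-66";python3 wp.py 8 $X,160,-27,20 $X,160,-27,-20;  python3 - <<'E'
import cv2,numpy as np
from bench import eyes
c=eyes.capture("scene");cv2.imwrite("pics/s15.png",cv2.resize(c["color"][80:220,190:370,::-1],None,fx=4,fy=4,interpolation=cv2.INTER_CUBIC))
c=eyes.capture("top");cv2.imwrite("pics/t15.png",cv2.resize(c["color"][150:260,260:400,::-1],None,fx=5,fy=5,interpolation=cv2.INTER_CUBIC))
E
```

```text
t 18.2 q [-0.61   0.499  1.889  0.67   1.328 -0.938] p [445.9 -59.9 155.3] x [0.023 0.695 0.718] y [ 0.999 -0.035  0.001] z [ 0.026  0.718 -0.696] F [ 0.5  0.2 -3.2] gap 0.688
[445.0, -66.0, 160.0, -27.0, 20.0] -> -0.0006 0.0018 -0.0001 -18.9 1.1 -6.6 q [-0.71  0.43  2.08  0.96  1.16 -1.3 ] 2e-25
[445.0, -66.0, 160.0, -27.0, -20.0] -> -0.0006 -0.0033 -0.0001 18.8 1.1 6.8 q [-0.53  0.63  1.7   0.49  1.58 -0.71] 8e-31
```

View pics/s15.png

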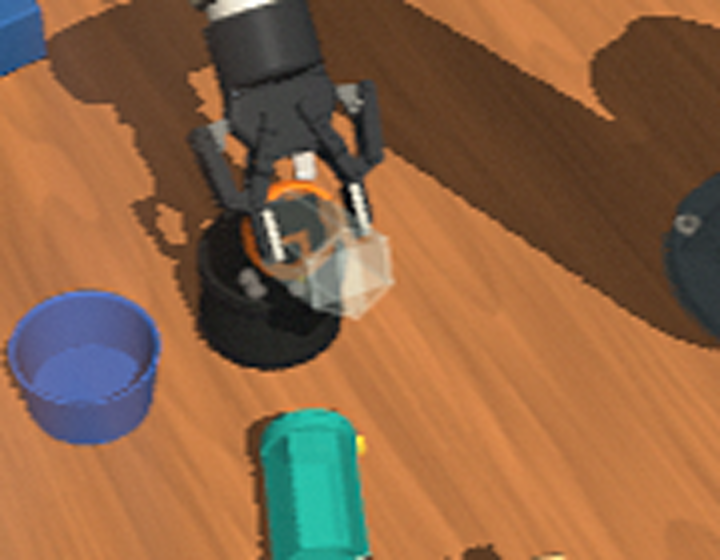

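View pics/t15.png

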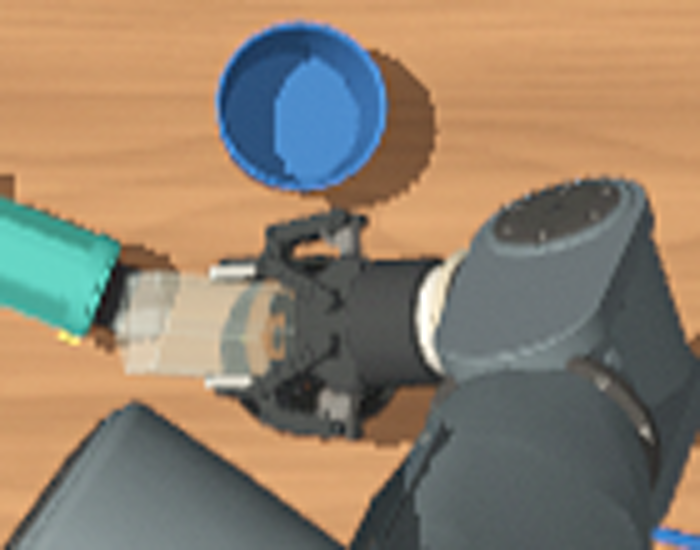

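Emit:
carry_out(moves="1 0 0.001 0 -6 0.3 -2.2;1 0 0.001 0 -12 0.7 -4.4;1 -0.0006 0.0018 0 -18.9 1.1 -6.6;1 -0.0006 0.0018 0 -18.9 1.1 -6.6;1 0 0.001 0 -12 0.7 -4.4;1 0 0.001 0 -6 0.3 -2.2;1 0 0 0 0 0 0;1 0 -0.001 0 6 0.3 2.2;1 0 -0.002 0 12 0.7 4.4;1 -0.0006 -0.0033 0 18.8 1.1 6.8")

```text
time: 19.13
ee_pos: [443.1, -61.2, 155.4]
tcp_rot: [0.644, 0.634, 0.158, -0.398]
force: [0.9, 0.2, -2.8]
finger_gap: 0.688
```

Emit:
carry_out(moves="1 0 0 0 0 0 0;1 0 0.0015 0 -6 0 -2.2;1 0 0.0025 0 -12 -0.4 -4.4;1 0.0006 0.0033 0 -18.8 -1.1 -6.8;1 0.0006 0.0033 0 -18.8 -1.1 -6.8;1 0.0006 0.0033 0 -18.8 -1.1 -6.8;1 0.0006 0.0033 0 -18.8 -1.1 -6.8")

```text
time: 19.72
ee_pos: [446.1, -59.8, 154.6]
tcp_rot: [0.662, 0.64, 0.28, -0.271]
force: [1.1, 0.3, -4.4]
finger_gap: 0.684
```

```bash
X="445,-66";python3 wp.py 8 $X,160,-26 $X,170,-10 $X,200,20 $X,230,45;  python3 - <<'E'
import cv2,numpy as np
from bench import eyes
c=eyes.capture("scene");cv2.imwrite("pics/s16.png",cv2.resize(c["color"][100:190,220:320,::-1],None,fx=6,fy=6,interpolation=cv2.INTER_CUBIC))
E
```

```text
t 19.72 q [-0.609  0.5    1.888  0.67   1.327 -0.938] p [446.1 -59.8 154.6] x [0.024 0.696 0.718] y [ 0.999 -0.035  0.   ] z [ 0.025  0.717 -0.696] F [ 1.1  0.3 -4.4] gap 0.684
[445.0, -66.0, 160.0, -26.0] -> -0.0004 -0.0009 -0.0003 -0.0 0.1 0.1 q [-0.61  0.5   1.89  0.67  1.33 -0.94] 7e-30
[445.0, -66.0, 170.0, -10.0] -> 0.0046 -0.0009 -0.0075 -0.0 -15.9 0.1 q [-0.51  0.37  1.92  0.51  1.16 -0.76] 3e-31
[445.0, -66.0, 200.0, 20.0] -> 0.0225 -0.0009 -0.0306 -0.0 -45.9 0.1 q [-0.25  0.22  1.94 -0.    0.98 -0.21] 8e-19
[445.0, -66.0, 230.0, 45.0] -> 0.0422 -0.0009 -0.0544 0.0 -70.9 0.1 q [-0.01  0.21  1.93 -0.5   1.07  0.29] 9e-24
```

View pics/s16.png

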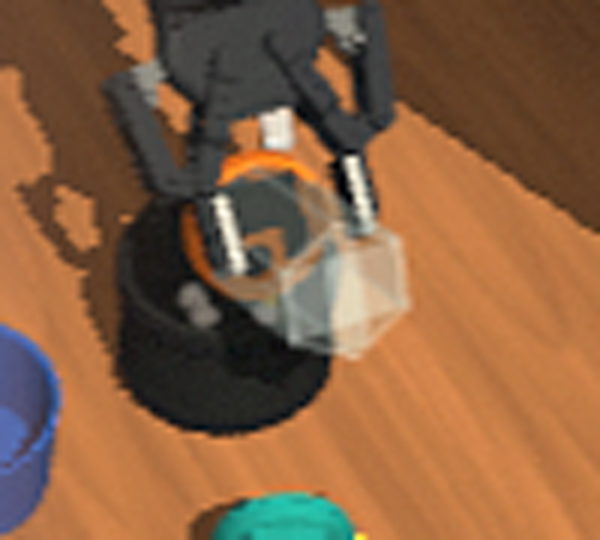

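Emit:
carry_out(moves="1 0.002 0 -0.003 0 -6 0;1 0.004 0 -0.006 0 -13 0;1 0.008 0 -0.012 0 -20 0;1 0.012 0 -0.018 0 -27 0;1 0.016 0 -0.023 0 -34 0;1 0.020 0 -0.028 0 -41 0;1 0.025 0 -0.034 0 -48 0;1 0.030 0 -0.041 0 -55 0;1 0.036 0 -0.048 0 -62 0;1 0.0422 0 -0.0544 0 -69 0")

```text
time: 20.6
ee_pos: [446.6, -68.8, 224.0]
tcp_rot: [0.705, 0.679, -0.145, 0.143]
force: [0.4, -0.1, -4.5]
finger_gap: 0.688
```

```bash
python3 wp.py 8 445,20,250,45 430,230,200,45;  python3 - <<'E'
import cv2,numpy as np
from bench import eyes
c=eyes.capture("scene");cv2.imwrite("pics/s17.png",cv2.resize(c["color"][80:190,220:340,::-1],None,fx=5.4,fy=5.4,interpolation=cv2.INTER_CUBIC))
E
```

```text
t 20.6 q [-0.022  0.207  1.929 -0.475  1.058  0.262] p [446.6 -68.8 224. ] x [ 0.035  0.916 -0.399] y [ 0.999 -0.036  0.006] z [-0.009 -0.399 -0.917] F [ 0.4 -0.1 -4.5] gap 0.688
[445.0, 20.0, 250.0, 45.0] -> 0.0708 -0.0047 -0.0513 0.3 -1.5 -0.1 q [ 0.18  0.22  1.87 -0.46  1.19  0.42] 2e-27
[430.0, 230.0, 200.0, 45.0] -> 0.2826 -0.0274 -0.089 0.3 -1.5 -0.1 q [ 0.58  0.43  1.71 -0.37  1.28  0.77] 3e-29
```

View pics/s17.png

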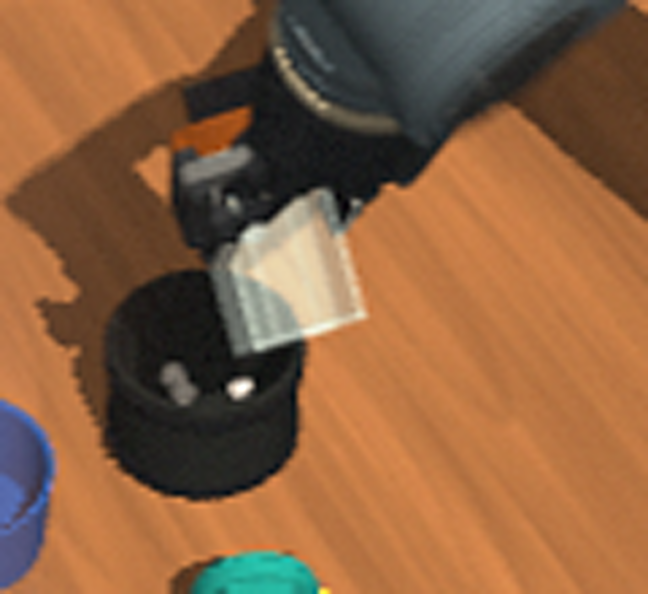

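```bash
cat > tp.py <<'E'
import sys
from plan import *
o=r.get_obs();T=R.from_quat(o["tcp_rot"]);st()
Rt=jarR(45,1,-20)
for a in sys.argv[1:]:
    p=np.array([float(v) for v in a.split(",")])
    print(a,"->",*(T.inv().apply(p-o["ee_pos"])/1000).round(4),*(T.inv()*Rt).as_rotvec(degrees=True).round(1))
E
python3 tp.py 445,0,245 440,100,245 435,180,225 430.3,225,205 430.3,238.5,180
```

```text
t 20.65 q [-0.015  0.208  1.929 -0.485  1.062  0.273] p [446.7 -68.1 224.5] x [ 0.034  0.913 -0.407] y [ 0.999 -0.035  0.006] z [-0.009 -0.407 -0.913] F [ 0.2  1.2 -3.8] gap 0.685
445,0,245 -> 0.0538 -0.0039 -0.0465 0.3 -1.0 -0.1
440,100,245 -> 0.1449 -0.0124 -0.0871 0.3 -1.0 -0.1
435,180,225 -> 0.2259 -0.0203 -0.1014 0.3 -1.0 -0.1
430.3,225,205 -> 0.2749 -0.0267 -0.1014 0.3 -1.0 -0.1
430.3,238.5,180 -> 0.2974 -0.0273 -0.084 0.3 -1.0 -0.1
```

Emit:
carry_out(moves="1 0.018 -0.001 -0.016 0.1 -0.5 0;1 0.036 -0.0025 -0.032 0.3 -1 -0.1;1 0.054 -0.004 -0.0465 0.3 -1 -0.1;1 0.085 -0.007 -0.060 0.3 -1 -0.1;1 0.115 -0.010 -0.074 0.3 -1 -0.1;1 0.145 -0.0124 -0.087 0.3 -1 -0.1;1 0.175 -0.015 -0.092 0.3 -1 -0.1;1 0.200 -0.018 -0.097 0.3 -1 -0.1;1 0.226 -0.0203 -0.1014 0.3 -1 -0.1;1 0.250 -0.0235 -0.1014 0.3 -1 -0.1")

```text
time: 21.48
ee_pos: [431.6, 203.6, 217.4]
tcp_rot: [0.704, 0.68, -0.151, 0.143]
force: [0.4, 0.6, -3.8]
finger_gap: 0.689
```

```bash
python3 tp.py 430.3,225,205 430.3,238.5,180 430.3,238.5,150 430,238.6,130 
```

```text
t 21.48 q [ 0.533  0.368  1.726 -0.361  1.303  0.709] p [431.6 203.6 217.4] x [ 0.031  0.913 -0.407] y [ 0.999 -0.036 -0.004] z [-0.018 -0.406 -0.914] F [ 0.4  0.6 -3.8] gap 0.689
430.3,225,205 -> 0.0245 -0.002 0.0026 -0.2 -1.0 0.1
430.3,238.5,180 -> 0.047 -0.0024 0.02 -0.2 -1.0 0.1
430.3,238.5,150 -> 0.0592 -0.0023 0.0474 -0.2 -1.0 0.1
430,238.6,130 -> 0.0674 -0.0025 0.0656 -0.2 -1.0 0.1
```

Emit:
carry_out(moves="1 0.0245 -0.002 0.0026 -0.2 -1 0.1;1 0.036 -0.0022 0.011 -0.2 -1 0.1;1 0.047 -0.0024 0.020 -0.2 -1 0.1;1 0.053 -0.0024 0.034 -0.2 -1 0.1;1 0.0592 -0.0024 0.0474 -0.2 -1 0.1;1 0.0635 -0.0025 0.0566 -0.2 -1 0.1;1 0.0674 -0.0025 0.0656 -0.2 -1 0.1;1 0.0674 -0.0025 0.0656 -0.2 -1 0.1;1 0.0674 -0.0025 0.0656 -0.2 -1 0.1")

```text
time: 22.23
ee_pos: [429.9, 235.9, 130.1]
tcp_rot: [0.703, 0.678, -0.157, 0.151]
force: [-0.4, -0.4, -2.6]
finger_gap: 0.689
```

```bash
python3 tp.py 429.7,238.8,115 429.5,238.9,104 429.4,239,94; python3 look.py 18
```

```text
t 22.23 q [ 0.592  0.523  1.74  -0.381  1.175  0.83 ] p [429.9 235.9 130.1] x [ 0.033  0.905 -0.424] y [ 0.999 -0.036 -0.   ] z [-0.016 -0.424 -0.906] F [-0.4 -0.4 -2.6] gap 0.689
429.7,238.8,115 -> 0.009 -0.0003 0.0124 -0.0 0.1 -0.0
429.5,238.9,104 -> 0.0138 -0.0005 0.0224 -0.0 0.1 -0.0
429.4,239,94 -> 0.0181 -0.0006 0.0314 -0.0 0.1 -0.0
t 22.23 q [ 0.592  0.523  1.74  -0.381  1.175  0.83 ] p [429.9 235.9 130.1] x [ 0.033  0.905 -0.424] y [ 0.999 -0.036 -0.   ] z [-0.016 -0.424 -0.906] F [-0.4 -0.4 -2.6] gap 0.689
```

View pics/scene18.png

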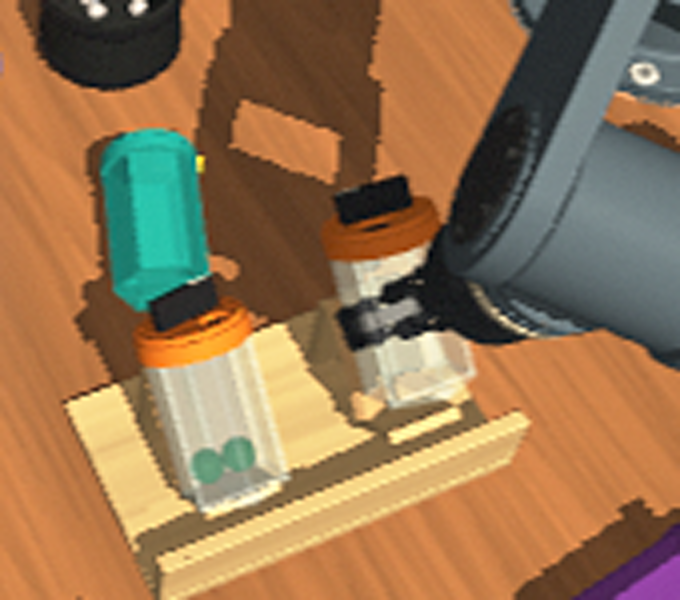

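View pics/top18.png

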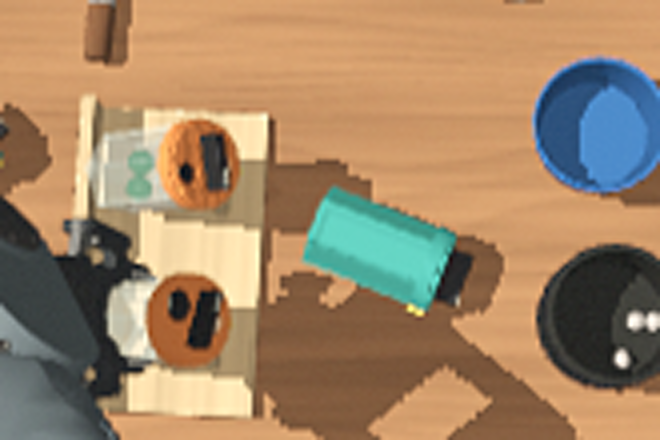

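Emit:
carry_out(moves="1 0.004 0 0.006 0 0 0;1 0.0088 -0.0003 0.0124 0 0 0;1 0.0113 -0.0003 0.0180 0 0 0;1 0.0135 -0.0005 0.0224 0 0 0;1 0.0158 -0.0005 0.0270 0 0 0;1 0.0175 -0.0006 0.0305 0 0 0;1 0.0175 -0.0006 0.0305 0 0 0;1 0.0175 -0.0006 0.0305 0 0 0")

```text
time: 23.0
ee_pos: [429.3, 239.0, 95.0]
tcp_rot: [0.702, 0.678, -0.156, 0.151]
force: [1.1, -0.2, -2.7]
finger_gap: 0.687
```

```bash
python3 tp.py 429.4,239,94; python3 look.py 19 scene
```

```text
t 23.0 q [ 0.598  0.58   1.752 -0.391  1.112  0.862] p [429.3 239.   95. ] x [ 0.032  0.905 -0.424] y [ 0.999 -0.036  0.   ] z [-0.015 -0.424 -0.906] F [ 1.1 -0.2 -2.7] gap 0.687
429.4,239,94 -> 0.0004 0.0001 0.001 0.0 0.1 0.0
t 23.0 q [ 0.598  0.58   1.752 -0.391  1.112  0.862] p [429.3 239.   95. ] x [ 0.032  0.905 -0.424] y [ 0.999 -0.036  0.   ] z [-0.015 -0.424 -0.906] F [ 1.1 -0.2 -2.7] gap 0.687
```

View pics/scene19.png

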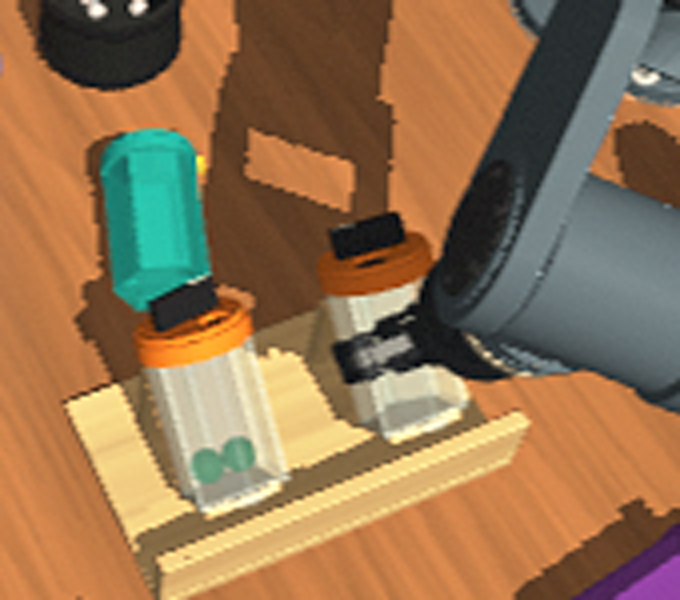

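Emit:
carry_out(moves="1 0.0005 0 0.001 0 0 0;1 0.0010 0 0.002 0 0 0;1 0.0010 0 0.002 0 0 0;0.6 0.0010 0 0.002 0 0 0;0.4 0.0010 0 0.002 0 0 0;0.2 0.0010 0 0.002 0 0 0;0 0.0010 0 0.002 0 0 0;0 0.0010 0 0.002 0 0 0;0 0.0010 0 0.002 0 0 0")

```text
time: 23.8
ee_pos: [429.4, 239.1, 93.0]
tcp_rot: [0.702, 0.678, -0.156, 0.151]
force: [0.3, -0.2, 0.3]
finger_gap: 1.002
```

Emit:
carry_out(moves="0 0 0 -0.005 0 0 0;0 0 0 -0.020 0 0 0;0 0 0 -0.040 0 0 0;0 0 0 -0.065 0 0 0;0 0 0 -0.090 0 0 0;0 0 0 -0.115 0 0 0;0 0 0 -0.130 0 0 0;0 0 0 -0.130 0 0 0")

```text
time: 24.47
ee_pos: [432.1, 296.0, 213.6]
tcp_rot: [0.703, 0.678, -0.154, 0.151]
force: [0.5, -0.3, 0.7]
finger_gap: 1.003
```

```bash
python3 look.py 20; python3 bar.py top_20.npz | head -8
python3 - <<'E'
from plan import *
p,Rt=tcp(MC,45,1,-20,d=8);T=Rt.apply([0,0,1])
print(p);rel(p-110*T,Rt);rel(p,Rt)
print(kin.ik(p,Rt,r.get_obs()["qpos"]))
E
```

```text
t 24.47 q [ 0.675  0.478  1.571 -0.333  1.394  0.82 ] p [432.1 296.  213.6] x [ 0.033  0.906 -0.421] y [ 0.999 -0.035  0.004] z [-0.011 -0.421 -0.907] F [ 0.5 -0.3  0.7] gap 1.003
top_20.npz steel 45
n 22 c [ 9.9 29.7] ang -71.5 sd [5.2 4. ]
n 57 c [-0.4  5.5] ang 76.0 sd [11.7  5. ]
top_20.npz steel 70
n 25 c [10.3 29.6] ang 85.4 sd [5.6 4.1]
n 71 c [1.2 5.2] ang 77.8 sd [12.4  5.8]
top_20.npz cer 45
top_20.npz cer 70
[557.87928726 235.11353486  93.83023761]
rel [-1.000e-04  1.288e-01  1.890e-02] rot [0.  0.1 0. ] |d| 0.13 |a| 0.1
rel [1.000e-04 1.287e-01 1.289e-01] rot [0.  0.1 0. ] |d| 0.182 |a| 0.1
(array([ 0.48257321,  0.73291509,  1.45658249, -0.40349275,  1.20787776,
        0.71234193]), np.float64(1.7193811755433643e-22))
```

View pics/scene20.png

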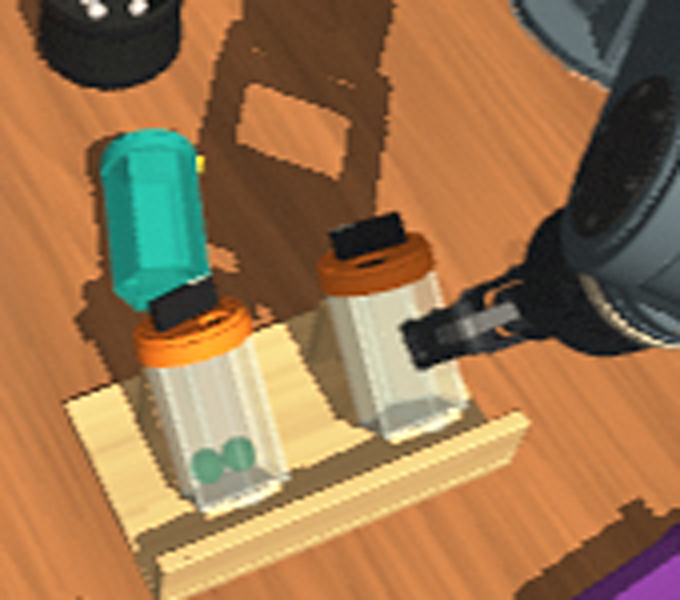

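View pics/top20.png

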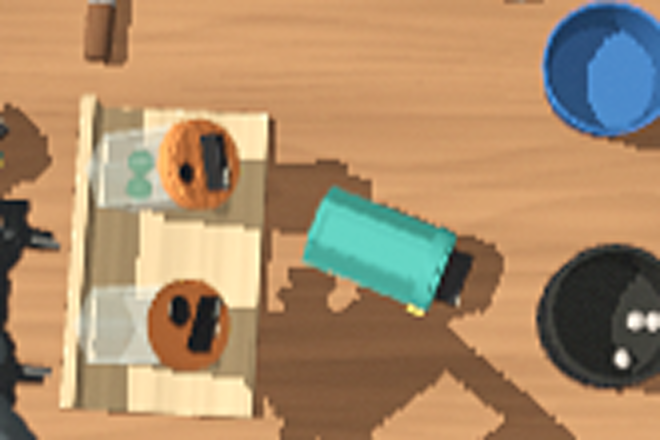

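Emit:
carry_out(moves="0 0 0.020 0 0 0 0;0 0 0.050 0 0 0 0;0 0 0.080 0.005 0 0 0;0 0 0.110 0.012 0 0 0;0 0 0.1285 0.019 0 0 0;0 0 0.1285 0.040 0 0 0;0 0 0.1285 0.060 0 0 0;0 0 0.1285 0.070 0 0 0;0 0 0.1285 0.070 0 0 0")

```text
time: 25.32
ee_pos: [557.3, 258.2, 144.3]
tcp_rot: [0.702, 0.678, -0.159, 0.15]
force: [0.1, -0.4, -0.3]
finger_gap: 1.007
```

```bash
python3 look.py 21; python3 - <<'E'
from plan import *
p,Rt=tcp(MC,45,1,-20,d=8);rel(p,Rt)
E
python3 cont.py top_21.npz
```

```text
t 25.32 q [ 0.514  0.691  1.392 -0.382  1.322  0.695] p [557.3 258.2 144.3] x [ 0.031  0.904 -0.427] y [ 0.999 -0.037 -0.004] z [-0.02  -0.426 -0.904] F [ 0.1 -0.4 -0.3] gap 1.007
rel [0.0002 0.0003 0.059 ] rot [-0.   0.1  0. ] |d| 0.059 |a| 0.1
tub [306 141  34  33 885] (322.1000061035156, 156.6999969482422) c [ 653.9 -139.6   60. ] circ [ 654.9 -138.2   60. ]
  rim cloud mid [ 654.3 -139.5   59.7] [111. 112.  15.]
barrel [304 201  38  36 978] (322.5, 219.0) c [ 444.8 -134.5   85. ] circ [ 443.2 -134.5   85. ]
  rim cloud mid [ 445.5 -138.3   84.8] [114. 114.  16.]
```

View pics/top21.png

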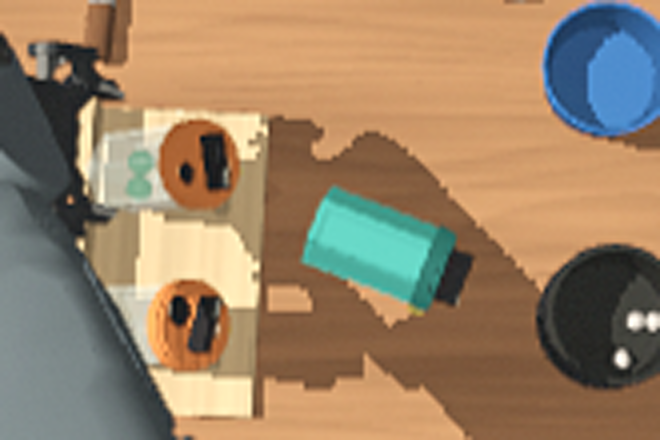

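Emit:
carry_out(moves="0 0 0.0003 0.020 0 0 0;0 0 0.0003 0.040 0 0 0;0 0 0.0003 0.052 0 0 0;0 0 0.0003 0.0585 0 0 0;0 0 0.0003 0.0585 0 0 0;0.2 0 0.0003 0.0585 0 0 0;0.4 0 0.0003 0.0585 0 0 0;1 0 0.0003 0.0585 0 0 0;1 0 0.0003 0.0585 0 0 0;1 0 0.0003 0.0585 0 0 0")

```text
time: 26.25
ee_pos: [557.3, 236.0, 95.9]
tcp_rot: [0.703, 0.678, -0.156, 0.151]
force: [-9.0, 2.3, 9.8]
finger_gap: 0.691
```

Emit:
carry_out(moves="1 0 0 0 0 0 0;1 0 0 0 0 0 0;1 0 0 0 0 0 0")

```text
time: 26.5
ee_pos: [557.3, 236.0, 95.9]
tcp_rot: [0.703, 0.678, -0.156, 0.151]
force: [-9.2, 1.7, 9.9]
finger_gap: 0.683
```

```bash
python3 look.py 22 scene; python3 - <<'E'
from plan import *
p,Rt=tcp(MC,45,1,-20,d=8);rel(p,Rt);rel(p+[0,0,40],Rt)
E
```

```text
t 26.5 q [ 0.485  0.73   1.456 -0.403  1.213  0.713] p [557.3 236.   95.9] x [ 0.033  0.905 -0.424] y [ 0.999 -0.036 -0.   ] z [-0.016 -0.424 -0.906] F [-9.2  1.7  9.9] gap 0.683
rel [0.0001 0.0006 0.0023] rot [-0.   0.1 -0. ] |d| 0.002 |a| 0.1
rel [-0.0169  0.0006 -0.0339] rot [-0.   0.1 -0. ] |d| 0.038 |a| 0.1
```

View pics/scene22.png

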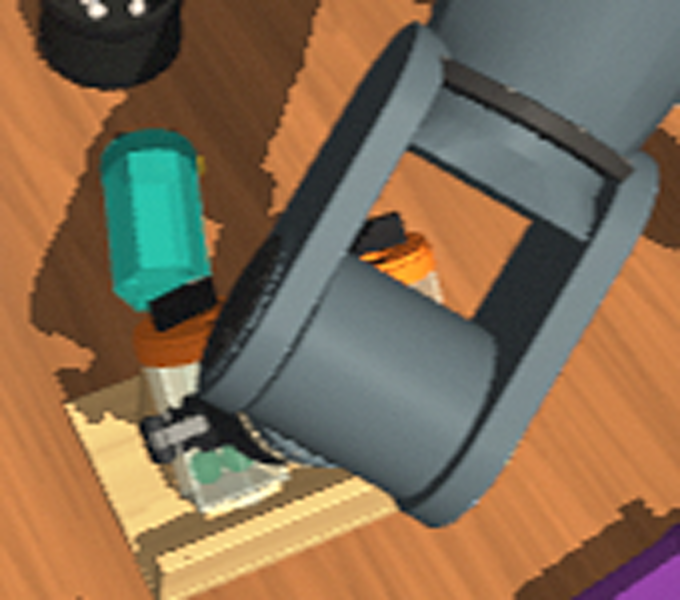

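Emit:
carry_out(moves="1 -0.003 0 -0.006 0 0 0;1 -0.007 0 -0.015 0 0 0;1 -0.012 0 -0.027 0 0 0;1 -0.018 0 -0.040 0 0 0;1 -0.025 0 -0.054 0 0 0;1 -0.032 0 -0.068 0 0 0;1 -0.038 0 -0.080 0 0 0;1 -0.042 0 -0.091 0 0 0;1 -0.042 0 -0.091 0 0 0")

```text
time: 27.3
ee_pos: [559.0, 236.3, 197.7]
tcp_rot: [0.703, 0.678, -0.154, 0.152]
force: [-0.1, -0.2, -3.1]
finger_gap: 0.682
```

```bash
python3 wp.py 6 575,200,215,45 610,90,225,45 654,-69,215,45 654,-69,170,0 654,-69,138,-26 654,-69,138,-26,20 654,-69,138,-26,-20
```

```text
t 27.3 q [ 0.484  0.609  1.394 -0.385  1.377  0.641] p [559.  236.3 197.7] x [ 0.034  0.906 -0.422] y [ 0.999 -0.036  0.004] z [-0.011 -0.422 -0.906] F [-0.1 -0.2 -3.1] gap 0.682
[575.0, 200.0, 215.0, 45.0] -> -0.0396 0.0174 0.0055 0.2 -0.0 -0.1 q [ 0.42  0.59  1.4  -0.4   1.37  0.58] 6e-28
[610.0, 90.0, 225.0, 45.0] -> -0.1423 0.0563 0.0424 0.2 -0.0 -0.1 q [ 0.24  0.56  1.42 -0.43  1.31  0.42] 6e-30
[654.0, -69.0, 215.0, 45.0] -> -0.2806 0.1059 0.1181 0.2 -0.0 -0.1 q [-0.01  0.59  1.39 -0.47  1.21  0.21] 1e-27
[654.0, -69.0, 170.0, 0.0] -> -0.2574 0.1057 0.1572 0.2 45.0 0.0 q [-0.31  0.65  1.39  0.36  1.22 -0.41] 7e-27
[654.0, -69.0, 138.0, -26.0] -> -0.2424 0.1056 0.1839 0.3 71.0 0.1 q [-0.44  0.81  1.35  0.73  1.42 -0.69] 1e-20
[654.0, -69.0, 138.0, -26.0, 20.0] -> -0.2427 0.1075 0.1837 -20.3 70.2 5.8 q [-0.49  0.71  1.6   1.01  1.13 -1.03] 1e-26
[654.0, -69.0, 138.0, -26.0, -20.0] -> -0.2427 0.1037 0.1837 20.8 70.2 -5.6 q [-0.39  0.96  1.08  0.58  1.77 -0.46] 9e-27
```

Reachable. Transit above the tub.

Emit:
carry_out(moves="1 -0.010 0.004 0.001 0 0 0;1 -0.024 0.010 0.003 0 0 0;1 -0.040 0.017 0.006 0 0 0;1 -0.057 0.024 0.011 0 0 0;1 -0.074 0.031 0.017 0 0 0;1 -0.091 0.037 0.023 0 0 0;1 -0.108 0.044 0.030 0 0 0;1 -0.125 0.050 0.036 0 0 0;1 -0.142 0.056 0.042 0 0 0;1 -0.159 0.062 0.050 0 0 0")

```text
time: 28.13
ee_pos: [614.2, 66.1, 216.5]
tcp_rot: [0.703, 0.678, -0.157, 0.151]
force: [-1.0, -0.0, -4.0]
finger_gap: 0.682
```

Emit:
carry_out(moves="1 -0.017 0.006 0.009 0 0 0;1 -0.034 0.012 0.018 0 0 0;1 -0.051 0.018 0.028 0 0 0;1 -0.068 0.025 0.037 0 0 0;1 -0.084 0.031 0.046 0 0 0;1 -0.098 0.036 0.054 0 0 0;1 -0.109 0.039 0.060 0 0 0;1 -0.117 0.042 0.065 0 0 0;1 -0.1216 0.0439 0.068 0 0 0;1 -0.1216 0.0439 0.068 0 0 0")

```text
time: 28.97
ee_pos: [652.9, -73.2, 206.3]
tcp_rot: [0.703, 0.677, -0.157, 0.151]
force: [-0.7, 0.2, -3.4]
finger_gap: 0.685
```

```bash
cat > full.py <<'E'
import cv2,numpy as np,sys
from bench import eyes
for nm in("scene","top"):
    c=eyes.capture(nm);np.savez(f"{nm}_{sys.argv[1]}.npz",**c);cv2.imwrite(f"pics/{nm}{sys.argv[1]}.png",cv2.resize(c["color"][60:260,150:410,::-1],None,fx=3,fy=3,interpolation=cv2.INTER_CUBIC))
E
python3 full.py 23; python3 wp.py 6 654,-69,210,40 654,-69,200,30 654,-69,190,20 654,-69,180,10 654,-69,172,2; python3 cont.py top_23.npz
```

```text
t 29.07 q [-0.009  0.595  1.395 -0.471  1.204  0.21 ] p [652.9 -71.7 206.6] x [ 0.032  0.905 -0.424] y [ 0.999 -0.036  0.   ] z [-0.015 -0.424 -0.906] F [-0.4  0.  -3.7] gap 0.686
[654.0, -69.0, 210.0, 40.0] -> 0.0016 0.001 0.0018 0.0 5.1 0.0 q [-0.04  0.59  1.39 -0.38  1.19  0.14] 1e-18
[654.0, -69.0, 200.0, 30.0] -> 0.0068 0.001 0.0106 0.0 15.1 0.0 q [-0.11  0.58  1.39 -0.19  1.16  0.  ] 3e-24
[654.0, -69.0, 190.0, 20.0] -> 0.012 0.001 0.0193 0.0 25.1 0.0 q [-0.18  0.59  1.39  0.    1.16 -0.14] 3e-22
[654.0, -69.0, 180.0, 10.0] -> 0.0172 0.001 0.0279 0.0 35.1 0.0 q [-0.24  0.62  1.39  0.19  1.18 -0.28] 1e-21
[654.0, -69.0, 172.0, 2.0] -> 0.0212 0.001 0.0346 0.0 43.1 0.0 q [-0.29  0.64  1.39  0.32  1.21 -0.39] 5e-24
tub [306 143  33  31 538] (322.2021179199219, 156.79786682128906) c [ 650.4 -137.9   60. ] circ [ 654.6 -138.6   60. ]
  rim cloud mid [ 651.2 -137.8   60.2] [104. 109.  15.]
barrel [304 201  38  36 940] (322.5818176269531, 218.50909423828125) c [ 444.8 -134.5   85. ] circ [ 444.8 -134.8   85. ]
  rim cloud mid [ 445.6 -138.    85.1] [114. 114.  16.]
```

View pics/scene23.png

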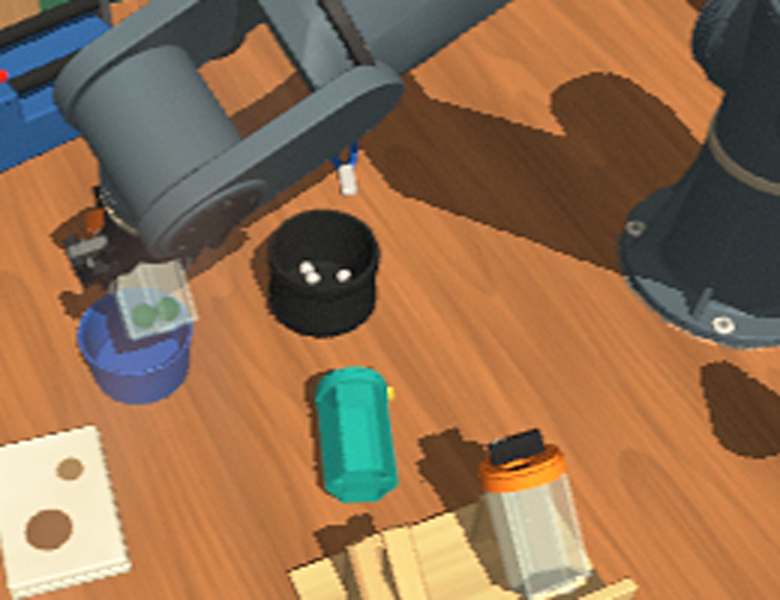

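View pics/top23.png

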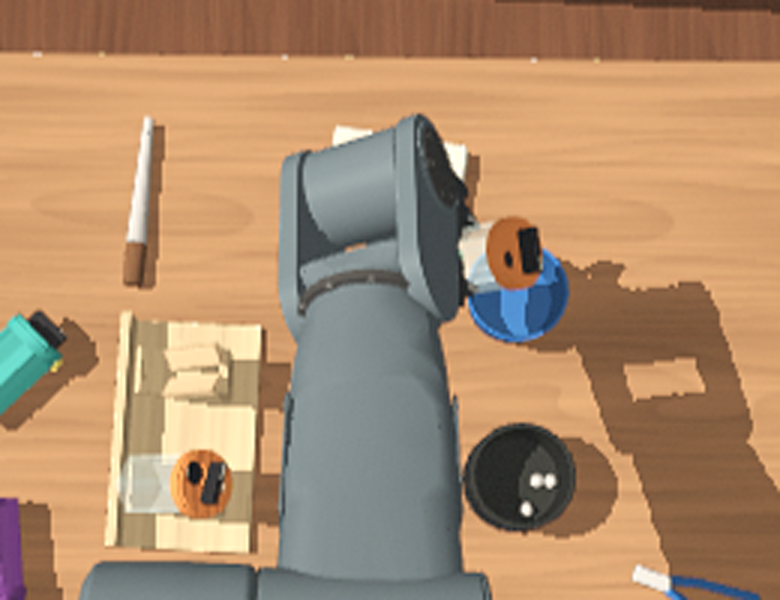

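```bash
python3 - <<'E'
from h import *
from plan import *
c=np.load("top_23.npz");
hsv=cv2.cvtColor(c["color"],cv2.COLOR_RGB2HSV)
m=np.zeros((384,512),np.uint8);roi=np.s_[125:165,300:340];m[roi]=((hsv[...,0]>=4)&(hsv[...,0]<=17)&(hsv[...,1]>150)&(hsv[...,2]>90))[roi]
k,l,s,ce=cv2.connectedComponentsWithStats(m);i=1+np.argmax(s[1:,4]);print(s[i])
x,y,w,h=s[i,:4]
p,Rt=tcp([0,0,0],45,1,-20,d=6)
mid=np.array([652.9,-73,206.5])-p;exp=mid+59*n;print("exp face",exp.round(1))
print(onz(c,x+(w-1)/2,y+(h-1)/2,exp[2]).round(1),cloud(c)[l==i].mean(0).round(1))
E
```

```text
[312 132  17  24 245]
exp face [ 651.5 -112.2  253.7]
[ 652.7 -105.3  253.7] [ 650.9 -101.6  258.6]
```

Emit:
carry_out(moves="1 0.001 0 0.001 0 2.5 0;1 0.0016 0.001 0.0018 0 5.1 0;1 0.004 0.001 0.006 0 10 0;1 0.0068 0.001 0.0106 0 15.1 0;1 0.010 0.001 0.0155 0 21 0;1 0.0130 0.001 0.0210 0 27.1 0;1 0.0155 0.001 0.0255 0 32.5 0;1 0.0180 0.001 0.0295 0 37.1 0;1 0.020 0.001 0.0325 0 40.5 0;1 0.0212 0.001 0.0346 0 43.1 0")

```text
time: 29.9
ee_pos: [654.0, -67.3, 166.1]
tcp_rot: [0.71, 0.686, 0.114, -0.11]
force: [-0.1, -0.1, -3.4]
finger_gap: 0.681
```

```bash
X="655,-69";python3 wp.py 6 $X,164,-3 $X,156,-10 $X,147,-18 $X,138,-26
```

```text
t 29.9 q [-0.296  0.643  1.388  0.327  1.213 -0.392] p [654.  -67.3 166.1] x [0.033 0.95  0.312] y [ 0.999 -0.035 -0.   ] z [ 0.011  0.312 -0.95 ] F [-0.1 -0.1 -3.4] gap 0.681
[655.0, -69.0, 164.0, -3.0] -> -0.0017 0.0011 0.0074 -0.0 4.8 0.0 q [-0.32  0.67  1.38  0.41  1.24 -0.45] 6e-28
[655.0, -69.0, 156.0, -10.0] -> -0.0035 0.0011 0.0149 -0.0 11.8 0.0 q [-0.36  0.71  1.37  0.52  1.28 -0.53] 2e-24
[655.0, -69.0, 147.0, -18.0] -> -0.0055 0.0011 0.0233 -0.0 19.8 0.0 q [-0.41  0.76  1.36  0.63  1.35 -0.62] 1e-22
[655.0, -69.0, 138.0, -26.0] -> -0.0075 0.0011 0.0315 -0.0 27.8 0.0 q [-0.44  0.81  1.35  0.73  1.42 -0.69] 1e-22
```

Emit:
carry_out(moves="1 -0.001 0.001 0.004 0 2.4 0;1 -0.0017 0.001 0.0074 0 4.8 0;1 -0.0025 0.001 0.011 0 8.3 0;1 -0.0035 0.001 0.0149 0 11.8 0;1 -0.004 0.001 0.0177 0 14.5 0;1 -0.0048 0.001 0.0205 0 17.2 0;1 -0.0055 0.001 0.0233 0 19.8 0;1 -0.006 0.001 0.026 0 22.5 0;1 -0.0068 0.001 0.0288 0 25.2 0;1 -0.0075 0.001 0.0315 0 27.8 0")

```text
time: 30.73
ee_pos: [655.3, -64.3, 134.0]
tcp_rot: [0.662, 0.64, 0.28, -0.271]
force: [0.8, -0.1, -4.4]
finger_gap: 0.683
```

Emit:
carry_out(moves="1 0 0 0 0 0 0;1 0 0 0 0 0 0;1 0 0 0 0 0 0;1 0 0 0 0 0 0;1 0 0 0 0 0 0;1 0 0 0 0 0 0;1 0 0 0 0 0 0;1 0 0 0 0 0 0;1 0 0 0 0 0 0;1 0 0 0 0 0 0")

```text
time: 31.57
ee_pos: [655.3, -65.0, 134.1]
tcp_rot: [0.663, 0.64, 0.28, -0.27]
force: [0.3, 0.8, -3.6]
finger_gap: 0.683
```

```bash
python3 full.py 24; X="655,-69";python3 wp.py 6 $X,138,-26,20 $X,138,-26,-20
```

```text
t 31.67 q [-0.441  0.81   1.347  0.729  1.42  -0.685] p [655.3 -65.  134.1] x [0.025 0.697 0.717] y [ 0.999 -0.036  0.   ] z [ 0.026  0.717 -0.697] F [ 0.4  0.8 -4.1] gap 0.688
[655.0, -69.0, 138.0, -26.0, 20.0] -> 0.0001 0.0018 0.0001 -18.8 0.2 -6.8 q [-0.49  0.71  1.6   1.01  1.13 -1.03] 1e-26
[655.0, -69.0, 138.0, -26.0, -20.0] -> 0.0001 -0.002 0.0001 18.8 0.2 6.8 q [-0.39  0.96  1.08  0.58  1.77 -0.46] 1e-26
```

View pics/scene24.png

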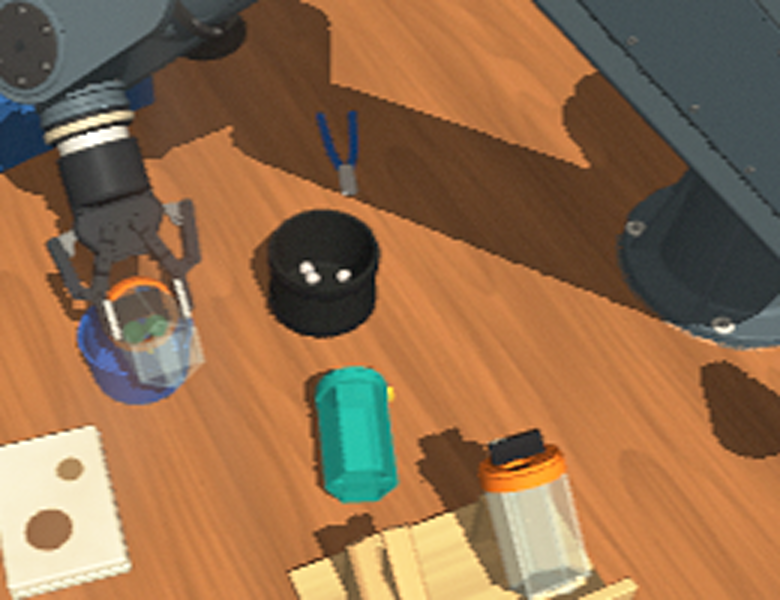

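Emit:
carry_out(moves="1 0 0.0006 0 -6.3 0 -2.3;1 0 0.0012 0 -12.6 0 -4.6;1 0 0.0018 0 -18.8 0.2 -6.8;1 0 0.0018 0 -18.8 0.2 -6.8;1 0 0.0012 0 -12.6 0 -4.6;1 0 0.0006 0 -6.3 0 -2.3;1 0 0 0 0 0 0;1 0 -0.0006 0 6.3 0 2.3;1 0 -0.0012 0 12.6 0 4.6;1 0 -0.002 0 18.8 0.2 6.8")

```text
time: 32.5
ee_pos: [653.8, -65.9, 135.1]
tcp_rot: [0.647, 0.636, 0.152, -0.393]
force: [1.4, 0.6, -4.9]
finger_gap: 0.685
```

Emit:
carry_out(moves="1 0 0 0 0 0 0;1 0 0.0006 0 -6.3 0 -2.3;1 0 0.0012 0 -12.6 0 -4.6;1 0 0.002 0 -18.8 -0.2 -6.8;1 0 0.002 0 -18.8 -0.2 -6.8;1 0 0.002 0 -18.8 -0.2 -6.8;1 0 0.002 0 -18.8 -0.2 -6.8;1 0 0.002 0 -18.8 -0.2 -6.8")

```text
time: 33.17
ee_pos: [655.8, -64.8, 133.6]
tcp_rot: [0.663, 0.64, 0.279, -0.27]
force: [0.1, 0.2, -4.4]
finger_gap: 0.686
```

```bash
python3 full.py 25; X="655,-69";python3 wp.py 6 $X,138,-26,0 $X,200,30 $X,215,44; python3 - <<'E'
import cv2,numpy as np
c=np.load("scene_25.npz")["color"][135:205,160:250,::-1]
cv2.imwrite("pics/z25.png",cv2.resize(c,None,fx=7,fy=7,interpolation=cv2.INTER_CUBIC))
E
```

```text
t 33.27 q [-0.44   0.812  1.345  0.729  1.42  -0.685] p [655.6 -64.6 133.3] x [0.025 0.697 0.717] y [ 0.999 -0.035 -0.001] z [ 0.024  0.716 -0.697] F [-0.  -0.7 -3.9] gap 0.687
[655.0, -69.0, 138.0, -26.0, 0.0] -> 0.0003 -0.0005 -0.0005 -0.1 0.2 0.0 q [-0.44  0.81  1.35  0.73  1.42 -0.69] 2e-19
[655.0, -69.0, 200.0, 30.0] -> 0.0398 -0.0005 -0.0463 -0.1 -55.8 0.1 q [-0.11  0.59  1.39 -0.19  1.16  0.  ] 1e-23
[655.0, -69.0, 215.0, 44.0] -> 0.0499 -0.0005 -0.0581 -0.0 -69.8 0.1 q [-0.02  0.59  1.38 -0.45  1.21  0.19] 2e-30
```

View pics/z25.png

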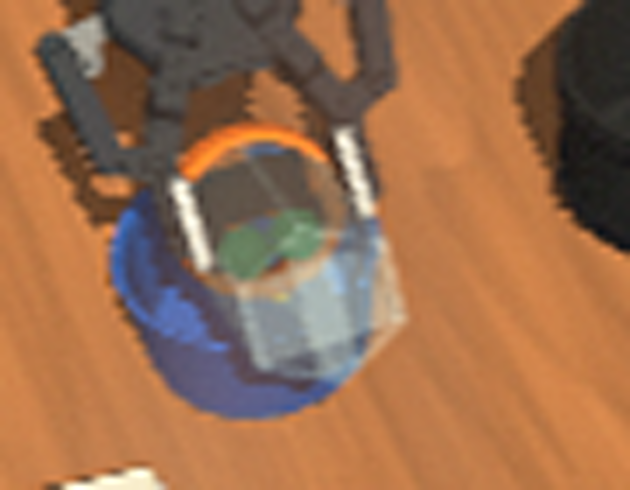

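Emit:
carry_out(moves="1 0 0.0006 0 -6.3 0 -2.3;1 0 0.0012 0 -12.6 0 -4.6;1 0 0.0018 0 -18.8 0.2 -6.8;1 0 0.0018 0 -22 0.2 -8;1 0 0.0018 0 -22 0.2 -8;1 0 0.0018 0 -22 0.2 -8")

```text
time: 33.77
ee_pos: [657.0, -64.7, 133.5]
tcp_rot: [0.656, 0.619, 0.416, -0.121]
force: [-0.1, 0.3, -2.8]
finger_gap: 0.681
```

```bash
cat > z.py <<'E'
import cv2,numpy as np,sys
from bench import eyes
from P import st
st()
c=eyes.capture("scene")["color"][135:205,160:250,::-1]
cv2.imwrite(f"pics/z{sys.argv[1]}.png",cv2.resize(c,None,fx=7,fy=7,interpolation=cv2.INTER_CUBIC))
E
python3 z.py 26
```

```text
t 33.77 q [-0.491  0.7    1.636  1.067  1.098 -1.1  ] p [657.  -64.7 133.5] x [-0.111  0.711  0.695] y [ 0.912 -0.206  0.355] z [ 0.395  0.673 -0.625] F [-0.1  0.3 -2.8] gap 0.681
```

View pics/z26.png

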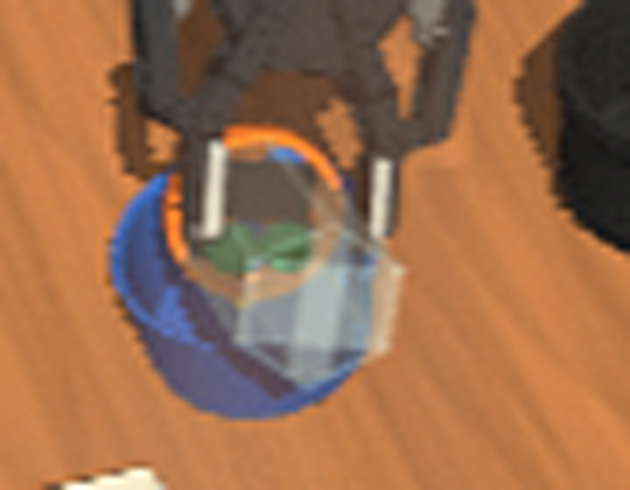

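```bash
X="655,-69";python3 wp.py 6 $X,142,-26,0 $X,142,-36,-14 $X,142,-36,-28 $X,142,-36,0 $X,142,-36,28
```

```text
t 33.82 q [-0.491  0.7    1.635  1.067  1.098 -1.1  ] p [657.5 -64.8 133.7] x [-0.111  0.711  0.694] y [ 0.912 -0.205  0.356] z [ 0.396  0.673 -0.625] F [ 1.   0.4 -4.5] gap 0.684
[655.0, -69.0, 142.0, -26.0, 0.0] -> 0.0032 -0.0007 -0.0034 21.9 -0.0 8.1 q [-0.44  0.81  1.35  0.73  1.43 -0.68] 3e-23
[655.0, -69.0, 142.0, -36.0, -14.0] -> 0.0044 -0.0017 -0.0041 34.6 10.1 13.6 q [-0.44  0.97  1.13  0.73  1.76 -0.58] 8e-32
[655.0, -69.0, 142.0, -36.0, -28.0] -> 0.0047 -0.0027 -0.0051 48.2 10.3 17.2 q [-0.4   1.08  0.94  0.66  2.   -0.45] 3e-18
[655.0, -69.0, 142.0, -36.0, 0.0] -> 0.0042 -0.0005 -0.0035 21.1 9.8 9.9 q [-0.48  0.87  1.32  0.85  1.54 -0.74] 9e-25
[655.0, -69.0, 142.0, -36.0, 28.0] -> 0.004 0.0021 -0.0031 -5.9 9.0 2.5 q [-0.54  0.75  1.66  1.24  1.2  -1.22] 8e-23
```

Emit:
carry_out(moves="1 0.002 0 -0.002 -4 6 1;1 0.004 0.002 -0.003 -5.9 9 2.5;1 0.004 0.0015 -0.0031 0.5 9.2 4.3;1 0.004 0.0009 -0.0033 7 9.4 6;1 0.004 0.0002 -0.0034 13.5 9.6 7.9;1 0.0042 -0.0005 -0.0035 20.5 9.8 9.8;1 0.0043 -0.001 -0.004 27.5 9.9 11.6;1 0.0044 -0.0017 -0.0041 34.2 10.1 13.5;1 0.0045 -0.0022 -0.0046 41 10.2 15.4;1 0.0047 -0.0027 -0.0051 48 10.3 17.2")

```text
time: 34.65
ee_pos: [652.7, -65.1, 139.6]
tcp_rot: [0.595, 0.619, 0.16, -0.487]
force: [0.1, 0.5, -2.9]
finger_gap: 0.684
```

```bash
python3 z.py 27;  X="655,-69";python3 wp.py 6 $X,142,-36,-14 $X,142,-36,0 $X,142,-36,14 $X,142,-36,28
```

```text
t 34.65 q [-0.399  1.078  0.935  0.657  1.998 -0.444] p [652.7 -65.1 139.6] x [0.183 0.581 0.793] y [ 0.892  0.241 -0.382] z [-0.414  0.777 -0.474] F [ 0.1  0.5 -2.9] gap 0.684
t 34.7 q [-0.395  1.086  0.927  0.655  2.007 -0.44 ] p [652.6 -63.5 137.6] x [0.186 0.581 0.792] y [ 0.886  0.249 -0.39 ] z [-0.424  0.775 -0.468] F [ 2.9  1.3 -5.6] gap 0.686
[655.0, -69.0, 142.0, -36.0, -14.0] -> 0.0008 0.0005 -0.0015 -13.8 0.2 -5.2 q [-0.44  0.97  1.13  0.73  1.76 -0.58] 6e-20
[655.0, -69.0, 142.0, -36.0, 0.0] -> 0.001 0.0018 -0.002 -27.0 0.2 -9.9 q [-0.48  0.87  1.32  0.85  1.54 -0.74] 7e-21
[655.0, -69.0, 142.0, -36.0, 14.0] -> 0.0013 0.0029 -0.0028 -40.1 0.2 -14.7 q [-0.51  0.79  1.5   1.01  1.34 -0.95] 5e-20
[655.0, -69.0, 142.0, -36.0, 28.0] -> 0.0016 0.0038 -0.0038 -53.3 0.2 -19.5 q [-0.54  0.75  1.66  1.24  1.2  -1.22] 7e-30
```

View pics/z27.png

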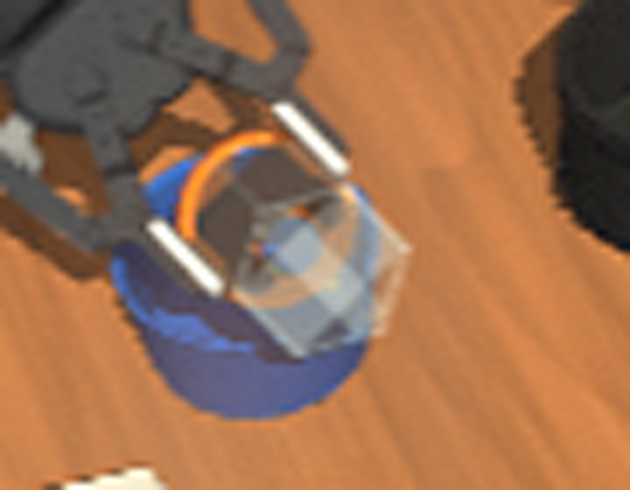

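Emit:
carry_out(moves="1 0 0.0003 0 -6.5 0 -2.4;1 0.0008 0.0005 -0.0015 -13.4 0.2 -5;1 0.0008 0.001 -0.002 -20 0.2 -7.4;1 0.001 0.0018 -0.002 -26.5 0.2 -9.8;1 0.0012 0.0024 -0.0025 -33 0.2 -12;1 0.0013 0.0029 -0.0028 -39.5 0.2 -14.5;1 0.0013 0.0029 -0.0028 -40.1 0.2 -14.7;1 0.0012 0.0024 -0.0025 -33.5 0.2 -12.3;1 0.001 0.0018 -0.002 -27 0.2 -9.9;1 0.001 0.0018 -0.002 -27 0.2 -9.9")

```text
time: 35.53
ee_pos: [656.4, -65.3, 140.6]
tcp_rot: [0.636, 0.613, 0.342, -0.321]
force: [2.6, 0.6, -4.0]
finger_gap: 0.685
```

```bash
python3 z.py 28;  X="655,-69";python3 wp.py 6 $X,165,-10 $X,190,15 $X,205,32 $X,215,44
```

```text
t 35.53 q [-0.481  0.864  1.324  0.853  1.53  -0.748] p [656.4 -65.3 140.6] x [0.015 0.559 0.829] y [ 0.999 -0.043  0.01 ] z [ 0.041  0.828 -0.56 ] F [ 2.6  0.6 -4. ] gap 0.685
t 35.58 q [-0.482  0.862  1.33   0.858  1.524 -0.754] p [656.1 -64.9 140. ] x [0.013 0.558 0.83 ] y [ 0.999 -0.046  0.015] z [ 0.047  0.828 -0.558] F [-0.7  0.6 -4.1] gap 0.688
[655.0, -69.0, 165.0, -10.0] -> 0.0158 -0.0007 -0.012 1.0 -26.1 0.2 q [-0.36  0.7   1.37  0.51  1.3  -0.53] 2e-26
[655.0, -69.0, 190.0, 15.0] -> 0.0345 -0.0003 -0.0276 1.1 -51.1 -0.0 q [-0.21  0.6   1.39  0.09  1.17 -0.21] 3e-25
[655.0, -69.0, 205.0, 32.0] -> 0.0461 -0.0 -0.0375 1.1 -68.1 -0.2 q [-0.09  0.58  1.39 -0.23  1.17  0.03] 5e-30
[655.0, -69.0, 215.0, 44.0] -> 0.054 0.0001 -0.0443 1.1 -80.1 -0.3 q [-0.02  0.59  1.38 -0.45  1.21  0.19] 3e-31
```

View pics/z28.png

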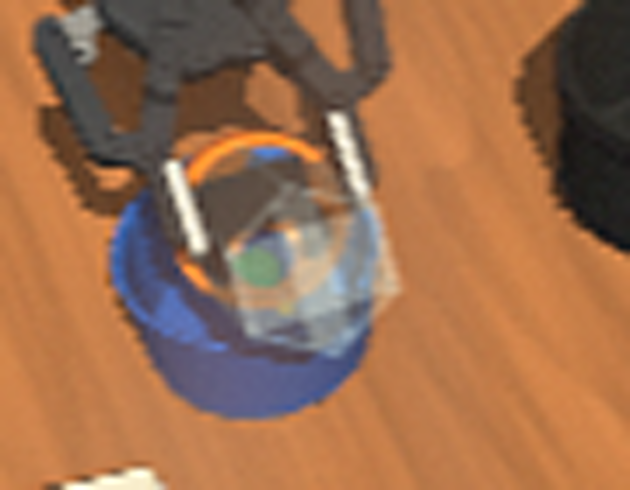

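Emit:
carry_out(moves="1 0 0 0 0 0 0;1 0 0 0 0 0 0;1 0 0 0 0 0 0;1 0 0 0 0 0 0;1 0 0 0 6.5 0 2.4;1 0 0 0 13 0 4.8;1 0 0 0 19.5 0 7.2;1 0 0 0 26 0 9.6;1 0 0 0 26 0 9.6;1 0 0 0 26 0 9.6")

```text
time: 36.42
ee_pos: [654.8, -64.3, 138.7]
tcp_rot: [0.596, 0.618, 0.172, -0.482]
force: [-0.5, -0.6, -3.5]
finger_gap: 0.687
```

```bash
python3 z.py 29
```

```text
t 36.42 q [-0.403  1.072  0.948  0.671  1.977 -0.456] p [654.8 -64.3 138.7] x [0.176 0.571 0.802] y [ 0.903  0.229 -0.362] z [-0.391  0.788 -0.476] F [-0.5 -0.6 -3.5] gap 0.687
```

View pics/z29.png

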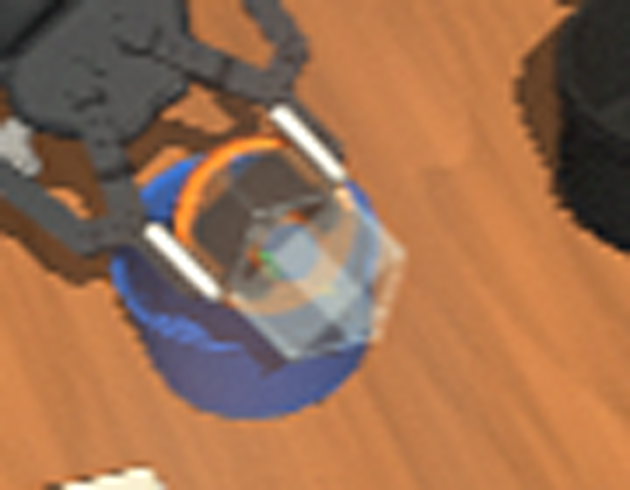

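Emit:
carry_out(moves="1 0 0 0 -6.5 0 -2.4;1 0 0 0 -13 0 -4.8;1 0 0 0 -19.5 0 -7.2;1 0 0 0 -26 0 -9.6;1 0 0 0 -26 0 -9.6;1 0 0 0 -26 0 -9.6;1 0 0 0 -26 0 -9.6")

```text
time: 37.05
ee_pos: [654.8, -65.4, 141.1]
tcp_rot: [0.636, 0.611, 0.345, -0.32]
force: [0.3, -0.0, -3.7]
finger_gap: 0.684
```

```bash
python3 z.py 30;  X="655,-69";python3 wp.py 6 $X,142,-36 $X,165,-10 $X,190,15 $X,205,32 $X,215,44
```

```text
t 37.05 q [-0.484  0.859  1.335  0.859  1.524 -0.756] p [654.8 -65.4 141.1] x [0.014 0.557 0.83 ] y [ 0.999 -0.048  0.016] z [ 0.049  0.829 -0.557] F [ 0.3 -0.  -3.7] gap 0.684
t 37.1 q [-0.484  0.86   1.334  0.859  1.524 -0.756] p [655.  -65.1 140.7] x [0.014 0.557 0.83 ] y [ 0.999 -0.047  0.016] z [ 0.048  0.829 -0.557] F [ 0.6  0.2 -4.3] gap 0.686
[655.0, -69.0, 142.0, -36.0] -> -0.0011 0.0001 0.002 1.0 -0.1 0.4 q [-0.48  0.87  1.32  0.85  1.54 -0.74] 6e-23
[655.0, -69.0, 165.0, -10.0] -> 0.0154 0.0004 -0.0114 1.1 -26.1 0.1 q [-0.36  0.7   1.37  0.51  1.3  -0.53] 4e-25
[655.0, -69.0, 190.0, 15.0] -> 0.0341 0.0008 -0.0269 1.1 -51.1 -0.1 q [-0.21  0.6   1.39  0.09  1.17 -0.21] 3e-25
[655.0, -69.0, 205.0, 32.0] -> 0.0457 0.0011 -0.0368 1.1 -68.1 -0.3 q [-0.09  0.58  1.39 -0.23  1.17  0.03] 3e-30
[655.0, -69.0, 215.0, 44.0] -> 0.0536 0.0013 -0.0436 1.1 -80.1 -0.4 q [-0.02  0.59  1.38 -0.45  1.21  0.19] 2e-31
```

View pics/z30.png

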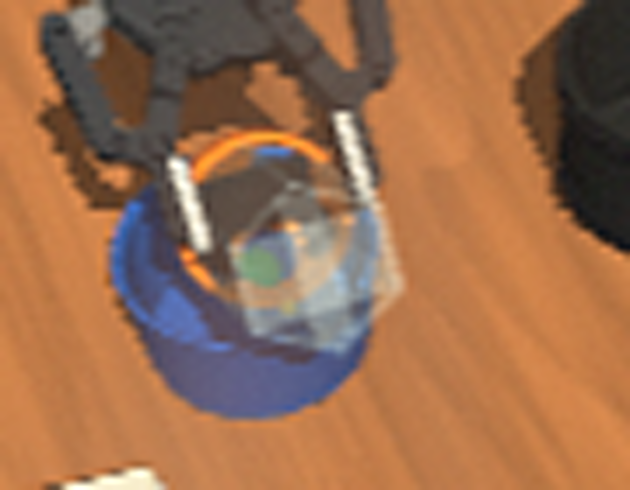

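Emit:
carry_out(moves="1 0.004 0 -0.003 0.5 -6.5 0;1 0.008 0 -0.006 1 -13 0;1 0.012 0 -0.009 1 -20 0;1 0.0165 0 -0.0125 1 -27 0;1 0.022 0 -0.017 1 -34 0;1 0.027 0 -0.021 1 -41 0;1 0.032 0 -0.025 1 -48 0;1 0.037 0 -0.029 1 -55 0;1 0.042 0 -0.033 1 -62 0;1 0.0465 0 -0.037 1 -69 0")

```text
time: 37.93
ee_pos: [654.6, -69.1, 200.9]
tcp_rot: [0.717, 0.687, -0.082, 0.08]
force: [-0.2, 0.6, -4.3]
finger_gap: 0.683
```

```bash
python3 full.py 31; python3 tp.py 653,-75,215 630,20,230 600,120,230 575,200,215 
```

```text
t 38.03 q [-0.082  0.581  1.39  -0.246  1.171  0.053] p [654.4 -66.6 200. ] x [ 0.038  0.974 -0.225] y [ 0.999 -0.039  0.001] z [-0.008 -0.225 -0.974] F [-0.2  0.9 -4. ] gap 0.687
653,-75,215 -> -0.0116 -0.001 -0.0127 -0.0 -12.0 -0.2
630,20,230 -> 0.0766 -0.0277 -0.0485 -0.0 -12.0 -0.2
600,120,230 -> 0.1729 -0.0615 -0.0707 -0.0 -12.0 -0.2
575,200,215 -> 0.2532 -0.0896 -0.0739 -0.0 -12.0 -0.2
```

View pics/scene31.png

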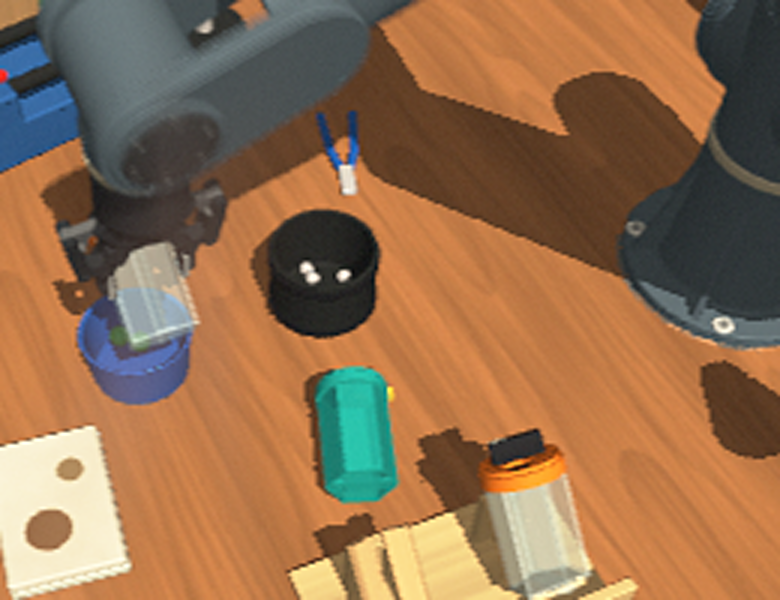

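View pics/top31.png

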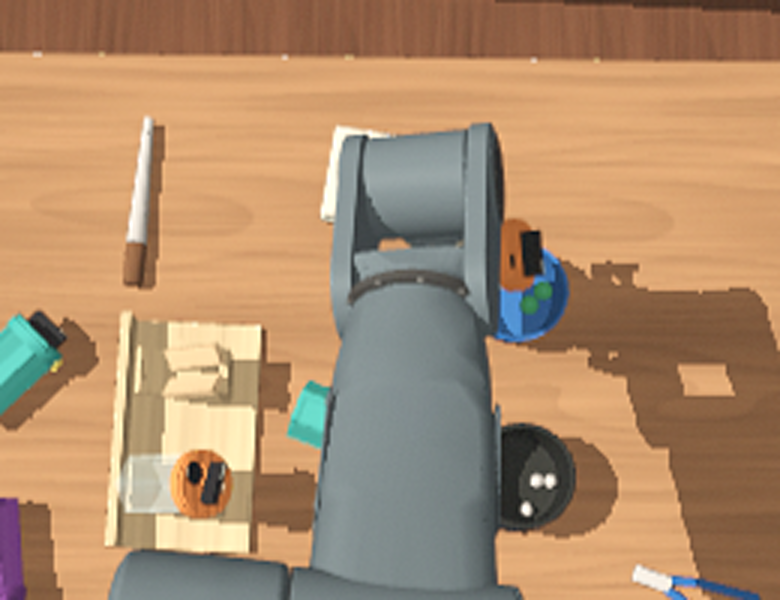

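Emit:
carry_out(moves="1 -0.006 0 -0.006 0 -6 0;1 -0.0116 -0.001 -0.0127 0 -12 -0.2;1 0.010 -0.008 -0.022 0 -12 -0.2;1 0.032 -0.014 -0.031 0 -12 -0.2;1 0.054 -0.021 -0.040 0 -12 -0.2;1 0.0766 -0.0277 -0.0485 0 -12 -0.2;1 0.101 -0.036 -0.054 0 -12 -0.2;1 0.125 -0.044 -0.060 0 -12 -0.2;1 0.149 -0.053 -0.066 0 -12 -0.2;1 0.173 -0.0615 -0.0707 0 -12 -0.2")

```text
time: 38.87
ee_pos: [599.4, 118.4, 229.3]
tcp_rot: [0.704, 0.677, -0.155, 0.146]
force: [0.1, -0.9, -3.4]
finger_gap: 0.685
```

```bash
python3 tp.py 575,200,215 559,236,180 559,236,140
```

```text
t 38.87 q [ 0.289  0.551  1.409 -0.414  1.352  0.455] p [599.4 118.4 229.3] x [ 0.035  0.909 -0.416] y [ 0.999 -0.04  -0.004] z [-0.02  -0.416 -0.909] F [ 0.1 -0.9 -3.4] gap 0.685
575,200,215 -> 0.0792 -0.0276 -0.0204 -0.3 -0.4 -0.1
559,236,180 -> 0.1259 -0.0449 -0.0032 -0.3 -0.4 -0.1
559,236,140 -> 0.1426 -0.0448 0.0332 -0.3 -0.4 -0.1
```

Emit:
carry_out(moves="1 0.020 -0.007 -0.005 -0.1 -0.2 0;1 0.040 -0.014 -0.010 -0.2 -0.4 -0.1;1 0.060 -0.021 -0.015 -0.3 -0.4 -0.1;1 0.0792 -0.0276 -0.0204 -0.3 -0.4 -0.1;1 0.098 -0.036 -0.021 -0.3 -0.4 -0.1;1 0.110 -0.041 -0.021 -0.3 -0.4 -0.1;1 0.118 -0.0449 -0.020 -0.3 -0.4 -0.1;1 0.1259 -0.0449 -0.0032 -0.3 -0.4 -0.1;1 0.134 -0.0449 0.015 -0.3 -0.4 -0.1;1 0.1426 -0.0449 0.0332 -0.3 -0.4 -0.1")

```text
time: 39.7
ee_pos: [559.5, 234.0, 139.1]
tcp_rot: [0.703, 0.677, -0.156, 0.152]
force: [0.4, -0.1, -2.8]
finger_gap: 0.687
```

Emit:
carry_out(moves="1 0 0 0 0 0 0;1 0 0 0 0 0 0")

```text
time: 39.87
ee_pos: [559.2, 233.7, 139.4]
tcp_rot: [0.702, 0.677, -0.157, 0.152]
force: [0.6, -0.5, -3.6]
finger_gap: 0.687
```

```bash
python3 look.py 32; python3 tp.py 558.5,236,120 558,236,105 557.5,236,97 557.4,236,95
```

```text
t 39.87 q [ 0.481  0.676  1.434 -0.397  1.283  0.68 ] p [559.2 233.7 139.4] x [ 0.033  0.904 -0.426] y [ 0.999 -0.036  0.001] z [-0.015 -0.426 -0.905] F [ 0.6 -0.5 -3.6] gap 0.687
t 39.97 q [ 0.482  0.674  1.433 -0.398  1.283  0.681] p [560.  234.2 141.1] x [ 0.034  0.904 -0.425] y [ 0.999 -0.036  0.004] z [-0.012 -0.425 -0.905] F [ 0.7 -0.3 -3.2] gap 0.688
558.5,236,120 -> 0.0105 -0.0016 0.0184 0.2 0.2 -0.1
558,236,105 -> 0.0169 -0.0022 0.032 0.2 0.2 -0.1
557.5,236,97 -> 0.0203 -0.0027 0.0392 0.2 0.2 -0.1
557.4,236,95 -> 0.0211 -0.0028 0.041 0.2 0.2 -0.1
```

View pics/scene32.png

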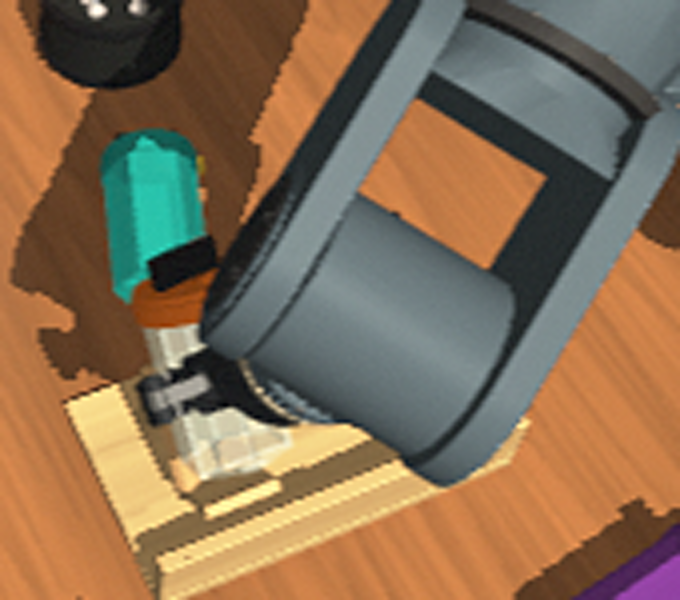

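View pics/top32.png

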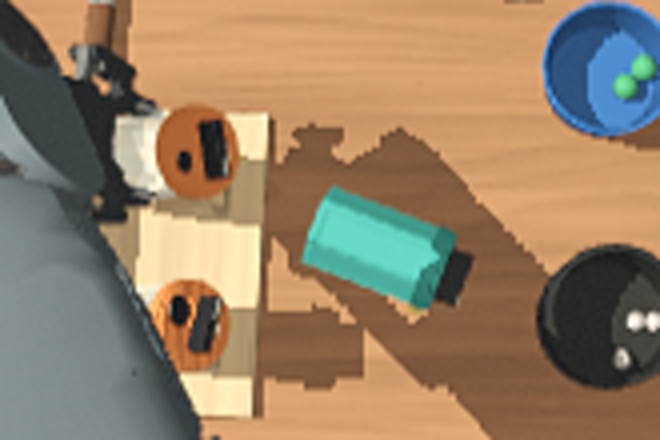

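Emit:
carry_out(moves="1 0.004 -0.001 0.007 0.1 0.1 0;1 0.0105 -0.0016 0.018 0.2 0.2 -0.1;1 0.014 -0.002 0.0255 0.2 0.2 -0.1;1 0.0169 -0.0022 0.032 0.2 0.2 -0.1;1 0.019 -0.0022 0.036 0.2 0.2 -0.1;1 0.0203 -0.0022 0.0392 0.2 0.2 -0.1;1 0.0211 -0.0022 0.041 0.2 0.2 -0.1;1 0.0215 -0.0022 0.042 0.2 0.2 -0.1;1 0.0215 -0.0022 0.042 0.2 0.2 -0.1")

```text
time: 40.72
ee_pos: [557.2, 236.1, 95.9]
tcp_rot: [0.702, 0.678, -0.157, 0.151]
force: [-11.0, -0.2, 25.4]
finger_gap: 0.689
```

```bash
python3 look.py 33 scene
```

```text
t 40.72 q [ 0.485  0.73   1.456 -0.404  1.213  0.713] p [557.2 236.1  95.9] x [ 0.032  0.905 -0.425] y [ 0.999 -0.035 -0.001] z [-0.015 -0.424 -0.905] F [-11.   -0.2  25.4] gap 0.689
```

View pics/scene33.png

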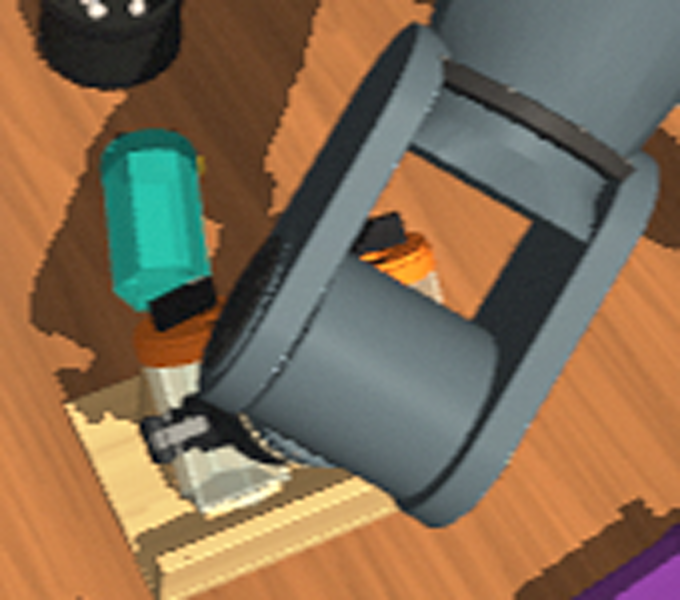

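Seated exactly where it rested before. Ease, release and retreat.

Emit:
carry_out(moves="1 -0.001 -0.001 -0.002 0 0 0;1 -0.001 -0.001 -0.002 0 0 0;0.6 -0.001 -0.001 -0.002 0 0 0;0.4 -0.001 -0.001 -0.002 0 0 0;0.2 -0.001 -0.001 -0.002 0 0 0;0 -0.001 -0.001 -0.002 0 0 0;0 -0.001 -0.001 -0.002 0 0 0;0 -0.001 -0.001 -0.002 0 0 0")

```text
time: 41.43
ee_pos: [556.3, 235.8, 94.7]
tcp_rot: [0.702, 0.678, -0.156, 0.15]
force: [-0.0, 0.6, 0.0]
finger_gap: 0.997
```

Emit:
carry_out(moves="0 0 0 -0.005 0 0 0;0 0 0 -0.020 0 0 0;0 0 0 -0.040 0 0 0;0 0 0 -0.065 0 0 0;0 0 0 -0.095 0 0 0;0 0 0 -0.125 0 0 0;0 0 0 -0.150 0 0 0;0 0 0 -0.170 0 0 0;0 0 0 -0.180 0 0 0")

```text
time: 42.18
ee_pos: [559.4, 313.3, 260.9]
tcp_rot: [0.702, 0.678, -0.154, 0.151]
force: [0.8, -0.5, 0.5]
finger_gap: 1.0
```

```bash
python3 look.py 34; python3 bar.py top_34.npz
python3 - <<'E'
from plan import *
C2=C+[0,0,0]
for a in(-75,105):
    Rt=R.from_rotvec(np.radians(a)*n)*frame(ax,-n)
    rel(C2+120*n,Rt)
    print(kin.ik(C2+120*n,Rt,[-.2,.5,1.7,.8,1.3,.7]))
E
```

```text
t 42.18 q [ 0.581  0.637  1.187 -0.352  1.577  0.659] p [559.4 313.3 260.9] x [ 0.032  0.906 -0.421] y [ 0.999 -0.034  0.002] z [-0.013 -0.421 -0.907] F [ 0.8 -0.5  0.5] gap 1.0
top_34.npz steel 45
n 21 c [10.2 30. ] ang -80.3 sd [5.1 3.9]
top_34.npz steel 70
n 23 c [10.4 29.6] ang -79.1 sd [5.4 4. ]
n 62 c [-0.2  4.7] ang 76.0 sd [12.   5.4]
top_34.npz cer 45
n 54 c [0.8 5. ] ang -80.2 sd [11.4  5.7]
top_34.npz cer 70
n 66 c [0.2 3.5] ang -78.9 sd [11.7  6.1]
rel [-0.1687  0.0009  0.1134] rot [45.5 59.2 65. ] |d| 0.203 |a| 99.0
(array([-0.22097077,  0.45195665,  1.7228122 ,  0.81438483,  1.27183591,
        0.74775633]), np.float64(3.5928275769635235e-28))
rel [-0.1687  0.0009  0.1134] rot [-63.   48.4 -90. ] |d| 0.203 |a| 120.1
(array([-0.22097077,  0.45195665,  1.7228122 ,  0.81438483,  1.27183591,
       -2.39383632]), np.float64(1.876211558279234e-29))
```

View pics/scene34.png

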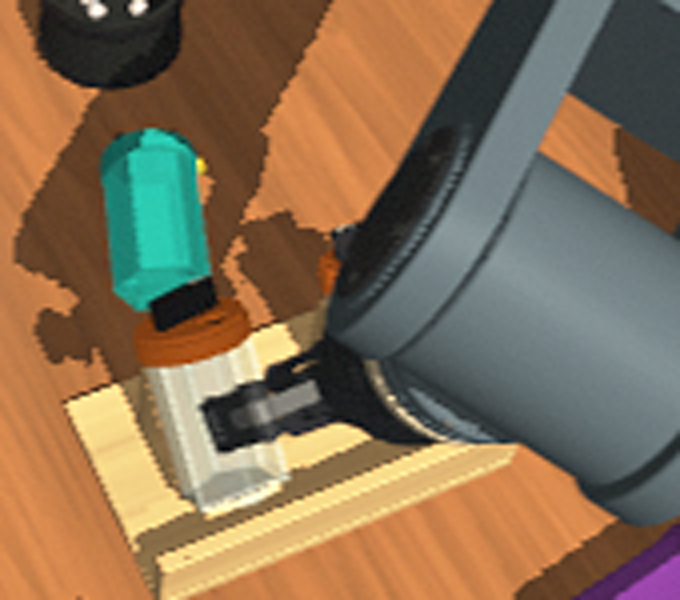

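View pics/top34.png

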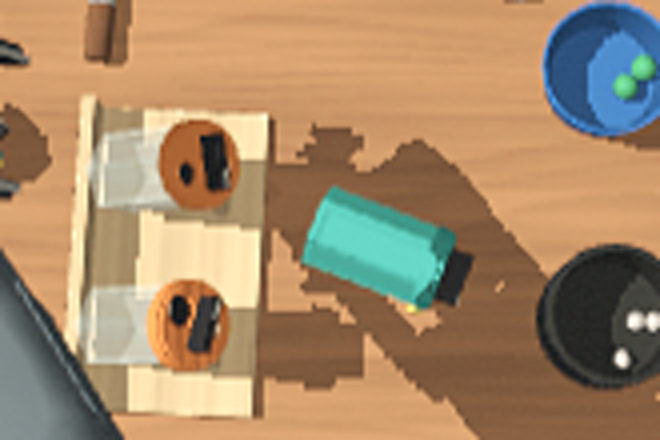

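Emit:
carry_out(moves="0 -0.020 0 -0.030 3.2 4.1 4.5;0 -0.045 0 -0.045 6.4 8.3 9.1;0 -0.075 0 -0.040 9.6 12.4 13.7;0 -0.105 0 -0.020 12.8 16.6 18.3;0 -0.125 0 0.010 16 20.8 22.9;0 -0.140 0 0.030 19.2 25 27.4;0 -0.155 0 0.060 22.4 29.1 32;0 -0.165 0.0009 0.080 25.6 33.3 36.6;0 -0.1687 0.0009 0.100 28.8 37.5 41.2;0 -0.1687 0.0009 0.1134 32 41.6 45.7")

```text
time: 43.12
ee_pos: [552.2, 109.0, 224.3]
tcp_rot: [0.924, 0.3, -0.01, -0.236]
force: [-0.0, 0.6, 0.1]
finger_gap: 1.001
```

Emit:
carry_out(moves="0 0 0 0 0 0 0;0 0 0 0 0 0 0")

```text
time: 43.28
ee_pos: [552.1, 109.9, 225.1]
tcp_rot: [0.924, 0.303, -0.012, -0.234]
force: [-0.2, 0.1, 0.2]
finger_gap: 1.0
```

```bash
python3 - <<'E'
from plan import *
st();dial(C,-75,120)
E
```

```text
t 43.28 q [-0.083  0.469  1.565  0.434  1.348  0.705] p [552.1 109.9 225.1] x [0.816 0.565 0.12 ] y [ 0.554 -0.707 -0.439] z [-0.164  0.425 -0.89 ] F [-0.2  0.1  0.2] gap 1.0
rel [ 0.0026 -0.0018 -0.0016] rot [13.5 17.8 19. ] |d| 0.004 |a| 29.3
```

Emit:
carry_out(moves="0 0 0 0 3.2 4.2 4.5;0 0 0 0 6.4 8.5 9;0 0.001 -0.001 -0.001 9.6 12.7 13.5;0 0.0026 -0.0018 -0.0016 12.8 17 18;0 0.0026 -0.0018 -0.0016 13.5 17.8 19;0 0.0026 -0.0018 -0.0016 13.5 17.8 19;0 0.0026 -0.0018 -0.0016 13.5 17.8 19")

```text
time: 43.87
ee_pos: [554.4, 113.8, 229.5]
tcp_rot: [0.918, 0.108, 0.058, -0.378]
force: [0.4, -0.4, 0.3]
finger_gap: 0.994
```

```bash
python3 look.py 35; python3 - <<'E'
from plan import *
dial(C,-75,120);dial(C,-75,4)
E
```

```text
t 43.87 q [-0.217  0.45   1.719  0.813  1.273  0.747] p [554.4 113.8 229.5] x [0.97  0.155 0.187] y [ 0.242 -0.692 -0.681] z [ 0.024  0.706 -0.708] F [ 0.4 -0.4  0.3] gap 0.994
rel [-0.0018  0.0024 -0.    ] rot [0.  0.  0.4] |d| 0.003 |a| 0.4
rel [-0.0017  0.0023  0.116 ] rot [0.  0.  0.4] |d| 0.116 |a| 0.4
```

View pics/top35.png

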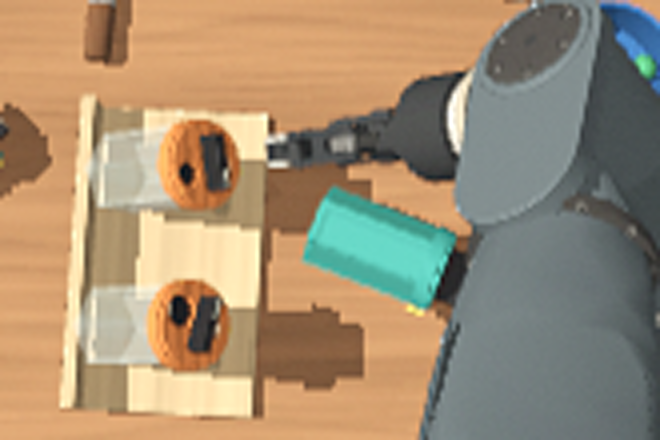

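Emit:
carry_out(moves="0 -0.001 0.001 0.025 0 0 0.2;0 -0.0017 0.002 0.055 0 0 0.4;0 -0.0017 0.002 0.080 0 0 0.4;0 -0.0017 0.002 0.100 0 0 0.4;0 -0.0017 0.002 0.112 0 0 0.4;0 -0.0017 0.002 0.1155 0 0 0.4;0.4 -0.0017 0.002 0.1155 0 0 0.4;0.7 -0.0017 0.002 0.1155 0 0 0.4;1 -0.0017 0.002 0.1155 0 0 0.4;1 -0.0017 0.002 0.1155 0 0 0.4")

```text
time: 44.8
ee_pos: [556.7, 192.8, 146.7]
tcp_rot: [0.918, 0.102, 0.057, -0.379]
force: [0.2, 0.6, -0.9]
finger_gap: 0.456
```

Emit:
carry_out(moves="1 0 0 0 0 0 0;1 0 0 0 0 0 0;1 0 0 0 0 0 0;1 0 0 0 0 0 0")

```text
time: 45.13
ee_pos: [556.6, 192.5, 145.9]
tcp_rot: [0.918, 0.102, 0.057, -0.378]
force: [-0.0, -6.9, 0.5]
finger_gap: 0.101
```

```bash
python3 look.py 36 scene; python3 -c "
from P import *
ang();dial(C,-75,4)"
```

```text
t 45.13 q [-0.075  0.57   1.776  0.934  1.073  0.687] p [556.6 192.5 145.9] x [0.973 0.144 0.183] y [ 0.231 -0.693 -0.683] z [ 0.028  0.706 -0.707] F [-0.  -6.9  0.5] gap 0.101
tool angle about n -75.17 axis err 0.15
rel [-0.0001 -0.0009  0.0013] rot [ 0.1 -0.1 -0.2] |d| 0.002 |a| 0.2
```

View pics/scene36.png

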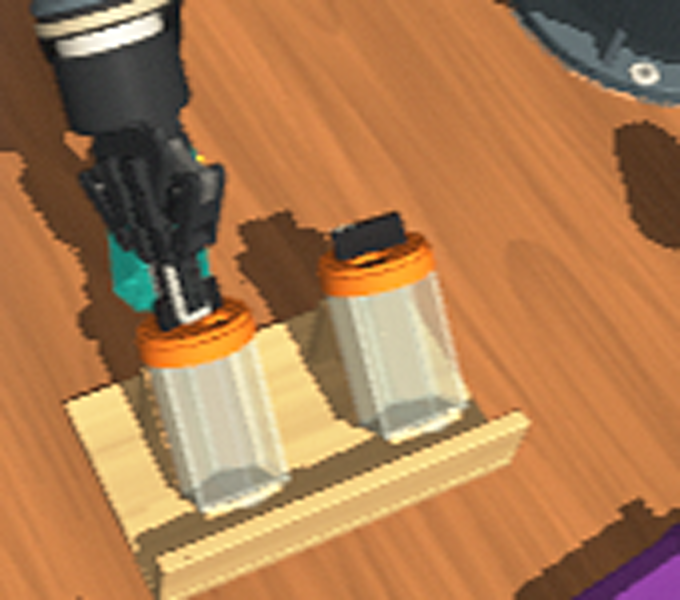

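Emit:
carry_out(moves="1 0 0 0 0 0 -5;1 0 0 0 0 0 -12;1 0 0 0 0 0 -19;1 0 0 0 0 0 -26;1 0 0 0 0 0 -33;1 0 0 0 0 0 -40;1 0 0 0 0 0 -47;1 0 0 0 0 0 -54;1 0 0 0 0 0 -61;1 0 0 0 0 0 -65")

```text
time: 46.02
ee_pos: [556.1, 192.8, 146.0]
tcp_rot: [0.717, 0.582, 0.252, -0.288]
force: [-2.2, -6.4, 3.1]
finger_gap: 0.098
```

Emit:
carry_out(moves="1 0 0 0 0 0 -5;1 0 0 0 0 0 -10.2;1 0 0 0 0 0 -10.2;1 0 0 0 0 0 -10.2;1 0 0 0 0 0 -10.2")

```text
time: 46.43
ee_pos: [555.9, 192.7, 145.9]
tcp_rot: [0.665, 0.641, 0.276, -0.265]
force: [-2.7, -5.9, 2.6]
finger_gap: 0.1
```

```bash
python3 -c "
from P import *
st();ang()"
```

```text
t 46.43 q [-0.075  0.57   1.776  0.933  1.075 -0.626] p [555.9 192.7 145.9] x [0.025 0.707 0.707] y [ 0.999 -0.036  0.001] z [ 0.026  0.707 -0.707] F [-2.7 -5.9  2.6] gap 0.1
tool angle about n 0.02 axis err 0.04
```

Now release, back off, and go to the steel cap (+75°).

Emit:
carry_out(moves="0.8 0 0 0 0 0 0;0.5 0 0 0 0 0 0;0.2 0 0 0 0 0 0;0 0 0 0 0 0 0;0 0 0 -0.010 0 0 0;0 0 0 -0.040 0 0 0;0 0 0 -0.070 0 0 0;0 0 0 -0.100 0 0 0;0 0 0 -0.115 0 0 0;0 0 0 -0.115 0 0 0")

```text
time: 47.27
ee_pos: [554.3, 109.8, 229.9]
tcp_rot: [0.665, 0.641, 0.278, -0.264]
force: [0.8, -0.2, -0.0]
finger_gap: 1.0
```

```bash
python3 look.py 37;python3 bar.py top_37.npz; python3 -c "
from P import *
S2=S+[-1.5,0,0]
dial(S2,75,90);dial(S2,75,4)"
```

```text
t 47.27 q [-0.225  0.448  1.722  0.815  1.272 -0.563] p [554.3 109.8 229.9] x [0.024 0.707 0.707] y [ 0.999 -0.039  0.005] z [ 0.031  0.707 -0.707] F [ 0.8 -0.2 -0. ] gap 1.0
top_37.npz steel 45
n 21 c [10.2 30. ] ang -80.3 sd [5.1 3.9]
top_37.npz steel 70
n 23 c [10.4 29.6] ang -79.1 sd [5.4 4. ]
n 61 c [-0.6  4.9] ang 76.6 sd [11.7  5.4]
top_37.npz cer 45
n 18 c [-0.4  3.3] ang 0.9 sd [7.3 2.6]
top_37.npz cer 70
n 30 c [-0.9  7.1] ang 1.2 sd [12.2  2.8]
rel [ 0.     -0.1308  0.0295] rot [  0.1   0.  -75. ] |d| 0.134 |a| 75.0
rel [-0.     -0.131   0.1155] rot [  0.1   0.  -75. ] |d| 0.175 |a| 75.0
```

View pics/top37.png

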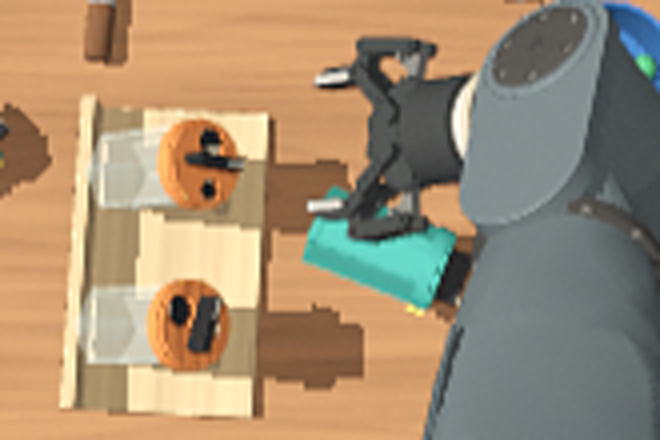

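View pics/scene37.png

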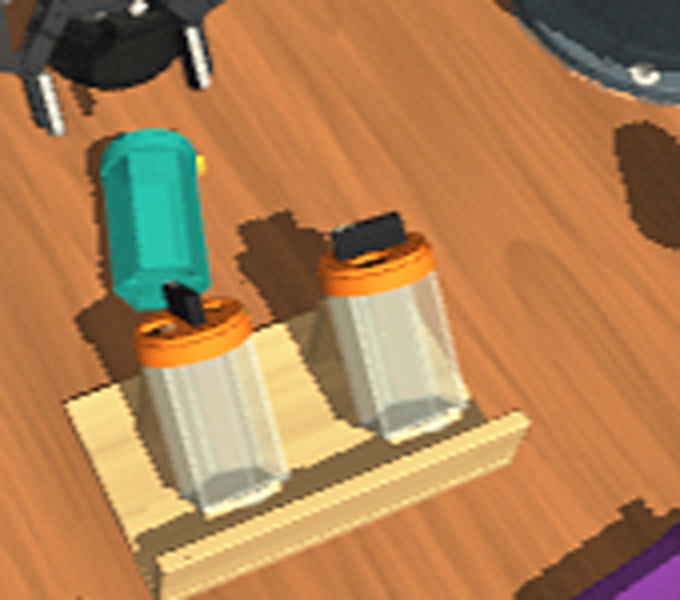

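Emit:
carry_out(moves="0 0 -0.010 0 0 0 -7;0 0 -0.030 0 0 0 -14;0 0 -0.050 0 0 0 -21;0 0 -0.070 0 0 0 -28;0 0 -0.090 0 0 0 -35;0 0 -0.110 0 0 0 -42;0 0 -0.125 0 0 0 -49;0 0 -0.131 0 0 0 -56;0 0 -0.131 0.010 0 0 -63;0 0 -0.131 0.020 0 0 -70")

```text
time: 48.2
ee_pos: [422.0, 131.8, 212.2]
tcp_rot: [0.174, 0.907, 0.379, -0.059]
force: [-0.6, -0.4, -0.3]
finger_gap: 0.998
```

Emit:
carry_out(moves="0 0 0 0 0 0 -5;0 0 0 0 0 0 -5;0 0 0 0 0 0 -5")

```text
time: 48.45
ee_pos: [422.3, 131.6, 212.4]
tcp_rot: [0.138, 0.913, 0.381, -0.044]
force: [0.2, -0.4, -0.2]
finger_gap: 0.998
```

```bash
python3 -c "
from P import *
st()
S2=S+[-1.5,0,0]
dial(S2,75,90);dial(S2,75,4)"
```

```text
t 48.45 q [-0.245  0.262  2.065  0.845  1.184 -2.   ] p [422.3 131.6 212.4] x [-0.958  0.219  0.186] y [0.286 0.672 0.683] z [ 0.025  0.708 -0.706] F [ 0.2 -0.4 -0.2] gap 0.998
rel [-0.0007  0.0001  0.0086] rot [ 0.1 -0.1 -0.2] |d| 0.009 |a| 0.2
rel [-0.0008  0.      0.0946] rot [ 0.1 -0.1 -0.2] |d| 0.095 |a| 0.2
```

Emit:
carry_out(moves="0 -0.0008 0 0.020 0 0 0;0 -0.0008 0 0.045 0 0 0;0 -0.0008 0 0.067 0 0 0;0 -0.0008 0 0.084 0 0 0;0 -0.0008 0 0.092 0 0 0;0 -0.0008 0 0.0945 0 0 0;0.4 -0.0008 0 0.0945 0 0 0;0.7 -0.0008 0 0.0945 0 0 0;1 -0.0008 0 0.0945 0 0 0;1 -0.0008 0 0.0945 0 0 0")

```text
time: 49.28
ee_pos: [426.4, 197.2, 146.5]
tcp_rot: [0.137, 0.913, 0.381, -0.042]
force: [-0.0, 0.1, -0.7]
finger_gap: 0.453
```

Emit:
carry_out(moves="1 0 0 0 0 0 0;1 0 0 0 0 0 0;1 0 0 0 0 0 0;1 0 0 0 0 0 0")

```text
time: 49.62
ee_pos: [426.3, 197.0, 146.0]
tcp_rot: [0.137, 0.914, 0.38, -0.042]
force: [-0.3, -8.6, 2.5]
finger_gap: 0.096
```

```bash
python3 look.py 38 scene; python3 -c "
from P import *
ang()"
```

```text
t 49.62 q [-0.088  0.395  2.106  1.003  0.993 -2.088] p [426.3 197.  146. ] x [-0.959  0.219  0.181] y [0.283 0.673 0.683] z [ 0.027  0.707 -0.707] F [-0.3 -8.6  2.5] gap 0.096
tool angle about n 75.03 axis err 0.1
```

View pics/scene38.png

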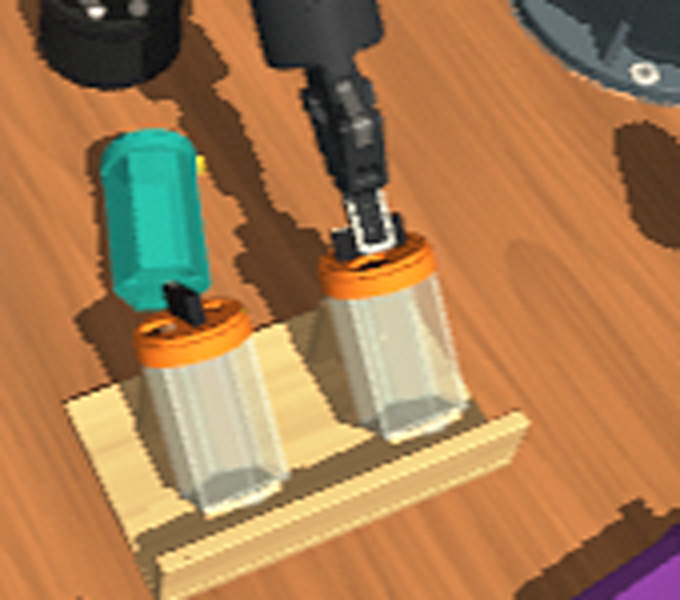

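Emit:
carry_out(moves="1 0 0 0 0 0 5;1 0 0 0 0 0 12;1 0 0 0 0 0 19;1 0 0 0 0 0 26;1 0 0 0 0 0 33;1 0 0 0 0 0 40;1 0 0 0 0 0 47;1 0 0 0 0 0 54;1 0 0 0 0 0 61;1 0 0 0 0 0 65")

```text
time: 50.5
ee_pos: [426.7, 197.1, 146.1]
tcp_rot: [0.609, 0.695, 0.298, -0.241]
force: [1.6, -3.4, -1.1]
finger_gap: 0.1
```

Emit:
carry_out(moves="1 0 0 0 0 0 5;1 0 0 0 0 0 10;1 0 0 0 0 0 10;1 0 0 0 0 0 10;1 0 0 0 0 0 10")

```text
time: 50.92
ee_pos: [426.7, 197.2, 146.2]
tcp_rot: [0.664, 0.642, 0.277, -0.264]
force: [2.2, -4.7, 1.5]
finger_gap: 0.099
```

```bash
python3 -c "
from P import *
st();ang()"
```

```text
t 50.92 q [-0.087  0.395  2.105  1.004  0.993 -0.783] p [426.7 197.2 146.2] x [0.022 0.707 0.707] y [ 0.999 -0.035  0.005] z [ 0.028  0.707 -0.707] F [ 2.2 -4.7  1.5] gap 0.099
tool angle about n 0.22 axis err 0.16
```

Emit:
carry_out(moves="0.8 0 0 0 0 0 0;0.5 0 0 0 0 0 0;0.2 0 0 0 0 0 0;0 0 0 0 0 0 0;0 0 0 -0.010 0 0 0;0 0 0 -0.040 0 0 0;0 0 0 -0.075 0 0 0;0 0 0 -0.110 0 0 0;0 0 0 -0.145 0 0 0;0 0 0 -0.180 0 0 0")

```text
time: 51.75
ee_pos: [420.5, 68.7, 274.8]
tcp_rot: [0.665, 0.641, 0.276, -0.265]
force: [0.8, 0.1, -0.4]
finger_gap: 0.997
```

```bash
python3 look.py 39; python3 bar.py top_39.npz; python3 cont.py top_39.npz; python3 full.py 40
```

```text
t 51.75 q [-0.387  0.177  1.981  0.743  1.38  -0.65 ] p [420.5  68.7 274.8] x [0.025 0.707 0.707] y [ 0.999 -0.036  0.001] z [ 0.026  0.707 -0.707] F [ 0.8  0.1 -0.4] gap 0.997
top_39.npz steel 45
top_39.npz steel 70
n 24 c [-1.1 10.6] ang 4.6 sd [12.2  1.9]
top_39.npz cer 45
n 19 c [-0.2  4. ] ang -2.1 sd [7.7 2.7]
top_39.npz cer 70
n 30 c [-0.9  7.1] ang 1.2 sd [12.2  2.8]
tub [306 141  34  33 817] (322.1000061035156, 156.6999969482422) c [ 653.9 -139.6   60. ] circ [ 654.9 -138.2   60. ]
  rim cloud mid [ 654.8 -139.3   59.8] [112. 112.  15.]
barrel [335 233  26  47 463] (352.5, 256.0) c [ 325.3 -213.8   85. ] circ [ 325.5 -229.9   85. ]Traceback (most recent call last):
  File "cont.py", line 13, in <module>
    if __name__=="__main__": cont(np.load(sys.argv[1]))
                             ~~~~^^^^^^^^^^^^^^^^^^^^^^
  File "cont.py", line 12, in cont
    P=cloud(c);q=P[l==i];q=q[abs(q[:,2]-z)<8];print("  rim cloud mid",((q.min(0)+q.max(0))/2).round(1),(q.max(0)-q.min(0)).round(0))
                                                                        ~~~~~^^^
    return umr_minimum(a, axis, None, out, keepdims, initial, where)
ValueError: zero-size array to reduction operation minimum which has no identity
```

View pics/scene39.png

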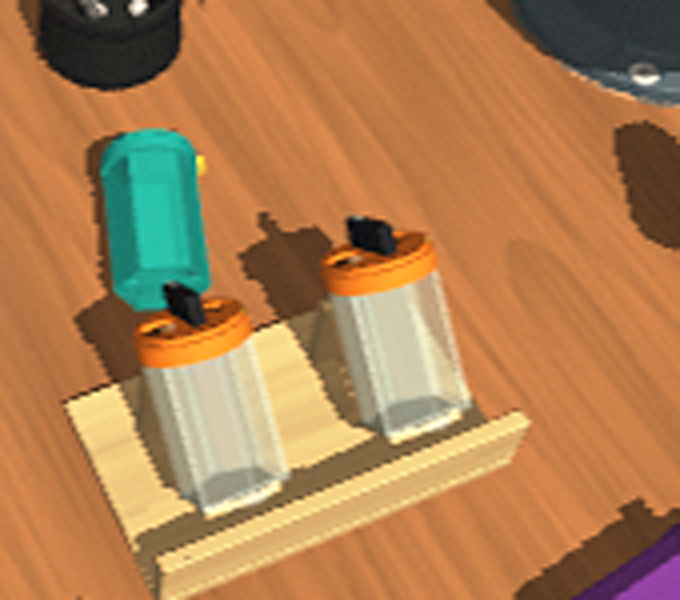

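View pics/top39.png

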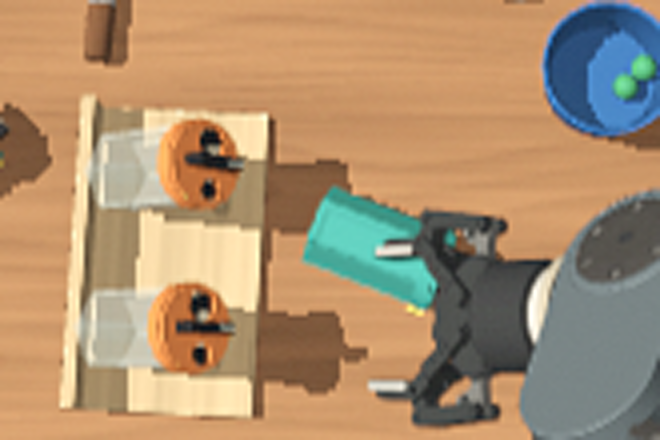

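View pics/scene40.png

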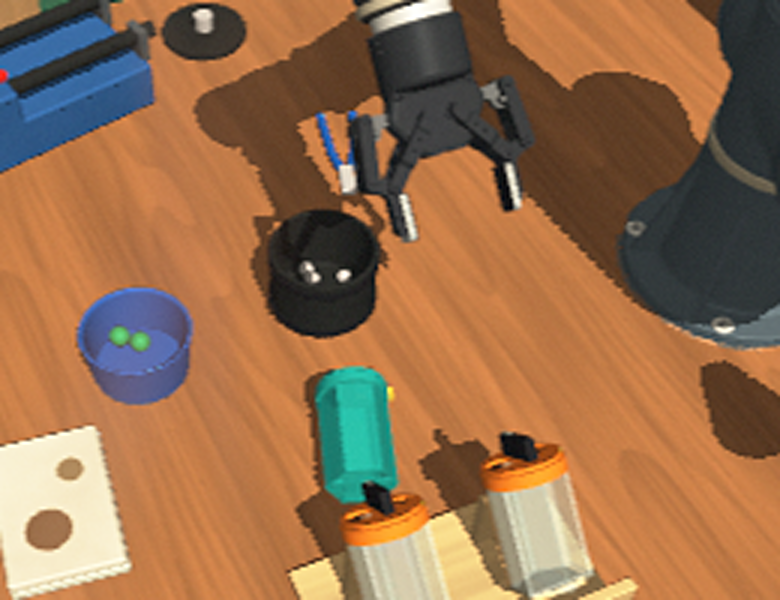

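```bash
python3 -c "
from bench import job_done
print(job_done())"
```

```text
the job is handed in; nothing more can be done
None
```

Both jars are emptied, laid back in the rack with their caps turned to closed, and the job is handed in at about 52 s of the 210 s allowed.

- **Steel jar (near bay):** I set the cap to +75° (the 19 mm hole) and tipped it over the barrel. Three steel balls lie in the barrel and the jar looks empty.
- **Ceramic jar (far bay):** I set the cap to −75° (the 26 mm hole). The tub had been knocked about 5 cm aside, so I measured it again before tipping. The two balls bridged the outlet. Rocking the jar 20° did not free them; tipping it to 36° and rocking it 28° did. Both green balls lie in the tub and the jar looks empty.

**Last checks:**
- **Balls:** the last pictures showed none outside the two containers.
- **Caps:** at release the gripper stood at 0.0° on the ceramic cap and 0.2° on the steel cap. Bar angles measured from the top picture disagreed a little: about +1° (ceramic, −2° at a darker threshold) and +4.6° (steel). The hole positions in the picture fit 0° to within about 2°, so I took both as closed.
- **Barrel position:** the last automatic barrel measurement failed because the arm was in the way. The scene picture shows it upright with its three balls.
- **Slabs, pliers, mandrel:** I did not touch them.

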